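# Load the tile sample tray

## Robot

A 6-joint arm with a two-finger parallel gripper is mounted at the origin on the work surface. World frame = base frame: x ahead of the robot, y to its left, z up, the work surface at z = 0. Lengths are in m, angles in rad, forces in N, time in s.
With the tool pointing down it reaches from about 0.25 to 0.775 m from the base axis. Payload 4 kg.
Tool frame: the origin (TCP) lies at the centre of the arm's flange, where the gripper is bolted on; the fingertips stand ahead of it and the grasp point (between the pads) lies 180 mm ahead of it (robot.tcp_to_tips is the z of the fingertips in the tool frame, in m); z points along the fingers, y is the direction in which the jaws open and shut (so a half turn about z gives the same grasp; the last joint's range is limited). The gripper opens to 94 mm and grips with 3 to 60 N. Pads are 16 mm wide; open, the fingers measure 119 mm over their backs; the gripper's body (75 mm by 177 mm) begins 78 mm behind the grasp point.
Start: joints at [1.219, 0.087, 1.371, -0, 1.684, -0.103], TCP at [0.135, 0.533, 0.405] pointing down, gripper open.
Joint ranges: [-3.1, 3.1], [-0.76, 2.03], [0.27, 2.55], [-1.08, 4.22], [0.17, 2.65], [-2.57, 2.57]. Speed limits (rad/s): [2.79, 2.79, 3.14, 3.14, 3.14, 3.14].

## Interface

Orientations are given as [roll, pitch, yaw] about the fixed x, y, z axes, in that order (R = Rz(yaw) Ry(pitch) Rx(roll)).
In Python, from bench import robot gives the robot as it stands.
- The arm moves only by the tool move_arm, never from a script. Its argument "increments" is a list that holds one entry, the list of rows, each a list of 7 numbers: the opening, from 0 (shut) to 1 (fully open), then the shift along the tool's x, y, z as a fraction of full scale, then the turn, a rotation vector about the tool's x, y, z as a fraction of full scale. In form: [[[jaw, dx, dy, dz, rx, ry, rz], ...]]. A call has 1 to 8 rows; each row is the pose to reach, as a shift and turn from the pose commanded when the call began, along the tool's axes at that moment; what a row does not reach only later rows make up. Full scale, the value 1, is 0.1 m for a shift and pi/2 rad for a turn. A row lasts 1/12 s, in which the tool goes at most 41.7 mm and 7.16 degrees, less where a joint would pass 70% of its speed; a pose out of reach is approached as far as the arm can. A call with a number of a shift or a turn outside -1 to 1 is refused whole. A call with a gripper value outside its range is refused whole. The fingers move at their own pace and stop on an object; the grip force is fixed at half the most. Time passes only in rows, so rows that repeat a pose let the fingers close. It gives the time, the measured TCP pose, the force and the opening at its end, in the units of the state.
- robot.get_obs(): the state, without advancing time (a new reading comes with each control period).
- robot.snapshot(name): name is "scene" or "top" or "wrist"; returns (picture, depth): 400x640x3 uint8, red, green, blue; 400x640 float32, m along the optical axis (not along the pixel's ray), 0 where there is no reading.
- robot.camera_params(name): a dict with "mtx" (3x3 intrinsics, pixels), "k1" (the pictures are not rectified: a ray, as slopes to the right and down, at radius r is drawn at 1 + k1 r^2 times it, then the intrinsics apply), "R" (3x3) and "t" (3): a world point X has camera coordinates R X + t. Camera axes: x right, y down, z forward; pixel columns grow to the right and rows downward; lengths in m; the calibration is good to about 2 mm. A picture is of the moment at which its call begins: read the wrist's pose just before it. camera_params takes no time and is no camera call; for the wrist camera it gives the pose at the moment of the call.
- robot.close_job(): hands the job in, once; it reports no verdict.
The state is a dict: "time": time; "joint_positions": joint angles; "qvel": joint speeds; "joint_torque": joint torques, N m; "tool_pos": TCP position; "ee_rot": TCP orientation; "wrist_force": force on the tool from outside, world axes, zero at the start; "wrist_torque": the same for the moment, N m; "width": finger opening in m.
Only numpy, scipy, OpenCV 4.12 (cv2) and the standard library are available. Lean on these libraries where they do the work, as an engineer would, in place of code of your own. Each camera call takes 0.05 s, during which the arm holds its last target.

## Task

Load the tile samples on the bench into the sample tray, one to a bay, each lying flat with its glazed face up; tiles lying on their face have to be turned over first (push one up the curved foot of the fence so that it stands against the fence, then bring its top over). When all tiles are in, lay the keeper bar across the tray and press it down past the sprung jaw at each end until it sits fully home in both fork clips. Leave the other things on the bench where they are.

Things in the scene. Friction and masses are not known exactly. Their poses are not given: they have to be found in the camera images.
- fence: Polished, slippery aluminium fence fixed to the bench (friction 0.15), 200 mm long, 62 mm high. Its face is coved: from the origin line it rises at 40 degrees to 11 mm, at 60 to 26 mm, at 71 to 44 mm, then at 82. Origin on the bench at the front line of its foot, half-way along; x points into the fence, away from the work side; y along it. Behind (x 26 to 80 mm) a foot plate with two knobs, 32 mm high
- fence_top (a point): middle of the front edge of the fence's top, 30.5 mm behind the origin line, 62 mm up. A tile pushed square at the fence by its near end, low down, climbs the cove with less than 10 N; when the pushed end is 10 mm short of the origin line it leans at about 63 degrees and stays there by itself, its top 92 mm up; pushed on to the line it comes upright
- tray: Plywood sample tray fixed to the bench, 124 mm (x) by 320 mm (y), floor 8 mm above the bench. Origin under its centre, z up. Three bays along y, 94 mm apart, each for one tile with its length along the tray's x, between two beads 3 mm high, 66 mm apart (8 mm play each side). Lips along both long sides: inner faces at x = -55 and +55 mm, tops 18 mm up (5 mm play at each end)
- bay_0 (a point): centre of the floor of the bay at the tray's -y end, 8 mm above the bench
- bay_1 (a point): centre of the floor of the middle bay, 8 mm above the bench
- bay_2 (a point): centre of the floor of the bay at the tray's +y end, 8 mm above the bench
- seat (a point): where the centre of the keeper bar lies when it is fully home in both clips: on the tray's centre line, 30 mm above the bench (bar underside 4 mm above the tiles); axes as the tray's
- clip_left (a point): axis of the seated bar in the fork clip at the tray's +y end, 150 mm from the seat point, 30 mm above the bench. Clip 14 mm long (y); slot 18 mm wide between a fixed prong on the tray's -x side (flared top, 55 mm up) and a sprung steel jaw on the +x side whose sloping nose (top 57 mm up) overhangs the slot and narrows it to 13 mm
- clip_right (a point): the same for the clip at the tray's -y end. A bar laid in the mouths rests between prongs and noses some 15 mm above its seat; pressed down with 4 to 10 N near each clip it pushes the jaw aside and the jaw springs back over it
- jaw_left (a joint): hinge of the sprung jaw at the tray's +y end: 0 closed (rad), grows as it is pushed outwards, 0.8 at most
- jaw_right (a joint): the same for the jaw at the tray's -y end
- bar_mid (a point): centre of the keeper bar, an aluminium tube 16 mm in diameter and 352 mm long over its square black end plugs (20 x 20 mm, 14 mm long, so it does not roll), 0.16 kg; y along its length. On the bench its axis is 10 mm up. When seated the plugs lie outside the clips, with 5 mm play each way
- tile_a_mid (a point): bevelled wall tile, 100 x 50 x 10 mm, 0.11 kg: smooth white glazed face, bevelled all round; unglazed back with long ribs. Origin at its centre, 5 mm from either face; x along its 100 mm length, y along its 50 mm width, z out of the glazed face (z up: glazed face up, z down: lying on its face). May be absent in a given start.
- tile_b_mid (a point): bevelled wall tile, 100 x 50 x 10 mm, 0.11 kg: smooth white glazed face, bevelled all round; unglazed back with long ribs. Origin at its centre, 5 mm from either face; x along its 100 mm length, y along its 50 mm width, z out of the glazed face (z up: glazed face up, z down: lying on its face). May be absent in a given start.
- tile_c_mid (a point): bevelled wall tile, 100 x 50 x 10 mm, 0.11 kg: smooth white glazed face, bevelled all round; unglazed back with long ribs. Origin at its centre, 5 mm from either face; x along its 100 mm length, y along its 50 mm width, z out of the glazed face (z up: glazed face up, z down: lying on its face). May be absent in a given start.
- tape: roll of masking tape lying flat, 90 mm across, 25 mm high, right of the robot; not part of the job. Origin under its centre
- jar: screw-lid jar, 68 mm in diameter, 85 mm high, right of the work; not part of the job. Origin under its centre
- brush: brush lying near the robot on its left; not part of the job

How it is judged:
By the outcome, as a careful person would: the job done as asked, in the order asked, and still so for the second after the job is handed in, with the robot touching nothing.
Of tile_a, tile_b, tile_c only 2 to 3 are there at a start; the rules pass over those that are not, and their reading is None.
At some moment in a run one of tile_a, tile_b, tile_c, bar may be knocked a few centimetres aside while the robot is not near it.
Once in a run the grip may slacken for a moment while it holds something.
It also fails if it takes over 210 s, if anything falls off the work surface, if the arm or the gripper's body presses on something with over 40 N, if the wrist force passes 120 N, or if a joint passes its speed limit or range.

## Working session

There is one attempt and no reset: what is moved stays moved. The work goes in short steps, Python scripts to look and compute and a tool call to move; the robot and the scene stay as the last step left them, time stands still between calls to the robot, and variables do not carry over. Pictures are saved under pics/ and viewed, and the job is handed in when it is done.

Besides the shell and the picture viewer there is one more tool, called as name(argument=value, ...), one argument or row to a line, values as JSON. move_arm: Moves the arm, as the interface text tells. Its arguments: {"type":"object","properties":{"increments":{"type":"array","items":{"type":"array","items":{"type":"array","items":{"type":"number","minimum":-1,"maximum":1}}}}},"required":["increments"]}

```bash
ls -la; mkdir -p pics; python3 - <<'E'
from bench import robot
import cv2
print(robot.get_obs())
for n in ["scene","top","wrist"]:
    p=robot.camera_params(n); print(n,p)
    im,d=robot.snapshot(n)
    cv2.imwrite(f"pics/{n}0.png",im[:,:,::-1]); 
E
```

```text
total 12
drwxr-xr-x  3 agent agent 4096 Dec  5 22:00 .
drwxr-xr-x 23 root  root  4096 Dec  5 22:00 ..
drwxr-xr-x  2 agent agent 4096 Dec  5 22:00 pics
{'time': 0.0, 'joint_positions': array([ 1.21890376e+00,  8.79489988e-02,  1.37224517e+00, -1.92113807e-05,
        1.68358259e+00, -1.03071031e-01]), 'qvel': array([ 0.00015689, -0.00212909,  0.00180781,  0.00027961,  0.00206376,
       -0.00045556]), 'joint_torque': array([-5.54856724e-04, -3.40197122e+01, -3.02421999e+01,  7.16762315e-02,
        3.32945713e-02, -1.51518111e-04]), 'tool_pos': array([0.13539743, 0.53295905, 0.40351159]), 'ee_rot': array([-3.13941818e+00, -2.05726652e-04,  2.89276876e+00]), 'wrist_force': array([ 0.40310152, -0.85570711,  0.09940818]), 'wrist_torque': array([ 0.0128136 , -0.03868156,  0.02503267]), 'width': 0.09361562427700951}
scene {'mtx': array([[368.26559168,   0.        , 317.62236395],
       [  0.        , 368.26559168, 192.36340032],
       [  0.        ,   0.        ,   1.        ]]), 'k1': -0.07375217601768255, 'R': array([[ 0.27019254,  0.96267558,  0.01586579],
       [ 0.60101918, -0.1557
[... 256 characters left out ...]
 ,   0.        ,   1.        ]]), 'k1': -0.04757239036388217, 'R': array([[-2.97333121e-02, -9.99557787e-01,  3.99792346e-04],
       [-9.90947633e-01,  2.94248006e-02, -1.30984617e-01],
       [ 1.30914930e-01, -4.29077976e-03, -9.91384320e-01]]), 't': array([0.01392904, 0.47706985, 1.01295848])}
wrist {'mtx': array([[299.97293477,   0.        , 322.56119883],
       [  0.        , 299.97293477, 199.83771458],
       [  0.        ,   0.        ,   1.        ]]), 'k1': -0.054501389276809184, 'R': array([[ 0.24689255,  0.96904216, -0.00116275],
       [ 0.93739099, -0.23852396,  0.25378034],
       [ 0.2456465 , -0.06374643, -0.96726118]]), 't': array([-0.55079207, -0.02694531,  0.39080273])}
```

View pics/top0.png

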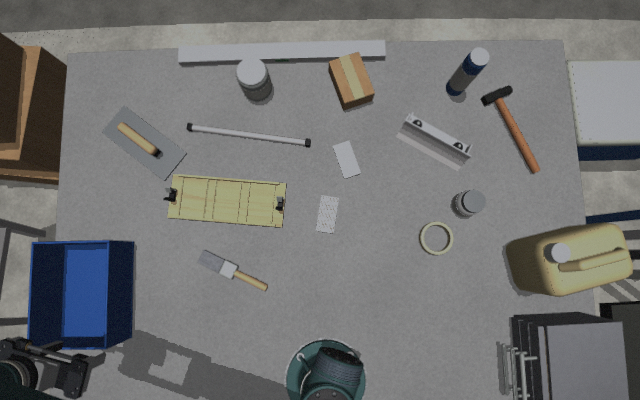

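View pics/scene0.png

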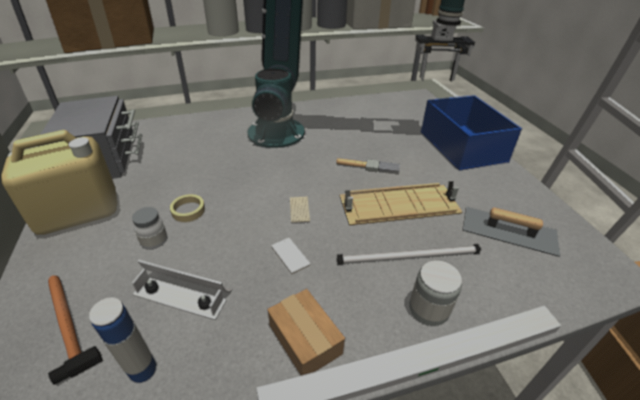

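View pics/wrist0.png

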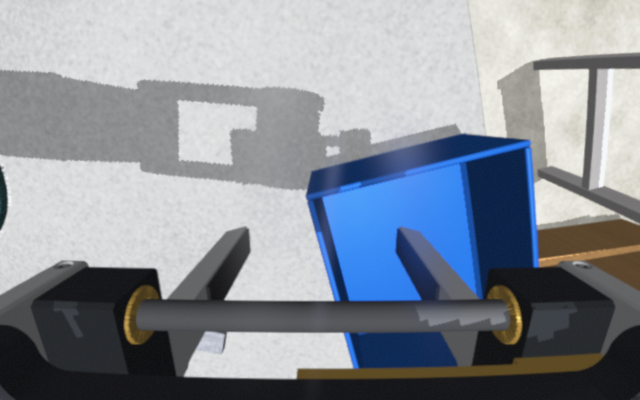

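```bash
cat > h.py <<'E'
import numpy as np, cv2
from scipy.spatial.transform import Rotation as Ro
from bench import robot
def ray(p,uv):
    uv=np.array(uv,float).reshape(-1,1,2)
    n=cv2.undistortPoints(uv,p["mtx"],np.array([p["k1"],0,0,0.]))[:,0]
    d=np.c_[n,np.ones(len(n))]@p["R"]; c=-p["R"].T@p["t"]
    return c,d
def onz(p,uv,z):
    c,d=ray(p,uv); s=(z-c[2])/d[:,2]
    return c+d*s[:,None]
def cloud(p,depth):
    h,w=depth.shape; u,v=np.meshgrid(np.arange(w),np.arange(h))
    c,d=ray(p,np.c_[u.ravel(),v.ravel()])
    P=c+d*depth.ravel()[:,None]
    return P.reshape(h,w,3)
def proj(p,X):
    X=np.array(X,float).reshape(-1,3)
    rv,_=cv2.Rodrigues(p["R"])
    return cv2.projectPoints(X,rv,p["t"],p["mtx"],np.array([p["k1"],0,0,0.]))[0][:,0]
def snap(n,save=None):
    p=robot.camera_params(n); im,d=robot.snapshot(n)
    if save: 
        cv2.imwrite(f"pics/{save}.png",im[:,:,::-1]); np.savez(f"pics/{save}.npz",im=im,d=d,**p)
    return p,im,d
def load(s):
    z=np.load(f"pics/{s}.npz"); return {k:z[k] for k in("mtx","k1","R","t")},z["im"],z["d"]
def crop(im,x0,y0,x1,y1,f,name):
    cv2.imwrite(f"pics/{name}.png",cv2.resize(im[y0:y1,x0:x1,::-1],None,fx=f,fy=f,interpolation=cv2.INTER_CUBIC))
def st():
    o=robot.get_obs()
    print("t %.2f pos %s rpy %s F %s w %.4f"%(o["time"],np.round(o["tool_pos"],4),np.round(o["ee_rot"],4),np.round(o["wrist_force"],1),o["width"]), "q",np.round(o["joint_positions"],3))
    return o
def delta(pos,rpy):
    """increments (fraction of full scale) from present measured pose to target"""
    o=robot.get_obs(); R0=Ro.from_euler("xyz",o["ee_rot"]); R1=Ro.from_euler("xyz",rpy)
    d=R0.inv().apply(np.array(pos)-o["tool_pos"])/0.1
    r=(R0.inv()*R1).as_rotvec()/(np.pi/2)
    print("d",np.round(d,3),"r",np.round(r,4)); return d,r
E
python3 - <<'E'
from h import *
p,im,d=snap("top","t1")
crop(im,150,90,350,250,4,"t1a"); crop(im,300,90,500,250,4,"t1b")
snap("scene","s1")
E
```

```text
(no output)
```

View pics/t1a.png

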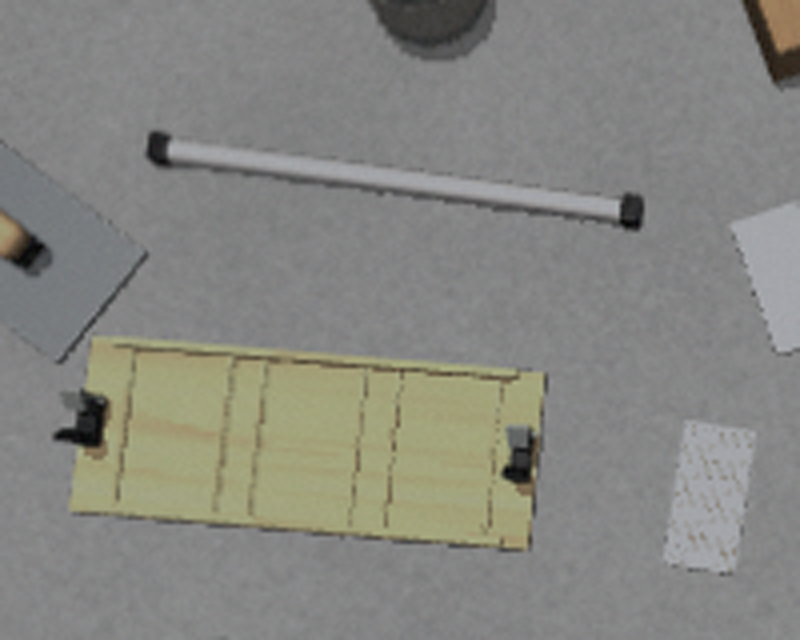

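View pics/t1b.png

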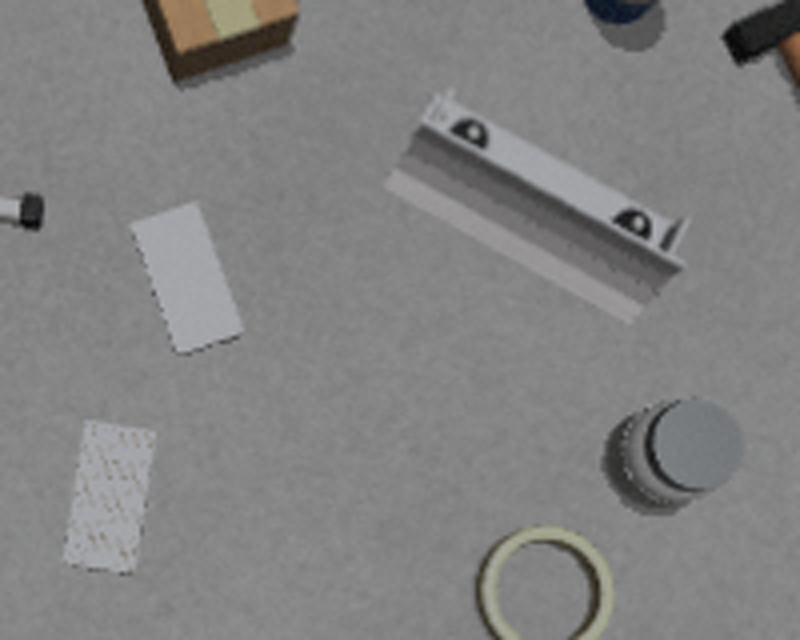

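```bash
python3 - <<'E'
from h import *
p,im,d=load("t1")
def A(l): return [(x/4+150-.375,y/4+90-.375) for x,y in l]
def B(l): return [(x/4+300-.375,y/4+90-.375) for x,y in l]
def show(n,P):
    P=P[:,:2]; print(n,np.round(P*1000).tolist(),"c",np.round(P.mean(0)*1000,1)); 
    for i in range(len(P)-1):
        e=P[i+1]-P[i]; print("   len %.1f ang %.2f"%(np.hypot(*e)*1e3,np.degrees(np.arctan2(e[1],e[0]))))
show("tray",onz(p,A([(93,338),(546,373),(528,549),(70,512)]),.018))
show("bar",onz(p,A([(158,148),(632,211)]),.018))
show("tileup",onz(p,B([(131,222),(198,202),(243,330),(180,353)]),.006))
show("tiledn",onz(p,B([(87,420),(155,432),(134,573),(64,562)]),.009))
show("fence0",onz(p,B([(388,183),(632,323)]),0))
show("fencetop",onz(p,B([(425,125),(683,266)]),.062))
show("jar",onz(p,B([(697,446)]),.085)); show("tape",onz(p,B([(546,592)]),.025))
P=cloud(p,d)
for n,(u,v) in dict(clipL=(172,194),clipLj=(170,190),clipR=(280,207),clipRj=(279,200),tu=(346,160),td=(327,213),jar=(474,201)).items():
    print(n,np.round(P[v,u]*1000))
# heights around clips
for n,(u0,u1,v0,v1) in dict(L=(164,178,184,204),R=(274,286,194,214)).items():
    Q=P[v0:v1,u0:u1].reshape(-1,3); Q=Q[Q[:,2]>.035]; print(n,len(Q),np.round(Q*1000).astype(int)[:60].tolist())
E
```

```text
tray [[562.0, 407.0], [528.0, 93.0], [407.0, 107.0], [441.0, 421.0]] c [484.7 256.9]
   len 316.4 ang -96.23
   len 121.4 ang 173.19
   len 315.4 ang 83.79
bar [[697.0, 364.0], [641.0, 31.0]] c [669.2 197.4]
   len 338.3 ang -99.65
tileup [[634.0, -39.0], [647.0, -86.0], [554.0, -114.0], [539.0, -70.0]] c [593.8 -77.2]
   len 49.6 ang -74.60
   len 97.0 ang -163.40
   len 47.1 ang 108.61
tiledn [[494.0, -3.0], [484.0, -50.0], [387.0, -32.0], [396.0, 15.0]] c [440.3 -17.6]
   len 47.6 ang -101.81
   len 98.2 ang 169.57
   len 48.3 ang 79.37
fence0 [[659.0, -223.0], [553.0, -391.0]] c [ 606.1 -306.8]
   len 198.4 ang -122.45
fencetop [[681.0, -237.0], [578.0, -405.0]] c [ 629.6 -321.3]
   len 196.6 ang -121.32
jar [[454.0, -395.0]] c [ 454.2 -395.2]
tape [[365.0, -309.0]] c [ 365.3 -308.7]
clipL [506. 407.  21.]
clipLj [512. 400.  54.]
clipR [458. 107.  48.]
clipRj [477. 110.  46.]
tu [589. -75.  12.]
td [442. -17.  15.]
jar [ 455. -397.   83.]
L 60 [[519, 412, 60], [520, 410, 56], [519, 407, 58], [519, 404, 59], [519, 401, 59], [520, 401, 52], [518, 414, 53], [517, 410, 56], [517, 407
[... 960 characters left out ...]
4, 109, 58], [483, 106, 58], [483, 103, 58], [485, 102, 46], [482, 115, 52], [481, 112, 55], [481, 109, 55], [481, 106, 56], [481, 104, 56], [483, 102, 42], [480, 115, 48], [480, 113, 47], [479, 110, 49], [479, 107, 53], [479, 104, 50], [478, 116, 42], [477, 113, 47], [477, 110, 46], [477, 107, 46], [476, 104, 52], [476, 116, 37], [475, 113, 40], [475, 110, 42], [475, 108, 42], [475, 105, 43], [461, 118, 46], [461, 116, 45], [458, 118, 49], [458, 115, 48], [458, 112, 51], [459, 110, 45], [458, 107, 48], [459, 105, 44], [455, 117, 57], [455, 115, 55], [455, 112, 56], [454, 109, 60], [455, 107, 56], [456, 105, 42], [452, 117, 58], [452, 114, 60], [452, 112, 55], [452, 110, 54], [452, 107, 56]]
```

```bash
cat >> h.py <<'E'
def tgt(g,yaw,tilt=0,L=0.180):
    """grasp point g, tool-down yaw (deg), tilt deg = rotation about tool y (applied in tool frame). returns delta"""
    R1=Ro.from_euler("xyz",[np.pi,0,np.radians(yaw)])*Ro.from_euler("y",tilt,degrees=True)
    pos=np.array(g)-R1.apply([0,0,L])
    o=robot.get_obs(); R0=Ro.from_euler("xyz",o["ee_rot"])
    d=R0.inv().apply(pos-o["tool_pos"])/0.1; r=(R0.inv()*R1).as_rotvec()/(np.pi/2)
    gp=o["tool_pos"]+R0.apply([0,0,L])
    print("t %.1f now grasp"%o["time"],np.round(gp,4),"rpy",np.round(np.degrees(o["ee_rot"]),2),"F",np.round(o["wrist_force"],1),"w %.4f"%o["width"])
    print("  need d",np.round(d,3),"r",np.round(r,4),"ang",round(float(np.linalg.norm(r)*90),1))
E
python3 - <<'E'
from h import *
print(robot.tcp_to_tips, [a for a in dir(robot) if a[0]!='_'])
tgt([.594,-.077,.12],197)
tgt([.40,.1,.22],197)
E
```

```text
0.1992 ['IKError', 'camera_params', 'close_job', 'get_obs', 'snapshot', 'tcp_to_tips']
t 0.2 now grasp [0.1354 0.5329 0.2241] rpy [-1.7994e+02 -1.0000e-02  1.6575e+02] F [ 0.4 -0.5  0.4] w 0.0938
  need d [-5.947 -4.782  1.046] r [-6.000e-04 -2.000e-04 -3.473e-01] ang 31.3
t 0.2 now grasp [0.1354 0.5329 0.2241] rpy [-1.7994e+02 -1.0000e-02  1.6575e+02] F [ 0.4 -0.5  0.4] w 0.0938
  need d [-3.631 -3.545  0.045] r [-6.000e-04 -2.000e-04 -3.473e-01] ang 31.3
```

move_arm(
  increments=[
    [[1,-1,-0.8,0,0,0,0],[1,-1,-0.8,0,0,0,0],[1,-1,-0.8,0,0,0,0],[1,-1,-0.8,0,0,0,0]],
  ],
)

```text
time: 0.58
tool_pos: [0.2153, 0.4273, 0.4048]
ee_rot: [-3.14, 0.003, 2.887]
wrist_force: [0.7, 0.6, -0.1]
width: 0.0942
```

move_arm(
  increments=[
    [[1,-1,-0.8,0,0,0,0],[1,-1,-0.8,0,0,0,0],[1,-1,-0.8,0,0,0,0],[1,-1,-0.8,0,0,0,0]],
  ],
)

```text
time: 0.92
tool_pos: [0.2926, 0.3251, 0.4048]
ee_rot: [-3.14, 0.003, 2.885]
wrist_force: [-0.1, 1.2, 0.8]
width: 0.0943
```

move_arm(
  increments=[
    [[1,-1,-0.8,0,0,0,0],[1,-1,-0.8,0,0,0,0],[1,-1,-0.8,0,0,0,0],[1,-1,-0.8,0,0,0,0]],
  ],
)

```text
time: 1.25
tool_pos: [0.3698, 0.223, 0.4046]
ee_rot: [-3.14, 0.002, 2.885]
wrist_force: [0.7, 0.5, -1.3]
width: 0.0938
```

move_arm(
  increments=[
    [[1,-1,-0.8,0,0,0,0],[1,-1,-0.8,0,0,0,0],[1,-1,-0.8,0,0,0,0],[1,-1,-0.8,0,0,0,0]],
  ],
)

```text
time: 1.58
tool_pos: [0.447, 0.1213, 0.4042]
ee_rot: [-3.14, 0.001, 2.887]
wrist_force: [-0.4, 1.1, 0.2]
width: 0.0941
```

move_arm(
  increments=[
    [[1,-1,-0.8,0,0,0,0],[1,-1,-0.8,0,0,0,0],[1,-1,-0.8,0,0,0,0],[1,-1,-0.8,0,0,0,0]],
  ],
)

```text
time: 1.92
tool_pos: [0.5243, 0.0194, 0.4035]
ee_rot: [-3.14, 0.0, 2.888]
wrist_force: [-0.0, -0.4, -1.7]
width: 0.0941
```

move_arm(
  increments=[
    [[1,-0.95,-0.79,0.4,0,0,-0.34],[1,-0.95,-0.79,0.4,0,0,-0.34],[1,-0.95,-0.79,0.4,0,0,-0.34],[1,-0.95,-0.79,0.4,0,0,-0.34],[1,-0.95,-0.79,0.4,0,0,-0.34],[1,-0.95,-0.79,0.4,0,0,-0.34]],
  ],
)

```text
time: 2.42
tool_pos: [0.5947, -0.0764, 0.3633]
ee_rot: [3.139, -0.002, -2.856]
wrist_force: [0.3, -0.4, 0.5]
width: 0.0942
```

```bash
python3 - <<'E'
from h import *
snap("wrist","w2")
tgt([.594,-.077,.003],197,L=.1992)
E
```

```text
t 2.5 now grasp [ 0.5943 -0.0758  0.1649] rpy [ 1.7991e+02 -4.0000e-02 -1.6366e+02] F [-0.4  0.3  0.3] w 0.0939
  need d [ 0.006 -0.01   1.619] r [ 0.001  -0.0004 -0.0073] ang 0.7
```

View pics/w2.png

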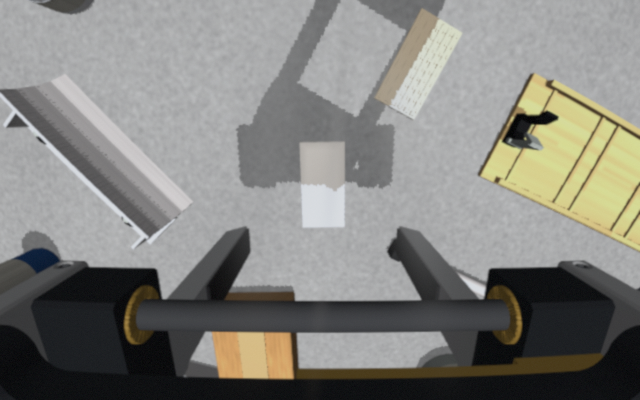

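```bash
python3 - <<'E'
from h import *
p,im,d=load("w2")
crop(im,270,120,420,240,5,"w2c")
P=onz(p,[(300,142),(344,142),(345,227),(302,227)],.006); print(np.round(P*1000,1).tolist(),P.mean(0))
e=(P[0]+P[1]-P[2]-P[3]);print(np.degrees(np.arctan2(e[1],e[0])))
P=onz(p,[(425,12),(462,30),(414,118),(377,100)],.009); print(np.round(P*1000,1).tolist(),P.mean(0))
e=(P[0]+P[1]-P[2]-P[3]);print(np.degrees(np.arctan2(e[1],e[0])))
E
```

```text
[[553.0, -112.9, 6.0], [539.3, -65.9, 6.0], [634.4, -35.0, 6.0], [648.7, -84.3, 6.0]] [ 0.59384153 -0.07451139  0.006     ]
-162.66418268595777
[[389.9, -25.8, 9.0], [394.1, 17.1, 9.0], [492.7, -0.7, 9.0], [486.6, -45.5, 9.0]] [ 0.44083329 -0.01373748  0.009     ]
169.13238155825
```

View pics/w2c.png

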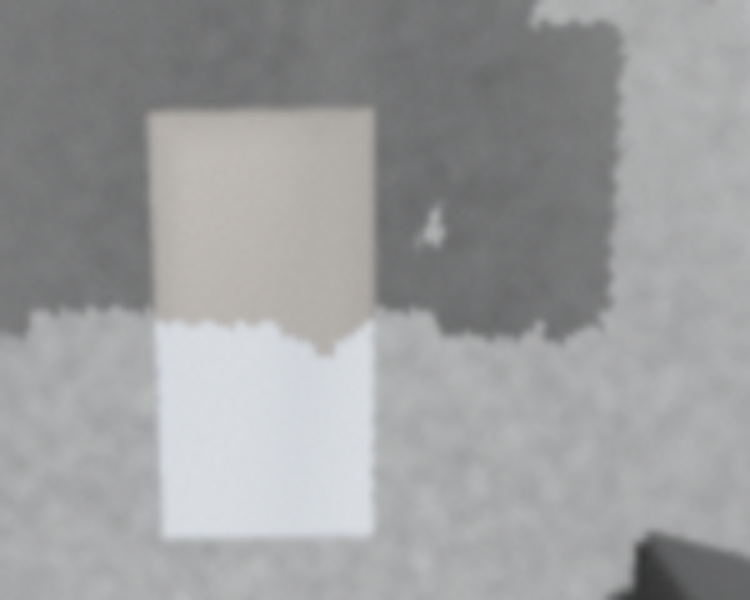

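move_arm(
  increments=[
    [[1,0,0,1,0,0,0],[1,0,0,1,0,0,0],[1,0,0,1,0,0,0],[1,0,0,1,0,0,0]],
  ],
)

```text
time: 2.8
tool_pos: [0.5922, -0.0754, 0.2589]
ee_rot: [3.136, -0.009, -2.856]
wrist_force: [-0.8, 0.1, -1.3]
width: 0.0941
```

move_arm(
  increments=[
    [[0.8,0,0,0.3,0,0,0],[0.75,0,0,0.5,0,0,-0.01],[0.75,0,0,0.6,0,0,-0.01],[0.75,0,0,0.61,0,0,-0.01],[0.75,0,0,0.61,0,0,-0.01]],
  ],
)

```text
time: 3.22
tool_pos: [0.5946, -0.0771, 0.205]
ee_rot: [-3.141, 0.001, -2.841]
wrist_force: [1.0, 0.0, 0.3]
width: 0.0709
```

```bash
python3 - <<'E'
from h import *
tgt([.594,-.076,.003],197,L=.1992)
E
```

```text
t 3.2 now grasp [ 0.595  -0.0772  0.0058] rpy [-1.7997e+02  8.0000e-02 -1.6275e+02] F [1.  0.  0.3] w 0.0709
  need d [0.003 0.013 0.028] r [-0.0004  0.0009  0.0028] ang 0.3
```

move_arm(
  increments=[
    [[0.7,0,0,0.02,0,0,0],[0.3,0,0,0.02,0,0,0],[0.3,0,0,0.02,0,0,0],[0.3,0,0,0.02,0,0,0],[0.3,0,0,0.02,0,0,0],[0.3,0,0,0.02,0,0,0]],
  ],
)

```text
time: 3.72
tool_pos: [0.5945, -0.0776, 0.2029]
ee_rot: [-3.141, 0.002, -2.841]
wrist_force: [-0.9, 1.3, 4.7]
width: 0.0498
```

```bash
python3 - <<'E'
from h import *
c=np.array([.485,.257]);yv=np.array([np.sin(np.radians(6.2)),np.cos(np.radians(6.2))])
for i,k in enumerate((-94,0,94)): print(i,c+yv*k/1000)
b=c-yv*.094
tgt([.594,-.076,.003],197,L=.1992)
tgt([b[0],b[1],.10],173.8,L=.1992)
E
```

```text
0 [0.47484806 0.16354981]
1 [0.485 0.257]
2 [0.49515194 0.35045019]
t 3.7 now grasp [ 0.5949 -0.0776  0.0037] rpy [-1.7998e+02  1.1000e-01 -1.6276e+02] F [-0.9  1.3  4.7] w 0.0498
  need d [0.    0.017 0.007] r [-0.0002  0.0012  0.0026] ang 0.3
t 3.7 now grasp [ 0.5949 -0.0776  0.0037] rpy [-1.7998e+02  1.1000e-01 -1.6276e+02] F [-0.9  1.3  4.7] w 0.0498
  need d [ 0.427  2.658 -0.965] r [0.     0.0012 0.2604] ang 23.4
```

move_arm(
  increments=[
    [[0.3,0,0,-0.3,0,0,0],[0.3,0,0,-0.6,0,0,0],[0.3,0,0,-0.95,0,0,0],[0.3,0,0,-0.95,0,0,0]],
  ],
)

```text
time: 4.05
tool_pos: [0.5958, -0.0782, 0.3048]
ee_rot: [-3.134, 0.012, -2.841]
wrist_force: [1.2, 0.0, 1.6]
width: 0.0495
```

move_arm(
  increments=[
    [[0.3,0.15,0.3,0,0,0,0],[0.3,0.15,0.6,0,0,0,0],[0.3,0.15,1,0,0,0,0],[0.3,0.15,1,0,0,0,0]],
  ],
)

```text
time: 4.38
tool_pos: [0.5482, 0.018, 0.2956]
ee_rot: [3.137, -0.001, -2.836]
wrist_force: [-0.2, -0.6, -1.3]
width: 0.0499
```

move_arm(
  increments=[
    [[0.3,0.15,0.3,0,0,0,0],[0.3,0.15,0.6,0,0,0,0.1],[0.3,0.15,1,0,0,0,0.26],[0.3,0.15,1,0,0,0,0.26],[0.3,0.15,1,0,0,0,0.26]],
  ],
)

```text
time: 4.8
tool_pos: [0.5053, 0.1062, 0.2958]
ee_rot: [-3.141, -0.001, 3.033]
wrist_force: [0.2, 0.1, -1.1]
width: 0.0493
```

```bash
python3 - <<'E'
from h import *
tgt([.4748,.1635,.10],173.8,L=.1992)
E
```

```text
t 4.8 now grasp [0.5052 0.1062 0.0966] rpy [-1.7999e+02 -5.0000e-02  1.7378e+02] F [ 0.2  0.1 -1.1] w 0.0493
  need d [ 0.366  0.537 -0.033] r [-0.0001 -0.0006 -0.0003] ang 0.1
```

move_arm(
  increments=[
    [[0.3,0.3,0.4,0,0,0,0],[0.3,0.37,0.54,0,0,0,0],[0.3,0.37,0.54,0,0,0,0],[0.3,0.37,0.54,0,0,0,0]],
  ],
)

```text
time: 5.13
tool_pos: [0.4748, 0.1626, 0.296]
ee_rot: [-3.141, -0.0, 3.036]
wrist_force: [0.3, 0.2, -0.6]
width: 0.0494
```

```bash
python3 - <<'E'
from h import *
p,im,d=snap("wrist","w3")
crop(im,100,80,540,400,1.8,"w3c")
tgt([.4748,.1635,.10],173.8,L=.1992)
# predicted bay outline corners: bead lines at +-33, lips +-55
c=np.array([.485,.257]);yv=np.array([np.sin(np.radians(6.2)),np.cos(np.radians(6.2))]);xv=np.array([yv[1],-yv[0]])
for a,b in((-55,-127),(-55,-61),(55,-127),(55,-61)):
    q=c+xv*a/1000+yv*b/1000; print(a,b,proj(p,[*q,.011 if abs(a)<55 else .018]))
E
```

```text
t 5.2 now grasp [0.4752 0.1617 0.0969] rpy [-179.94   -0.    173.9 ] F [ 0.3 -0.1 -0.9] w 0.0494
  need d [ 0.006  0.015 -0.031] r [-0.0007 -0.0001  0.0011] ang 0.1
-55 -127 [[283.68992847 142.49645839]]
-55 -61 [[361.24547202 142.68641935]]
55 -127 [[287.25307609 260.83553424]]
55 -61 [[357.13675034 260.99369261]]
```

View pics/w3.png

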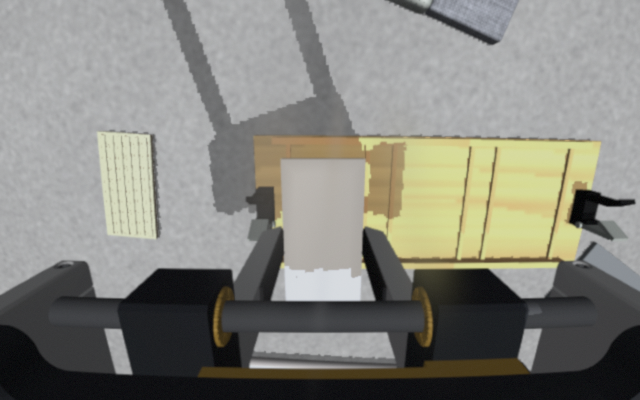

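```bash
python3 - <<'E'
from h import *
p,im,d=load("w3")
P=cloud(p,d)
for v in (165,185,210,240): print(v,np.round(P[v,300:350:16]*1000,1).tolist())
print("tile z",np.median(P[165:260,290:355,2]))
z=np.median(P[165:230,290:355,2])
for zz in (z-.005,z): print(np.round(onz(p,[(281,158),(363,158),(284,300),(361,300)],zz)*1000,1).tolist())
crop(im,230,120,420,300,4,"w3c")
print("tray near edge",np.round(onz(p,[(254,137),(600,142)],.018)*1000,1).tolist())
print("beads",np.round(onz(p,[(387,230),(459,258),(482,258)],.011)*1000,1).tolist())
E
```

```text
165 [[426.1, 155.7, 101.6], [427.1, 165.0, 101.6], [427.9, 174.3, 102.6], [429.1, 183.6, 101.2]]
185 [[437.6, 154.4, 103.6], [438.5, 163.8, 104.0], [439.5, 173.1, 103.9], [440.6, 182.5, 103.4]]
210 [[452.5, 152.5, 104.4], [453.8, 162.0, 103.4], [454.6, 171.6, 104.5], [455.9, 181.2, 103.5]]
240 [[472.4, 149.9, 102.6], [473.0, 159.9, 103.6], [474.1, 169.7, 103.7], [475.3, 179.6, 103.3]]
tile z 0.10341259204374517
[[421.2, 144.7, 98.4], [426.3, 193.1, 98.4], [516.4, 133.1, 98.4], [521.9, 185.0, 98.4]]
[[420.6, 145.4, 103.4], [425.6, 192.5, 103.4], [513.2, 134.1, 103.4], [518.5, 184.6, 103.4]]
tray near edge [[409.3, 112.2, 18.0], [443.3, 416.7, 18.0]]
beads [[507.7, 221.4, 11.0], [544.7, 290.6, 11.0], [547.4, 313.7, 11.0]]
```

View pics/w3c.png

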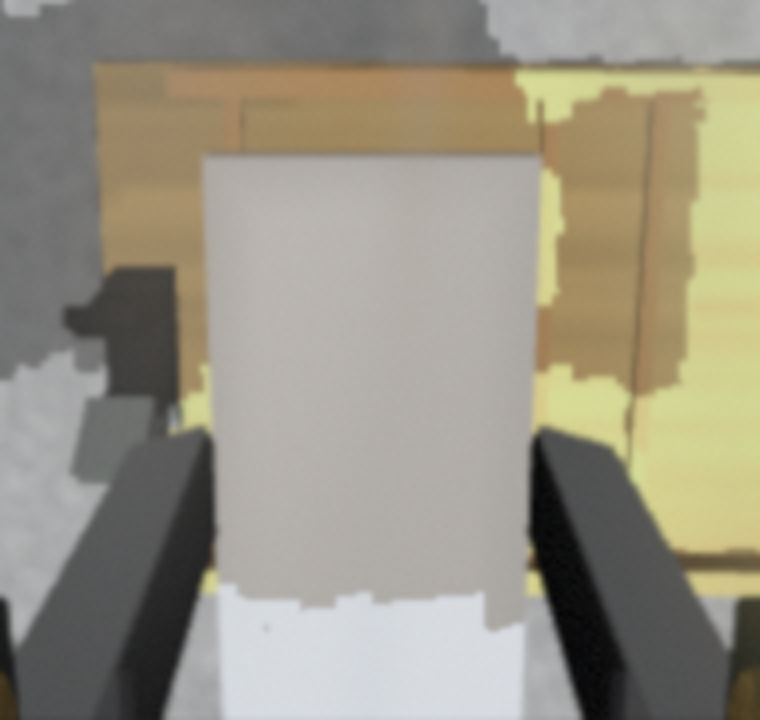

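move_arm(
  increments=[
    [[0.3,-0.025,0,0.3,0,0,0],[0.3,-0.025,0,0.55,0,0,0],[0.3,-0.025,0,0.6,0,0,0],[0.3,-0.025,0,0.6,0,0,0],[0.3,-0.025,0,0.6,0,0,0]],
  ],
)

```text
time: 5.6
tool_pos: [0.4783, 0.1612, 0.237]
ee_rot: [-3.141, 0.0, 3.033]
wrist_force: [0.6, -0.6, -0.5]
width: 0.0498
```

```bash
python3 - <<'E'
from h import *
p,im,d=snap("wrist","w4")
crop(im,220,120,420,320,3,"w4c")
tgt([.4748,.1635,.10],173.8,L=.1992)
E
```

```text
t 5.7 now grasp [0.479  0.1615 0.0388] rpy [1.7997e+02 1.2000e-01 1.7379e+02] F [-0.1  0.2 -1.1] w 0.0494
  need d [ 0.039  0.017 -0.612] r [ 0.0004  0.0013 -0.0001] ang 0.1
```

View pics/w4c.png

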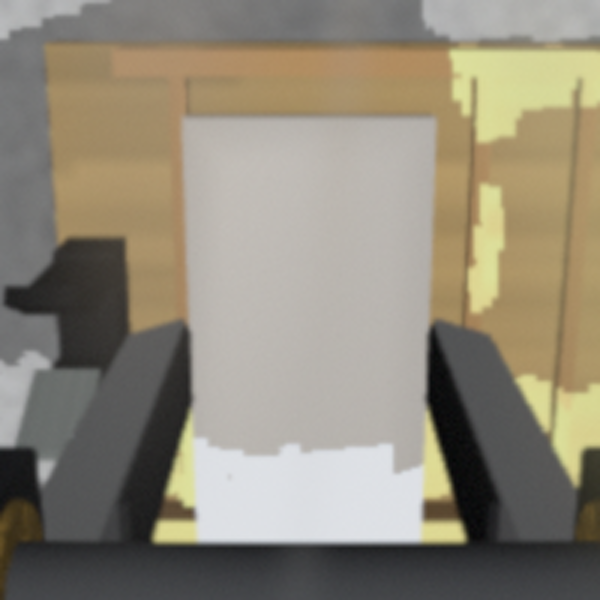

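```bash
python3 - <<'E'
from h import *
p,im,d=load("w4")
f=lambda l:[(x/3+220-.33,y/3+120-.33) for x,y in l]
T=onz(p,f([(183,117),(436,117)]),.041); E=onz(p,f([(48,43),(600,46)]),.018); Bd=onz(p,f([(187,80),(475,80),(473,140),(578,82)]),.011)
In=onz(p,f([(250,77)]),.018)
yv=np.array([np.sin(np.radians(6.2)),np.cos(np.radians(6.2))]);xv=np.array([yv[1],-yv[0]])
for n,Q in(("tile",T),("edge",E),("bead",Bd),("inner",In)): print(n,np.round(1000*Q,1).tolist(),"tray xy",np.round([[1000*(q[:2]-[.485,.257])@xv,1000*(q[:2]-[.485,.257])@yv] for q in Q],1).tolist())
E
```

```text
tile [[424.9, 143.6, 41.0], [430.3, 192.9, 41.0]] tray xy [[-47.5, -119.3], [-47.5, -69.6]]
edge [[408.0, 113.0, 18.0], [421.7, 232.9, 18.0]] tray xy [[-61.0, -151.5], [-60.3, -30.8]]
bead [[419.8, 141.1, 11.0], [426.9, 206.2, 11.0], [440.6, 204.9, 11.0], [429.8, 229.7, 11.0]] tray xy [[-52.3, -122.2], [-52.3, -56.7], [-38.5, -56.6], [-51.9, -33.1]]
inner [[420.2, 156.0, 18.0]] tray xy [[-53.5, -107.4]]
```

```bash
python3 - <<'E'
from h import *
yv=np.array([np.sin(np.radians(6.2)),np.cos(np.radians(6.2))]);xv=np.array([yv[1],-yv[0]])
def tf(P): 
    q=P[...,:2]-[.485,.257]; return np.round(1000*np.stack([q@xv,q@yv,P[...,2]],-1)).astype(int)
p,im,d=load("w4"); P=cloud(p,d)
print("row 140"); print(tf(P[141,228:420:4]).tolist())
print("row 150"); print(tf(P[152,228:420:4]).tolist())
print("col 260"); print(tf(P[126:200:3,300]).tolist())
p,im,d=load("t1"); P=cloud(p,d)
print("top row")
print(tf(P[205,165:290:3]).tolist()); print(tf(P[175:230:2,225]).tolist())
E
```

```text
row 140
[[-55, -162, 1], [-55, -159, 1], [-56, -154, 8], [-56, -151, 9], [-56, -149, 8], [-56, -146, 7], [-56, -143, 9], [-56, -141, 7], [-56, -136, 18], [-56, -133, 18], [-56, -130, 19], [-56, -128, 19], [-56, -125, 19], [-56, -122, 18], [-56, -120, 17], [-56, -117, 18], [-56, -115, 18], [-56, -112, 19], [-56, -109, 17], [-56, -107, 19], [-56, -104, 19], [-56, -101, 19], [-56, -99, 19], [-56, -96, 18], [-56, -94, 18], [-56, -91, 18], [-56, -88, 18], [-56, -86, 19], [-56, -83, 19], [-56, -81, 18], [-56, -78, 19], [-56, -75, 19], [-56, -73, 19], [-56, -70, 18], [-56, -67, 18], [-56, -65, 18], [-56, -62, 19], [-56, -60, 18], [-56, -57, 19], [-56, -54, 18], [-56, -52, 20], [-56, -49, 18], [-56, -46, 18], [-56, -44, 19], [-56, -41, 18], [-56, -39, 19], [-56, -36, 18], [-56, -33, 19]]
row 150
[[-48, -163, 1], [-48, -160, 1], [-48, -155, 7], [-48, -152, 8], [-48, -149, 9], [-48, -146, 10], [-48, -143, 9], [-48, -141, 8], [-48, -138, 7], [-48, -135, 9], [-48, -132, 9], [-48, -130, 9], [-49, -126, 12], [-48, -124, 11], [-48, -121, 8], [-48, -119, 8], [-48, -116, 8], [-48, -113, 8], [-48, -11
[... 1174 characters left out ...]
4, 7], [-13, 5, 11], [-12, -3, 9], [-11, -11, 7], [-11, -20, 11], [-10, -28, 9], [-10, -36, 8], [-9, -44, 7], [-8, -53, 8], [-8, -61, 9], [-7, -69, 7], [-6, -77, 6], [-6, -86, 11], [-5, -94, 8], [-4, -102, 6], [-4, -111, 7], [-3, -119, 8], [-2, -127, 6], [-2, -136, 12], [-3, -145, 22], [-2, -153, 20], [1, -160, 1], [2, -168, 1]]
[[73, 17, -2], [67, 16, -1], [58, 11, 17], [54, 13, 8], [48, 12, 8], [43, 11, 8], [37, 10, 10], [31, 9, 11], [26, 9, 10], [21, 10, 6], [15, 8, 9], [9, 7, 10], [4, 8, 6], [-2, 7, 7], [-7, 6, 8], [-13, 5, 11], [-18, 5, 8], [-24, 4, 6], [-29, 3, 8], [-35, 3, 8], [-40, 2, 7], [-46, 0, 13], [-51, 1, 9], [-57, -3, 20], [-62, 2, -2], [-67, 2, -2], [-73, 1, 0], [-78, 0, -2]]
```

move_arm(
  increments=[
    [[0.3,0.01,0.04,0.05,0,0,0],[0.3,0.01,0.04,0.14,0,0,0],[0.3,0.01,0.04,0.22,0,0,0],[0.3,0.01,0.04,0.255,0,0,0],[0.3,0.01,0.04,0.255,0,0,0],[0.3,0.01,0.04,0.255,0,0,0]],
  ],
)

```text
time: 6.15
tool_pos: [0.477, 0.1659, 0.2108]
ee_rot: [-3.141, -0.0, 3.034]
wrist_force: [0.3, 0.2, -1.8]
width: 0.0494
```

```bash
python3 - <<'E'
from h import *
p,im,d=snap("wrist","w5")
crop(im,220,120,420,320,3,"w5c")
tgt([.4748,.1635,.012],173.8,L=.1992)
E
```

```text
t 6.2 now grasp [0.477  0.1659 0.0116] rpy [-1.7999e+02 -2.0000e-02  1.7385e+02] F [-0.5  0.2 -0.8] w 0.0498
  need d [ 0.02  -0.026 -0.004] r [-0.0001 -0.0003  0.0006] ang 0.1
```

View pics/w5c.png

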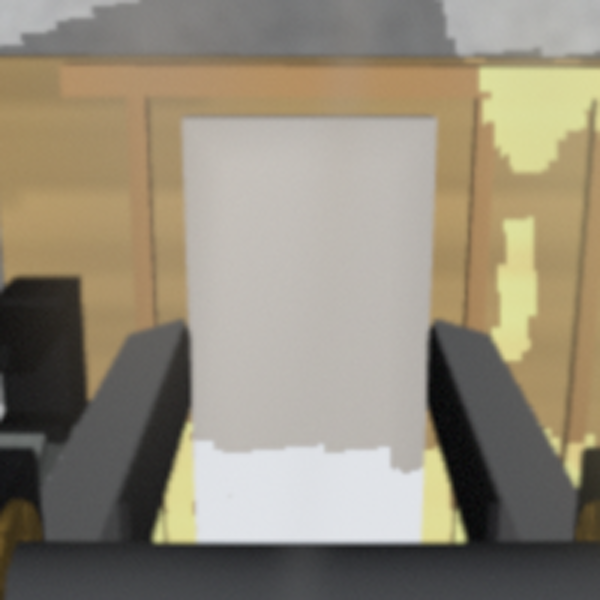

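move_arm(
  increments=[
    [[0.57,0,0,0,0,0,0],[0.57,0,0,0,0,0,0],[0.59,0,0,-0.1,0,0,0],[0.6,0,0,-0.3,0,0,0],[0.6,0,0,-0.7,0,0,0],[0.7,0,0,-1,0,0,0],[0.7,0,0,-1,0,0,0],[0.7,0,0,-1,0,0,0]],
  ],
)

```text
time: 6.87
tool_pos: [0.4778, 0.166, 0.3148]
ee_rot: [3.139, 0.007, 3.034]
wrist_force: [-0.6, -0.4, -1.4]
width: 0.0655
```

```bash
python3 - <<'E'
from h import *
p,im,d=snap("top","t6")
crop(im,150,90,350,250,4,"t6a")
tgt([.440,-.015,.10],169.3,L=.1992)
E
```

```text
t 6.9 now grasp [0.4777 0.166  0.1133] rpy [1.7995e+02 1.4000e-01 1.7385e+02] F [ 0.2  0.2 -0. ] w 0.0658
  need d [ 0.176 -1.839  0.131] r [0.0006 0.0015 0.0505] ang 4.6
```

View pics/t6a.png

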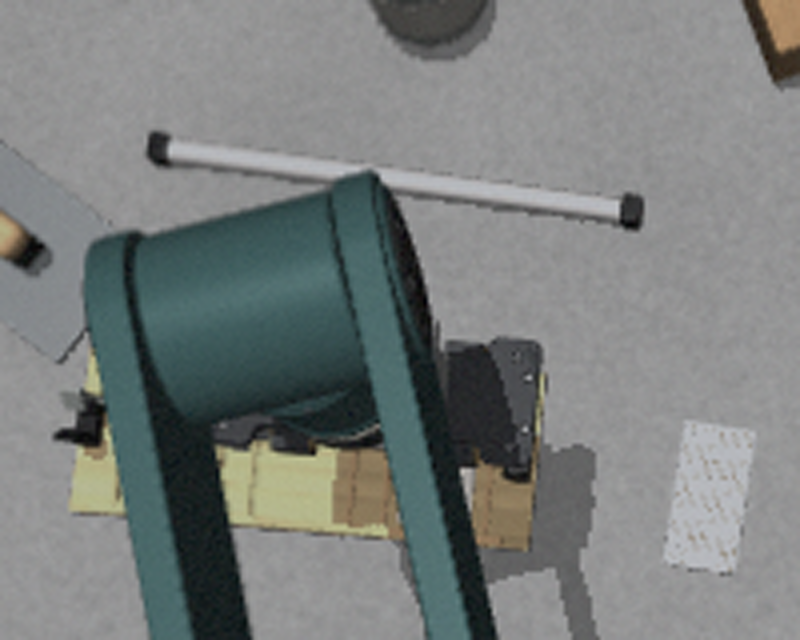

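move_arm(
  increments=[
    [[0.85,0.18,-0.4,0,0,0,0.05],[0.85,0.18,-0.8,0,0,0,0.05],[0.85,0.18,-1,0,0,0,0.05],[0.85,0.18,-1,0,0,0,0.05]],
  ],
)

```text
time: 7.25
tool_pos: [0.4475, 0.0657, 0.3093]
ee_rot: [-3.139, -0.003, 2.951]
wrist_force: [1.3, 0.5, -0.2]
width: 0.0797
```

move_arm(
  increments=[
    [[0.85,0,-0.4,0.1,0,0,0],[0.85,0,-0.82,0.3,0,0,0],[0.85,0,-0.82,0.5,0,0,0],[0.85,0,-0.82,0.5,0,0,0],[0.85,0,-0.82,0.5,0,0,0]],
  ],
)

```text
time: 7.67
tool_pos: [0.4327, -0.0118, 0.2593]
ee_rot: [3.141, -0.005, 2.955]
wrist_force: [0.2, -0.2, -0.2]
width: 0.0798
```

```bash
python3 - <<'E'
from h import *
p,im,d=snap("wrist","w7")
tgt([.4405,-.015,.003],169.3,L=.1992)
E
```

```text
t 7.7 now grasp [ 0.4331 -0.0112  0.0615] rpy [ 1.7995e+02 -1.1000e-01  1.6937e+02] F [0.7 0.9 0.8] w 0.0801
  need d [-0.077 -0.022  0.585] r [ 0.0006 -0.0012  0.0008] ang 0.1
```

View pics/w7.png

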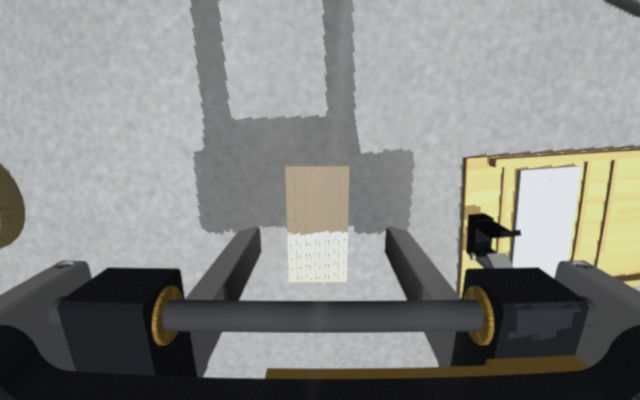

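move_arm(
  increments=[
    [[0.75,-0.08,-0.02,0.2,0,0,0],[0.75,-0.08,-0.02,0.45,0,0,0],[0.75,-0.08,-0.02,0.56,0,0,0],[0.75,-0.08,-0.02,0.575,0,0,0],[0.75,-0.08,-0.02,0.575,0,0,0],[0.3,-0.08,-0.02,0.575,0,0,0],[0.3,-0.08,-0.02,0.575,0,0,0],[0.3,-0.08,-0.02,0.575,0,0,0]],
  ],
)

```text
time: 8.38
tool_pos: [0.4414, -0.0156, 0.2051]
ee_rot: [3.142, 0.003, 2.956]
wrist_force: [0.1, -1.7, 0.5]
width: 0.054
```

move_arm(
  increments=[
    [[0.3,0,0,0,0,0,0],[0.3,0,0,0,0,0,0],[0.3,0,0,-0.2,0,0,0],[0.3,0,0,-0.4,0,0,0],[0.3,0,0,-0.4,0,0,0]],
  ],
)

```text
time: 8.8
tool_pos: [0.4421, -0.0158, 0.2472]
ee_rot: [3.141, 0.007, 2.955]
wrist_force: [0.9, 0.0, -0.4]
width: 0.049
```

```bash
python3 - <<'E'
from h import *
a=np.radians(-31.9); fx=np.array([np.cos(a),np.sin(a)]); fy=np.array([-fx[1],fx[0]]); F0=np.array([.605,-.306])
g=F0-.085*fx+.01*fy; print(g)
tgt([*g,.045],148.1,L=.1992)
E
```

```text
[ 0.53812179 -0.25259302]
t 8.8 now grasp [ 0.4436 -0.016   0.048 ] rpy [179.97   0.41 169.33] F [ 0.9  0.  -0.4] w 0.0490
  need d [-1.381 -2.149  0.038] r [0.0012 0.0044 0.2359] ang 21.2
```

move_arm(
  increments=[
    [[0.3,-0.2,-0.3,0,0,0,0],[0.3,-0.4,-0.6,0,0,0,0],[0.3,-0.6,-0.95,0,0,0,0],[0.3,-0.6,-0.95,0,0,0,0]],
  ],
)

```text
time: 9.13
tool_pos: [0.4837, -0.1251, 0.2429]
ee_rot: [-3.138, 0.002, 2.951]
wrist_force: [-0.3, 0.7, -1.6]
width: 0.0493
```

move_arm(
  increments=[
    [[0.3,-0.2,-0.3,0,0,0,0],[0.3,-0.4,-0.6,0,0,0,0.1],[0.3,-0.6,-0.95,0,0,0,0.236],[0.3,-0.6,-0.95,0,0,0,0.236],[0.3,-0.6,-0.95,0,0,0,0.236]],
  ],
)

```text
time: 9.55
tool_pos: [0.5236, -0.2261, 0.2417]
ee_rot: [3.141, -0.003, 2.58]
wrist_force: [-0.4, 0.6, -2.5]
width: 0.0494
```

```bash
python3 - <<'E'
from h import *
p,im,d=snap("wrist","w8")
tgt([.5381,-.2526,.045],148.1,L=.1992)
E
```

```text
t 9.6 now grasp [ 0.5228 -0.2244  0.0427] rpy [179.97  -0.19 148.16] F [-0.5 -0.3 -0.9] w 0.0487
  need d [-0.272 -0.158 -0.024] r [ 0.0004 -0.0021  0.0007] ang 0.2
```

View pics/w8.png

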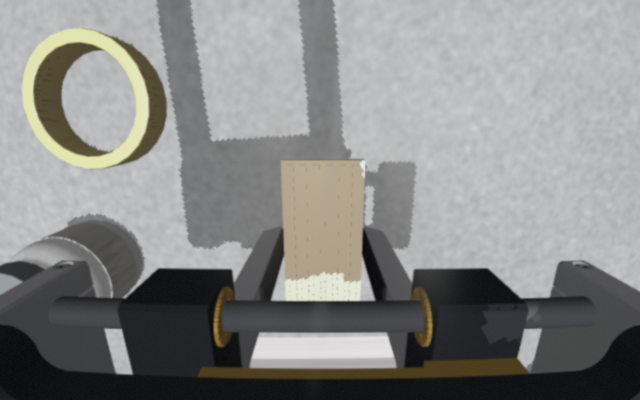

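move_arm(
  increments=[
    [[0.3,-0.15,-0.1,0,0,0,0],[0.3,-0.27,-0.16,0.1,0,0,0],[0.3,-0.27,-0.16,0.25,0,0,0],[0.3,-0.27,-0.16,0.36,0,0,0],[0.3,-0.27,-0.16,0.385,0,0,0],[0.3,-0.27,-0.16,0.385,0,0,0]],
  ],
)

```text
time: 10.1
tool_pos: [0.5376, -0.2511, 0.2043]
ee_rot: [3.141, -0.002, 2.587]
wrist_force: [-0.0, 0.7, -1.7]
width: 0.0494
```

```bash
python3 - <<'E'
from h import *
p,im,d=snap("top","t9"); crop(im,300,90,500,250,4,"t9b")
p,im,d=snap("scene","s9"); crop(im,100,180,340,360,3.3,"s9b")
tgt([.5381,-.2526,.003],148.1,L=.1992)
E
```

```text
t 10.2 now grasp [ 0.5379 -0.2514  0.0059] rpy [ 1.7998e+02 -4.0000e-02  1.4820e+02] F [ 0.2  0.5 -1.9] w 0.0497
  need d [-0.007 -0.009  0.029] r [ 0.0003 -0.0004  0.0011] ang 0.1
```

View pics/t9b.png

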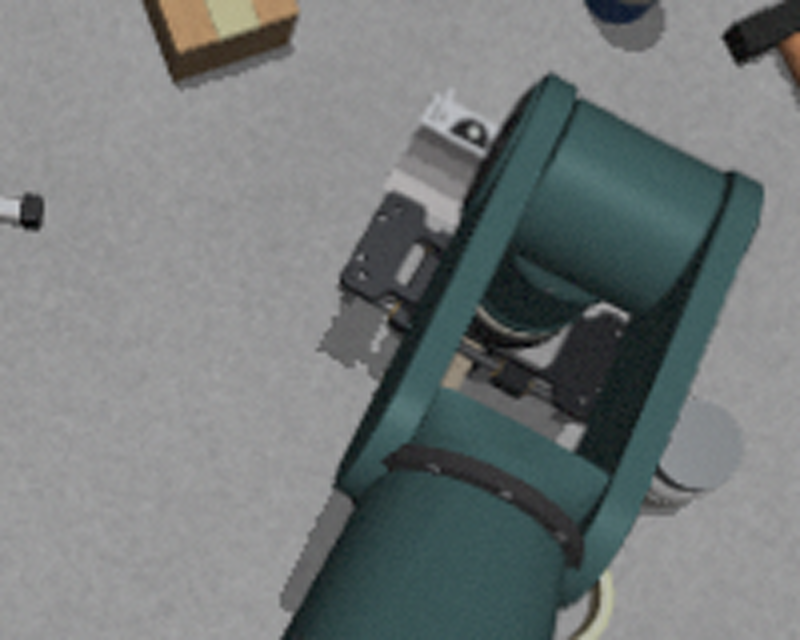

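View pics/s9b.png

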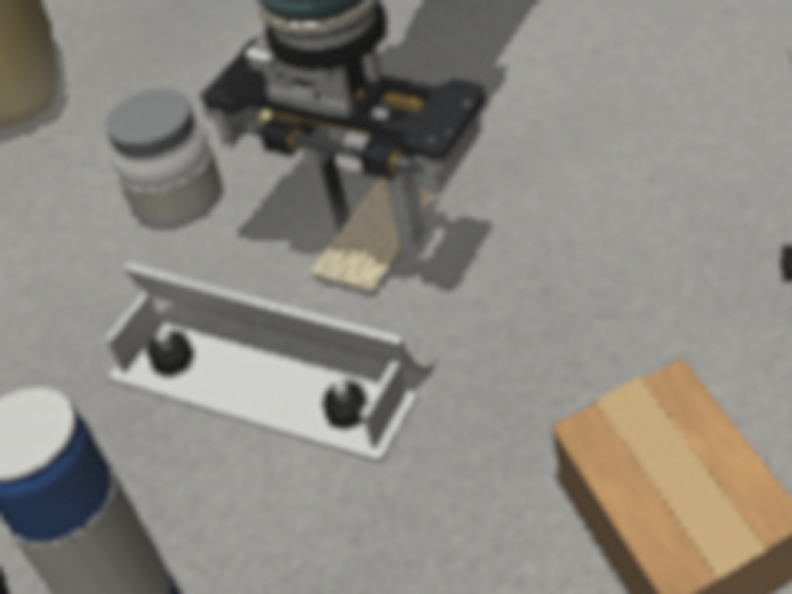

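move_arm(
  increments=[
    [[0.3,0,0,0.02,0,0,0],[0.3,0,0,0.025,0,0,0],[0.65,0,0,0.02,0,0,0],[0.65,0,0,0.02,0,0,0],[0.65,0,0,0.02,0,0,0],[0.65,0,0,-0.2,0,0,0],[0.65,0,0,-0.5,0,0,0],[0.65,0,0,-0.5,0,0,0]],
  ],
)

```text
time: 10.87
tool_pos: [0.5397, -0.2534, 0.2616]
ee_rot: [3.141, 0.011, 2.585]
wrist_force: [0.9, -0.1, 1.0]
width: 0.0611
```

move_arm(
  increments=[
    [[0.4,0.4,0,0,0,0,0],[0.3,0.9,0,0,0,0,0],[0.3,0.9,0,0,0,0,0],[0.3,0.9,0,0,0,0,0],[0.3,0.9,0,0,0,0,0]],
  ],
)

```text
time: 11.28
tool_pos: [0.4619, -0.205, 0.2557]
ee_rot: [3.142, 0.002, 2.585]
wrist_force: [-0.6, 0.3, 0.4]
width: 0.0313
```

```bash
python3 - <<'E'
from h import *
p,im,d=snap("wrist","w10")
p,im,d=snap("scene","s10"); crop(im,100,180,340,360,3.3,"s10b")
tgt([.5381,-.2526,.003],148.1,L=.1992)
E
```

```text
t 11.4 now grasp [ 0.4634 -0.206   0.0569] rpy [179.99   0.18 148.1 ] F [-0.1 -0.5  0.4] w 0.0286
  need d [-0.885 -0.001  0.542] r [ 0.0001  0.002  -0.    ] ang 0.2
```

View pics/w10.png

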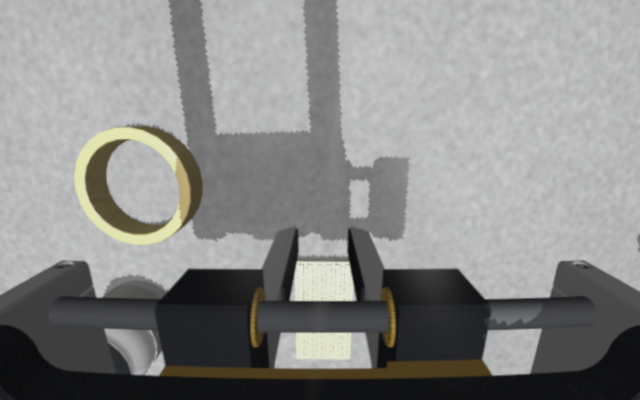

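View pics/s10b.png

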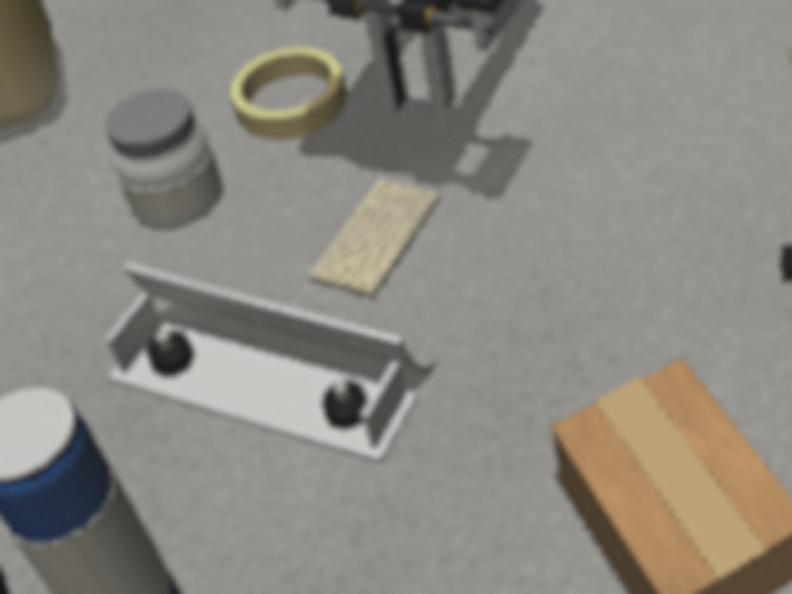

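```bash
cat >> h.py <<'E'
_a=np.radians(-31.9); fx=np.array([np.cos(_a),np.sin(_a)]); fy=np.array([-fx[1],fx[0]]); F0=np.array([.605,-.306])
def ff(P):
    q=np.atleast_2d(P)[:,:2]-F0; return np.round(1000*np.c_[q@fx,q@fy],1).tolist()
def fw(x,y): return F0+fx*x/1000+fy*y/1000
E
python3 - <<'E'
from h import *
p,im,d=load("w10")
print("wrist tile",ff(onz(p,[(297,262),(350,262),(297,358),(350,358)],.009)))
p,im,d=load("s10"); f=lambda l:[(x/3.3+100-.35,y/3.3+180-.35) for x,y in l]
print("scene tile",ff(onz(p,f([(383,178),(441,198),(372,295),(310,278)]),.009)))
print("scene top",ff(onz(p,f([(127,263),(402,340)]),.062)))
print("now",ff(np.array([[.4634,-.206]])))
p,im,d=load("t1");P=cloud(p,d)
q=P[110:180,390:480].reshape(-1,3); f_=np.array(ff(q)); 
for y0 in (-60,0,60):
    m=abs(f_[:,1]-y0)<8; o=np.argsort(f_[m][:,0]); print(y0,[(round(a),round(b*1000)) for a,b in zip(f_[m][o,0],q[m][o,2])][::4])
E
```

```text
wrist tile [[-134.4, -9.3], [-134.4, 34.7], [-36.1, -11.8], [-36.0, 37.3]]
scene tile [[-139.1, -9.9], [-133.3, 41.6], [-34.8, 37.7], [-35.2, -11.2]]
scene top [[27.7, -98.6], [28.1, 102.3]]
now [[-173.1, 10.1]]
-60 [(-55, -1), (-51, -2), (-48, -1), (-47, -1), (-45, 2), (-43, 1), (-40, -2), (-39, -2), (-37, -1), (-34, 0), (-32, -1), (-30, 1), (-29, 4), (-26, -1), (-24, -1), (-22, -1), (-21, 3), (-18, 2), (-17, -1), (-15, 2), (-12, -1), (-10, 5), (-8, -1), (-5, -1), (-3, 2), (0, 0), (1, 1), (3, 2), (4, 2), (6, 7), (7, 9), (10, 7), (12, 8), (12, 13), (14, 13), (14, 15), (16, 20), (17, 24), (18, 21), (19, 23), (21, 30), (21, 31), (23, 33), (24, 33), (25, 50), (26, 38), (26, 44), (27, 47), (28, 53), (28, 57), (29, 51), (30, 63), (32, 63), (34, 60), (51, 31), (52, 22), (53, 32), (56, 19), (57, 33), (60, 29), (64, 25), (67, 21), (74, 5), (77, 7), (79, 5), (83, 0), (84, 3), (86, 1), (89, -3), (91, -3), (93, 0), (94, 0), (97, 0), (100, 0), (101, 1), (104, 1), (106, -3), (109, -1), (109, -3), (113, 2), (114, 3), (116, 2), (118, 3), (121, 3), (122, -3), (124, 0), (127, 1), (130, 1), (132, 2), 
[... 1756 characters left out ...]
39, 2), (-36, 1), (-35, 3), (-32, 0), (-31, 0), (-28, 1), (-26, -1), (-25, 0), (-21, -1), (-20, 2), (-17, -3), (-15, -1), (-13, 0), (-11, 0), (-8, -2), (-6, 4), (-4, 0), (-2, 0), (0, -2), (1, 6), (3, 4), (4, 5), (6, 5), (8, 10), (9, 12), (11, 14), (12, 11), (13, 18), (15, 20), (16, 16), (16, 21), (18, 25), (20, 30), (20, 26), (22, 30), (23, 29), (24, 37), (24, 41), (25, 37), (26, 43), (26, 45), (26, 48), (27, 54), (28, 48), (29, 64), (30, 64), (32, 62), (51, 32), (53, 19), (56, 21), (58, 23), (62, 18), (66, 20), (71, 8), (75, 4), (79, 2), (82, 1), (85, 1), (86, 1), (89, -2), (90, 1), (92, 2), (95, 2), (97, 0), (100, 0), (102, 3), (104, 1), (106, -1), (108, 0), (110, -3), (112, 1), (116, -2)]
```

move_arm(
  increments=[
    [[0.3,0,0.02,0.25,0,0,0],[0.3,0,0.02,0.5,0,0,0],[0.3,0,0.02,0.53,0,0,0],[0.3,0,0.02,0.535,0,0,0],[0.3,0,0.02,0.535,0,0,0]],
  ],
)

```text
time: 11.8
tool_pos: [0.4636, -0.2037, 0.2023]
ee_rot: [3.142, 0.001, 2.585]
wrist_force: [0.2, -0.2, -0.1]
width: 0.0281
```

move_arm(
  increments=[
    [[0.3,-0.15,0,0,0,0,0],[0.3,-0.3,0,0,0,0,0],[0.3,-0.4,0,0,0,0,0],[0.3,-0.5,0,0,0,0,0],[0.3,-0.6,0,0,0,0,0],[0.3,-0.6,0,0,0,0,0]],
  ],
)

```text
time: 12.3
tool_pos: [0.5152, -0.2359, 0.2026]
ee_rot: [3.141, 0.003, 2.585]
wrist_force: [0.2, 0.4, 0.5]
width: 0.0284
```

```bash
python3 - <<'E'
from h import *
p,im,d=snap("scene","s11"); crop(im,100,180,340,360,3.3,"s11b")
tgt([*fw(-113,12),.003],148.1,L=.1992)
E
```

```text
t 12.3 now grasp [ 0.5148 -0.2355  0.003 ] rpy [1.7999e+02 8.0000e-02 1.4809e+02] F [ 0.8  0.2 -0.2] w 0.0284
  need d [-0.011 -0.001  0.001] r [ 0.0001  0.0009 -0.0001] ang 0.1
```

View pics/s11b.png

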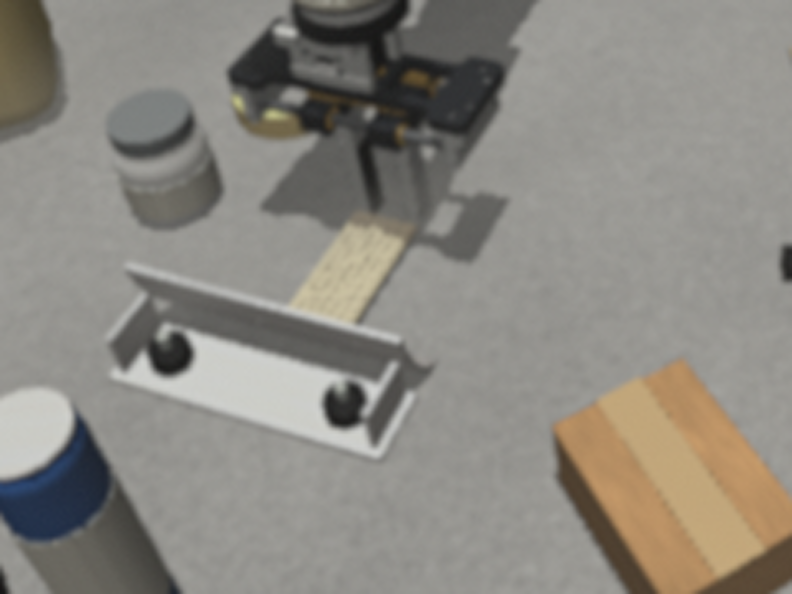

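move_arm(
  increments=[
    [[0.3,-0.1,0,0,0,0,0],[0.3,-0.2,0,0,0,0,0],[0.3,-0.3,0,0,0,0,0],[0.3,-0.4,0,0,0,0,0],[0.3,-0.5,0,0,0,0,0],[0.3,-0.6,0,0,0,0,0],[0.3,-0.6,0,0,0,0,0]],
  ],
)

```text
time: 12.93
tool_pos: [0.5652, -0.267, 0.2016]
ee_rot: [3.142, 0.001, 2.585]
wrist_force: [-0.4, 0.1, -0.1]
width: 0.0282
```

```bash
python3 - <<'E'
from h import *
p,im,d=snap("scene","s12"); crop(im,100,180,340,360,3.3,"s12b")
tgt([*fw(-53,12),.003],148.1,L=.1992)
E
```

```text
t 13.0 now grasp [ 0.5648 -0.2666  0.0025] rpy [180.    0.  148.1] F [-0.1 -0.1  0.5] w 0.0286
  need d [-0.02  -0.002 -0.005] r [0. 0. 0.] ang 0.0
```

View pics/s12b.png

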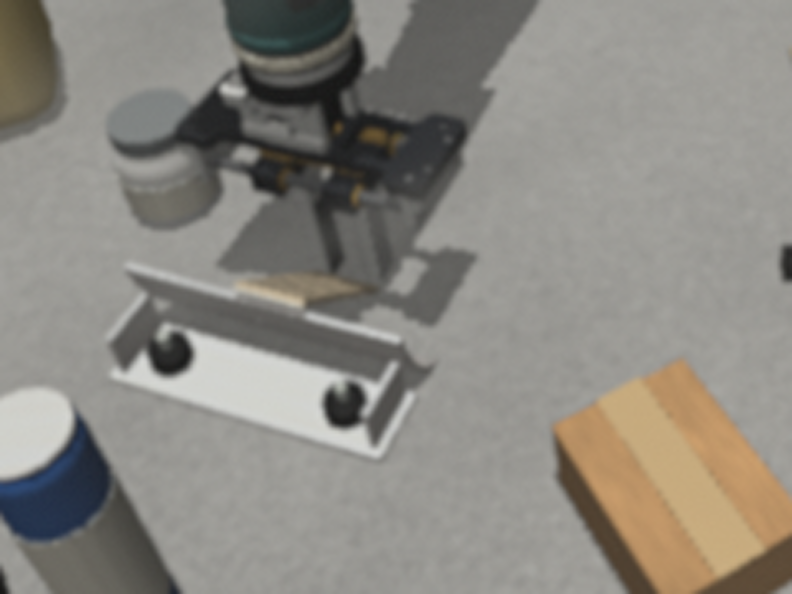

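move_arm(
  increments=[
    [[0.3,-0.07,0,0,0,0,0],[0.3,-0.14,0,0,0,0,0],[0.3,-0.2,0,0,0,0,0],[0.3,-0.26,0,0,0,0,0],[0.3,-0.31,0,0,0,0,0],[0.3,-0.33,0,0,0,0,0],[0.3,-0.33,0,0,0,0,0]],
  ],
)

```text
time: 13.57
tool_pos: [0.5932, -0.2843, 0.2016]
ee_rot: [3.142, 0.001, 2.585]
wrist_force: [0.7, -0.5, -0.1]
width: 0.0282
```

```bash
python3 - <<'E'
from h import *
p,im,d=snap("scene","s13"); crop(im,100,180,340,360,3.3,"s13b")
tgt([*fw(-20,12),.003],148.1,L=.1992)
E
```

```text
t 13.6 now grasp [ 0.5931 -0.2843  0.0025] rpy [1.7999e+02 4.0000e-02 1.4810e+02] F [ 0.9 -0.1 -0.6] w 0.0283
  need d [-0.017 -0.002 -0.005] r [ 0.0001  0.0005 -0.    ] ang 0.0
```

View pics/s13b.png

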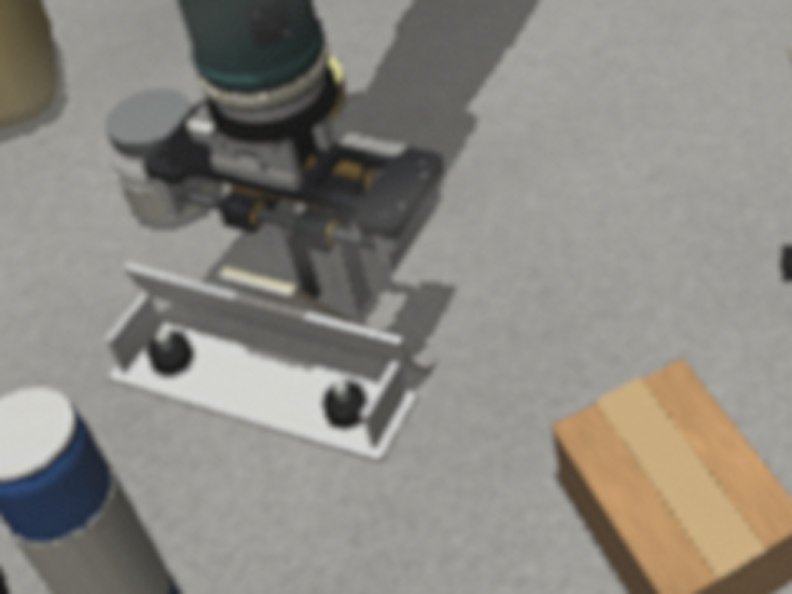

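```bash
python3 - <<'E'
from h import *
p,im,d=load("s13"); P=cloud(p,d)
for y in range(262,310,5):
    v=int(y/3.3+180); 
    print(y,[(ff(P[v,u])[0],int(P[v,u,2]*1000)) for u in (int(240/3.3+100),int(262/3.3+100),int(285/3.3+100))])
E
```

```text
262 [([-39.2, -74.2], 0), ([-44.0, -57.9], 0), ([-12.4, -6.8], 51)]
267 [([-37.0, -72.9], 0), ([-41.5, -56.4], 0), ([-14.1, -9.3], 46)]
272 [([31.8, -2.5], 92), ([-37.3, -54.2], -1), ([-12.6, -9.6], 40)]
277 [([34.0, -1.1], 91), ([-33.5, -51.4], 0), ([-14.6, -12.4], 34)]
282 [([38.8, 2.1], 92), ([33.9, 15.1], 91), ([-34.0, -33.0], -1)]
287 [([38.0, 0.4], 87), ([35.2, 15.5], 89), ([32.4, 30.6], 92)]
292 [([-15.2, -58.4], 0), ([39.4, 18.1], 89), ([35.6, 32.0], 90)]
297 [([29.6, -12.5], 60), ([32.7, 9.5], 72), ([35.8, 30.6], 83)]
302 [([31.2, -11.8], 59), ([28.6, 4.3], 62), ([34.4, 28.3], 78)]
307 [([29.7, -15.3], 50), ([31.5, 5.5], 60), ([28.8, 21.2], 62)]
```

move_arm(
  increments=[
    [[0.3,0.05,0,0,0,0,0],[0.3,0.12,0,0,0,0,0],[0.3,0.2,0,0,0,0,0],[0.3,0.6,0,-0.1,0,0,0],[0.3,0.8,0,-0.5,0,0,0],[0.3,0.8,0,-0.8,0,0,0],[0.3,0.8,0,-1,0,0,0],[0.3,0.8,0,-1,0,0,0]],
  ],
)

```text
time: 14.28
tool_pos: [0.5248, -0.2415, 0.3082]
ee_rot: [3.141, 0.011, 2.585]
wrist_force: [0.8, -0.3, 1.2]
width: 0.0286
```

```bash
python3 - <<'E'
from h import *
p,im,d=snap("scene","s14"); crop(im,100,180,340,360,3.3,"s14b")
P=cloud(p,d)
m=(P[...,2]>.066)&(P[...,2]<.1); v,u=np.where(m); Q=P[m]; f=np.array(ff(Q)); k=(abs(f[:,0]-25)<35)&(abs(f[:,1])<80)
print(np.c_[f[k],Q[k,2]*1000].min(0),np.c_[f[k],Q[k,2]*1000].max(0),k.sum())
print(np.round(np.c_[f[k],Q[k,2]*1000][::6]).astype(int).tolist())
o=st(); p=robot.camera_params("wrist"); c=-p["R"].T@p["t"]; R=Ro.from_euler("xyz",o["ee_rot"]); print("cam in tool",R.inv().apply(c-o["tool_pos"]), "axis",R.inv().apply(p["R"][2]))
E
```

```text
[ 21.         -13.7         66.28940069] [38.7       38.7       94.4497025] 166
[[33, -14, 92], [33, -3, 93], [34, -3, 92], [37, -9, 89], [35, 4, 92], [29, 14, 89], [38, 4, 92], [35, 16, 93], [38, -5, 85], [37, 10, 90], [35, 23, 92], [30, 34, 91], [38, 10, 88], [38, 25, 93], [33, 35, 92], [38, 9, 84], [37, 24, 89], [35, 36, 91], [36, 9, 80], [36, 24, 85], [35, 38, 88], [31, 5, 69], [36, 26, 82], [32, 37, 82], [34, 20, 75], [32, 34, 77], [30, 20, 67], [29, 35, 71]]
t 14.33 pos [ 0.5246 -0.2415  0.3053] rpy [3.1413 0.0072 2.5851] F [-0.3 -0.5 -0.8] w 0.0282 q [-0.53   0.185  1.459  0.     1.49  -1.544]
cam in tool [0.07321652 0.00168775 0.01944019] axis [-2.53782074e-01  3.28307949e-04  9.67261367e-01]
```

View pics/s14b.png

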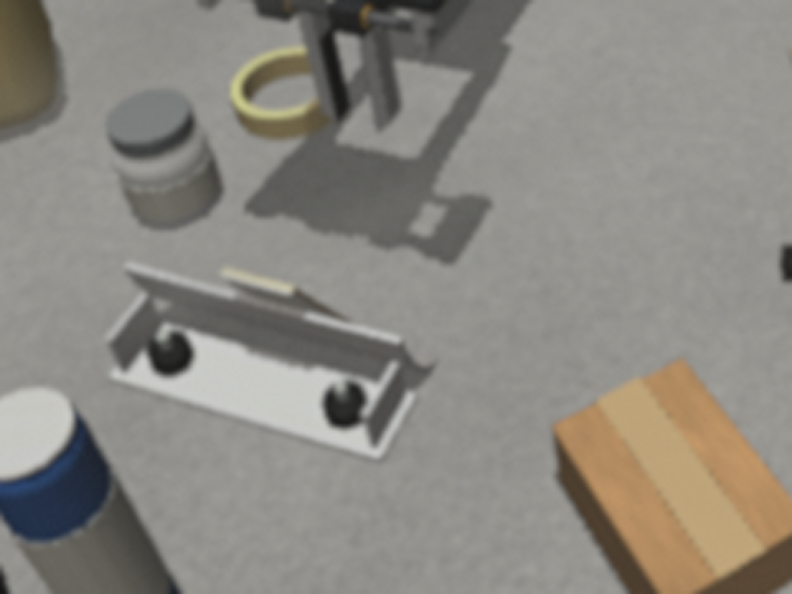

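move_arm(
  increments=[
    [[0.3,0,0,-0.5,0,0,0.6],[0.4,0,0,-0.5,0,0,0.6],[0.6,0,0,-0.5,0,0,0.6],[0.7,0,0,-0.5,0,0,0.6],[0.8,0,0,-0.5,0,0,0.6],[0.8,0,0,-0.5,0,0,0.6],[0.8,0,0,-0.5,0,0,0.6],[0.8,0,0,-0.5,0,0,0.6]],
  ],
)

```text
time: 15.0
tool_pos: [0.5242, -0.2414, 0.3492]
ee_rot: [-3.138, -0.002, 1.637]
wrist_force: [-0.1, 0.0, -0.0]
width: 0.0718
```

move_arm(
  increments=[
    [[0.8,0,0,0,0,0,0.6],[0.8,0,0,0,0,0,0.6],[0.8,0,0,0,0,0,0.6],[0.8,0,0,0,0,0,0.6],[0.8,0,0,0,0,0,0.6],[0.8,0,0,0,0,0,0.6],[0.8,0,0,0,0,0,0.6],[0.8,0,0,0,0,0,0.6]],
  ],
)

```text
time: 15.67
tool_pos: [0.5243, -0.2414, 0.3492]
ee_rot: [-3.138, 0.001, 0.695]
wrist_force: [-0.8, 0.8, -0.2]
width: 0.0749
```

move_arm(
  increments=[
    [[0.8,0,0,0,0,0,0.6],[0.8,0,0,0,0,0,0.6],[0.8,0,0,0,0,0,0.6],[0.8,0,0,0,0,0,0.6],[0.8,0,0,0,0,0,0.6],[0.8,0,0,0,0,0,0.6],[0.8,0,0,0,0,0,0.6],[0.8,0,0,0,0,0,0.6]],
  ],
)

```text
time: 16.33
tool_pos: [0.5243, -0.2414, 0.3491]
ee_rot: [-3.14, 0.004, -0.248]
wrist_force: [-0.2, 0.3, 0.1]
width: 0.0753
```

```bash
python3 - <<'E'
from h import *
st()
tgt([*fw(30,12),.12],-31.9,L=.1992)
E
```

```text
t 16.33 pos [ 0.5243 -0.2414  0.3491] rpy [-3.1404  0.0038 -0.2478] F [-0.2  0.3  0.1] w 0.0753 q [-0.53   0.166  1.393  0.     1.586  1.289]
t 16.3 now grasp [ 0.5236 -0.241   0.1499] rpy [-179.93    0.22  -14.2 ] F [-0.2  0.3  0.1] w 0.0753
  need d [1.265 0.405 0.294] r [-0.0004  0.0025  0.1967] ang 17.7
```

move_arm(
  increments=[
    [[0.8,0.3,0.1,0,0,0,0.197],[0.8,0.6,0.2,0,0,0,0.197],[0.8,0.8,0.3,0,0,0,0.197],[0.8,1,0.4,0,0,0,0.197],[0.8,1,0.4,0,0,0,0.197]],
  ],
)

```text
time: 16.75
tool_pos: [0.6136, -0.3065, 0.3472]
ee_rot: [3.141, 0.004, -0.553]
wrist_force: [-1.2, -0.5, 0.1]
width: 0.0752
```

move_arm(
  increments=[
    [[0.8,0.25,0,0.1,0,0,0],[0.8,0.25,0,0.2,0,0,0],[0.8,0.25,0,0.2,0,0,0],[0.8,0.25,0,0.2,0,0,0]],
  ],
)

```text
time: 17.08
tool_pos: [0.6327, -0.317, 0.3293]
ee_rot: [-3.141, 0.005, -0.552]
wrist_force: [-0.7, -0.0, 1.5]
width: 0.0751
```

```bash
python3 - <<'E'
from h import *
st()
p,im,d=snap("wrist","w15")
p,im,d=snap("scene","s15"); crop(im,100,180,340,360,3.3,"s15b")
tgt([*fw(29,12.5),.067],-31.9,L=.1992)
E
```

```text
t 17.08 pos [ 0.6327 -0.317   0.3293] rpy [-3.1414  0.0052 -0.5517] F [-0.7 -0.   1.5] w 0.0751 q [-0.545  0.466  1.05   0.     1.631  1.578]
t 17.2 now grasp [ 0.6328 -0.317   0.133 ] rpy [-1.7999e+02  1.0000e-02 -3.1610e+01] F [-0.3 -0.4 -0.3] w 0.0751
  need d [-0.004 -0.072  0.66 ] r [-0.0001  0.0001  0.0032] ang 0.3
```

View pics/w15.png

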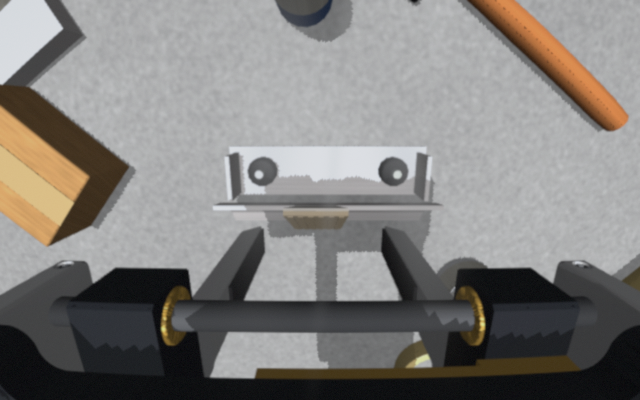

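View pics/s15b.png

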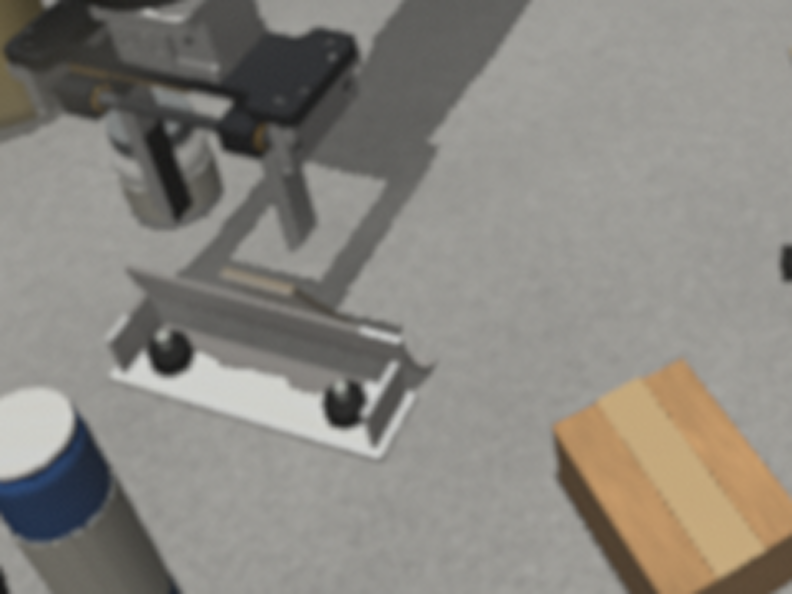

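```bash
python3 - <<'E'
from h import *
p,im,d=load("w15");P=cloud(p,d)
for c in (300,316,332):
    print(c,[(v,ff(P[v,c])[0],int(P[v,c,2]*1000)) for v in range(196,236,3)])
print(ff(onz(p,[(285,209),(348,209)],.091)), ff(onz(p,[(213,206),(440,206)],.062)))
crop(im,200,140,450,300,3.2,"w15c")
E
```

```text
300 [(196, [24.1, 31.3], 0), (199, [21.3, 31.2], 1), (202, [30.2, 27.9], 45), (205, [32.6, 26.5], 63), (208, [38.7, 24.3], 92), (211, [36.3, 24.3], 92), (214, [34.3, 24.3], 93), (217, [30.6, 24.6], 89), (220, [22.6, 25.9], 73), (223, [11.2, 27.9], 48), (226, [-0.7, 29.9], 24), (229, [-13.2, 31.9], 0), (232, [-16.5, 31.9], 0), (235, [-19.9, 31.9], 0)]
316 [(196, [24.5, 14.2], 0), (199, [21.3, 14.2], 0), (202, [30.4, 13.2], 45), (205, [32.2, 12.9], 61), (208, [38.7, 12.2], 92), (211, [36.7, 12.2], 93), (214, [34.0, 12.2], 92), (217, [28.8, 12.4], 84), (220, [20.7, 12.8], 67), (223, [11.1, 13.2], 48), (226, [0.0, 13.7], 26), (229, [-13.2, 14.3], 0), (232, [-16.5, 14.3], 0), (235, [-19.5, 14.3], 1)]
332 [(196, [24.4, -2.8], 0), (199, [21.4, -2.8], 1), (202, [29.8, -1.5], 43), (205, [32.4, -0.9], 62), (208, [38.2, 0.1], 90), (211, [36.3, 0.1], 92), (214, [34.7, 0.1], 94), (217, [30.7, -0.1], 89), (220, [22.7, -0.7], 73), (223, [11.7, -1.5], 49), (226, [0.3, -2.3], 26), (229, [-13.1, -3.3], 0), (232, [-16.5, -3.3], 0), (235, [-19.9, -3.4], 0)]
[[37.3, 35.8], [37.6, -12.1]] [[30.9, 102.1], [31.8, -94.5]]
```

View pics/w15c.png

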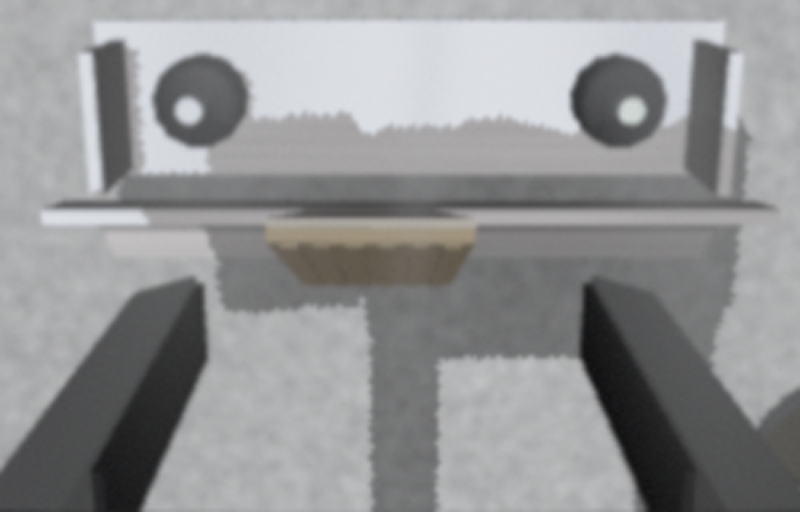

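move_arm(
  increments=[
    [[0.8,0.005,-0.07,0.15,0,0,0.003],[0.8,0.005,-0.07,0.35,0,0,0.003],[0.8,0.005,-0.07,0.5,0,0,0.003],[0.8,0.005,-0.07,0.6,0,0,0.003],[0.8,0.005,-0.07,0.65,0,0,0.003],[0.8,0.005,-0.07,0.65,0,0,0.003]],
  ],
)

```text
time: 17.68
tool_pos: [0.6371, -0.3116, 0.266]
ee_rot: [-3.141, 0.002, -0.557]
wrist_force: [0.6, -0.3, 0.1]
width: 0.0753
```

```bash
python3 - <<'E'
from h import *
st()
p,im,d=snap("scene","s16"); crop(im,100,180,340,360,3.3,"s16b")
tgt([*fw(30,12),.067],-31.9,L=.1992)
E
```

```text
t 17.68 pos [ 0.6371 -0.3116  0.266 ] rpy [-3.1415e+00  1.5000e-03 -5.5660e-01] F [ 0.6 -0.3  0.1] w 0.0753 q [-0.535  0.497  1.132  0.     1.514  1.593]
t 17.7 now grasp [ 0.6375 -0.3119  0.068 ] rpy [-1.7999e+02 -2.0000e-02 -3.1900e+01] F [-0.6  0.3  0.4] w 0.0753
  need d [-0.006  0.001  0.01 ] r [-0.0001 -0.0002  0.    ] ang 0.0
```

View pics/s16b.png

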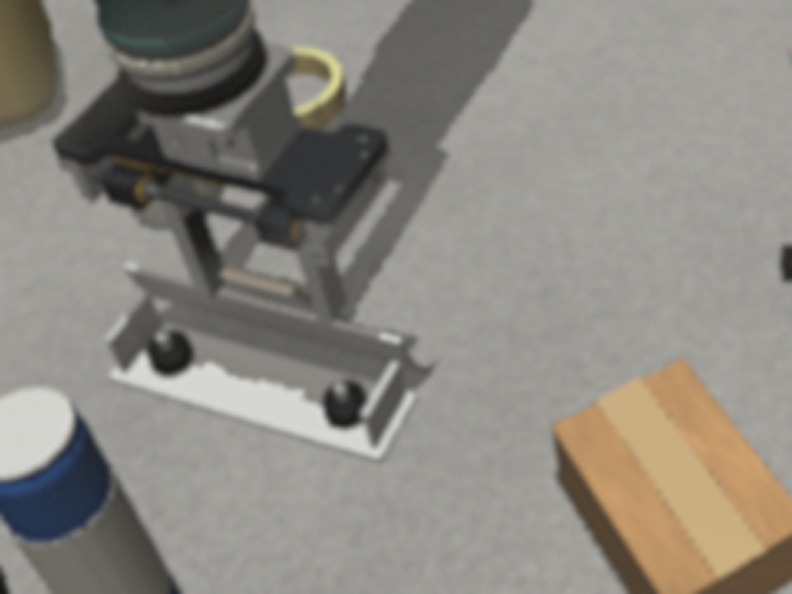

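move_arm(
  increments=[
    [[0.3,0,0,0,0,0,0],[0.3,0,0,0,0,0,0],[0.3,0,0,0,0,0,0],[0.3,0,0,0,0,0,0],[0.3,0,0,0,0,0,0],[0.3,0,0,0,0,0,0]],
  ],
)

```text
time: 18.23
tool_pos: [0.6378, -0.3121, 0.2674]
ee_rot: [-3.141, -0.001, -0.557]
wrist_force: [0.0, -1.6, 1.1]
width: 0.0498
```

move_arm(
  increments=[
    [[0.3,-0.03,0,-0.05,0,0,0],[0.3,-0.08,0,-0.15,0,0,0],[0.3,-0.2,0,-0.25,0,0,0],[0.3,-0.35,0,-0.3,0,0,0],[0.3,-0.5,0,-0.3,0,0,0],[0.3,-0.6,0,-0.3,0,0,0],[0.3,-0.6,0,-0.3,0,0,0]],
  ],
)

```text
time: 18.82
tool_pos: [0.5853, -0.2792, 0.2977]
ee_rot: [-3.141, 0.001, -0.556]
wrist_force: [-0.7, -0.3, -0.2]
width: 0.0497
```

```bash
python3 - <<'E'
from h import *
st()
p,im,d=snap("scene","s17"); crop(im,100,140,340,320,3.3,"s17b")
tgt([*fw(30,12),.067],-31.9,L=.1992)
E
```

```text
t 18.82 pos [ 0.5853 -0.2792  0.2977] rpy [-3.1414e+00  8.0000e-04 -5.5630e-01] F [-0.7 -0.3 -0.2] w 0.0497 q [-0.532  0.346  1.276  0.     1.521  1.595]
t 18.9 now grasp [ 0.5861 -0.2798  0.0983] rpy [-1.7999e+02 -3.0000e-02 -3.1880e+01] F [ 0.2  0.5 -1.6] w 0.0496
  need d [0.6   0.003 0.314] r [-0.0001 -0.0003  0.0002] ang 0.0
```

View pics/s17b.png

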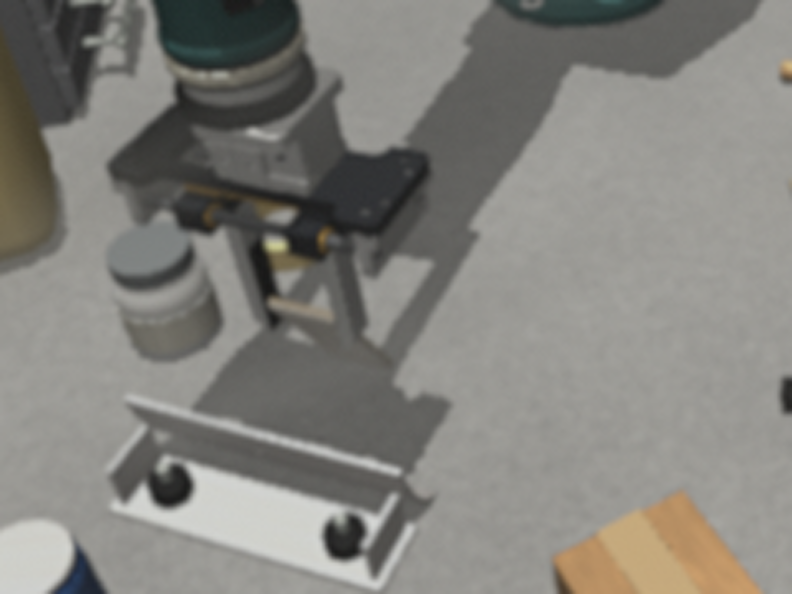

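```bash
python3 - <<'E'
import numpy as np
from scipy.optimize import least_squares
D=np.array([[.08795,1.37225,.13540,.53296,.40351],[.185,1.459,.5246,-.2415,.3053],[.166,1.393,.5243,-.2414,.3491],[.466,1.05,.6327,-.317,.3293],[.497,1.132,.6371,-.3116,.266],[.346,1.276,.5853,-.2792,.2977]])
r=np.hypot(D[:,2],D[:,3]);z=D[:,4];q2=D[:,0];q23=D[:,0]+D[:,1]
# r=a1+L2 s2+A s23 + B c23 ; z=d+L2 c2 + A c23 - B s23
M=[];b=[]
for i in range(6):
    s,c=np.sin,np.cos
    M.append([1,0,s(q2[i]),s(q23[i]),c(q23[i])]);b.append(r[i])
    M.append([0,1,c(q2[i]),c(q23[i]),-s(q23[i])]);b.append(z[i])
M=np.array(M);b=np.array(b)
x=np.linalg.lstsq(M,b,rcond=None)[0];print(x,M@x-b)
M4=M[:,:4];x=np.linalg.lstsq(M4,b,rcond=None)[0];print(x,M4@x-b)
E
```

```text
[ 0.0018766  -0.00243752  0.44511472  0.50137319  0.09341507] [-2.96134629e-04 -6.05041137e-05 -5.66220395e-04 -5.26028873e-05
  6.62999685e-04 -3.58690257e-05 -6.01963436e-05  1.00617874e-04
 -2.52818809e-05  4.03660450e-04  2.84833564e-04 -3.55302297e-04]
[ 0.00288763 -0.08285279  0.43160129  0.5041157 ] [-0.00805664 -0.00078993  0.00752645 -0.00078641  0.00108148 -0.00033788
 -0.00749882  0.00103789  0.00271457  0.00120721  0.00423297 -0.00033088]
```

```bash
python3 - <<'E'
from h import *
tgt([.50,-.12,.15],60,L=.1992)
E
```

```text
t 18.9 now grasp [ 0.5861 -0.2798  0.0983] rpy [-1.7999e+02 -3.0000e-02 -3.1880e+01] F [ 0.2  0.5 -1.6] w 0.0496
  need d [-1.574 -0.902 -0.517] r [ 2.0000e-04 -3.0000e-04 -1.0209e+00] ang 91.9
```

move_arm(
  increments=[
    [[0.3,-0.15,-0.1,-0.3,0,0,-0.08],[0.3,-0.3,-0.2,-0.52,0,0,-0.16],[0.3,-0.45,-0.3,-0.52,0,0,-0.24],[0.3,-0.6,-0.4,-0.52,0,0,-0.32],[0.3,-0.8,-0.45,-0.52,0,0,-0.4],[0.3,-0.8,-0.45,-0.52,0,0,-0.48],[0.3,-0.8,-0.45,-0.52,0,0,-0.51],[0.3,-0.8,-0.45,-0.52,0,0,-0.51]],
  ],
)

```text
time: 19.53
tool_pos: [0.5427, -0.1996, 0.349]
ee_rot: [3.141, -0.001, 0.246]
wrist_force: [0.5, -0.2, -1.8]
width: 0.0499
```

```bash
python3 - <<'E'
from h import *
st();tgt([.50,-.12,.15],60,L=.1992)
E
```

```text
t 19.53 pos [ 0.5427 -0.1996  0.349 ] rpy [ 3.1412e+00 -6.0000e-04  2.4560e-01] F [ 0.5 -0.2 -1.8] w 0.0499 q [-0.451  0.167  1.393  0.     1.582  0.875]
t 19.5 now grasp [ 0.5428 -0.1997  0.1498] rpy [ 1.7998e+02 -3.0000e-02  1.4070e+01] F [ 0.5 -0.2 -1.8] w 0.0499
  need d [-0.221 -0.876 -0.002] r [ 4.000e-04 -2.000e-04 -5.103e-01] ang 45.9
```

move_arm(
  increments=[
    [[0.3,-0.05,-0.2,0,0,0,-0.08],[0.3,-0.1,-0.4,0,0,0,-0.16],[0.3,-0.15,-0.6,0,0,0,-0.24],[0.3,-0.22,-0.8,0,0,0,-0.32],[0.3,-0.22,-0.88,0,0,0,-0.4],[0.3,-0.22,-0.88,0,0,0,-0.48],[0.3,-0.22,-0.88,0,0,0,-0.51],[0.3,-0.22,-0.88,0,0,0,-0.51]],
  ],
)

```text
time: 20.2
tool_pos: [0.5002, -0.1198, 0.3489]
ee_rot: [3.141, -0.0, 1.045]
wrist_force: [0.2, -0.6, -1.5]
width: 0.0497
```

```bash
python3 - <<'E'
from h import *
st();tgt([.50,-.12,.15],60,20,L=.1992)
p,im,d=snap("scene","s18"); crop(im,150,80,390,260,3.3,"s18b")
E
```

```text
t 20.20 pos [ 0.5002 -0.1198  0.3489] rpy [ 3.1411e+00 -2.0000e-04  1.0450e+00] F [ 0.2 -0.6 -1.5] w 0.0497 q [-0.345  0.025  1.546  0.     1.57   0.181]
t 20.2 now grasp [ 0.5003 -0.1198  0.1497] rpy [ 1.7997e+02 -1.0000e-02  5.9870e+01] F [ 0.2 -0.6 -1.5] w 0.0497
  need d [-0.684  0.001  0.117] r [ 0.0005  0.2221 -0.0014] ang 20.0
```

View pics/s18b.png

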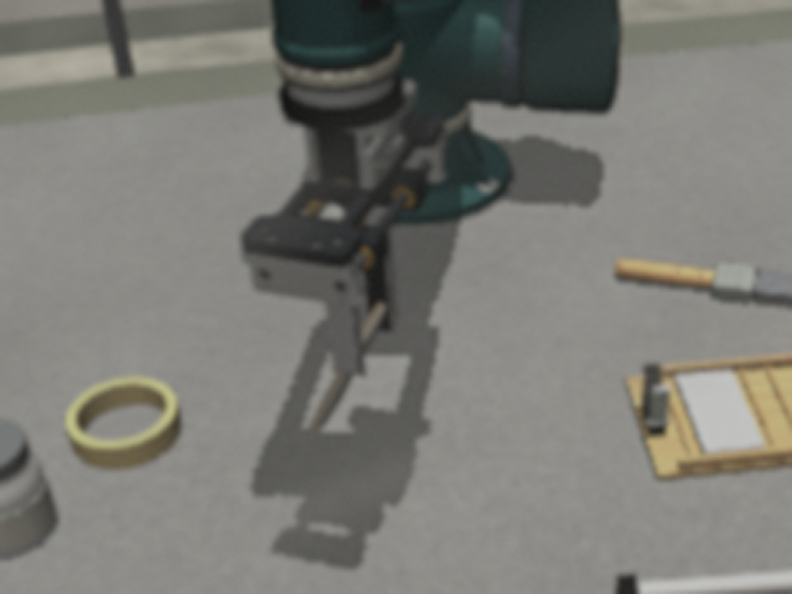

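move_arm(
  increments=[
    [[0.3,-0.24,0,0.02,0,0.07,0],[0.3,-0.47,0,0.06,0,0.15,0],[0.3,-0.68,0,0.12,0,0.222,0],[0.3,-0.68,0,0.12,0,0.222,0]],
  ],
)

```text
time: 20.58
tool_pos: [0.4641, -0.1822, 0.3351]
ee_rot: [-3.138, -0.349, 1.035]
wrist_force: [-0.4, -0.8, -1.7]
width: 0.0496
```

```bash
python3 - <<'E'
from h import *
st();tgt([.50,-.12,.15],60,55,L=.1992)
E
```

```text
t 20.58 pos [ 0.4641 -0.1822  0.3351] rpy [-3.1379 -0.3493  1.0354] F [-0.4 -0.8 -1.7] w 0.0496 q [-0.593 -0.01   1.628  0.349  1.55  -0.07 ]
t 20.6 now grasp [ 0.4982 -0.1231  0.1479] rpy [-179.79  -20.02   59.32] F [-0.4 -0.8 -1.7] w 0.0496
  need d [-1.101  0.013  0.352] r [ 0.0024  0.3887 -0.0068] ang 35.0
```

```bash
python3 - <<'E'
from h import *
tgt([.50,-.045,.15],60,45,L=.1992)
E
```

```text
t 20.6 now grasp [ 0.4982 -0.1231  0.1479] rpy [-179.79  -20.02   59.32] F [-0.4 -0.8 -1.7] w 0.0496
  need d [-0.194 -0.373  0.401] r [ 0.0018  0.2776 -0.0069] ang 25.0
```

move_arm(
  increments=[
    [[0.3,-0.05,-0.09,0.1,0,0.07,0],[0.3,-0.1,-0.18,0.2,0,0.14,0],[0.3,-0.15,-0.28,0.3,0,0.21,0],[0.3,-0.2,-0.37,0.4,0,0.277,0],[0.3,-0.2,-0.37,0.4,0,0.277,0]],
  ],
)

```text
time: 21.0
tool_pos: [0.4297, -0.1637, 0.2888]
ee_rot: [-3.128, -0.784, 1.034]
wrist_force: [-0.4, -0.9, -1.9]
width: 0.0498
```

```bash
python3 - <<'E'
from h import *
st();tgt([.51,.0,.13],60,72,L=.1992)
E
```

```text
t 21.00 pos [ 0.4297 -0.1637  0.2888] rpy [-3.1276 -0.7839  1.0343] F [-0.4 -0.9 -1.9] w 0.0498 q [-0.722 -0.032  1.818  0.763  1.56  -0.283]
t 21.0 now grasp [ 0.4991 -0.0414  0.1477] rpy [-179.2   -44.91   59.26] F [-0.4 -0.9 -1.9] w 0.0498
  need d [-0.741 -0.113  0.636] r [-0.0017  0.3009 -0.0065] ang 27.1
```

move_arm(
  increments=[
    [[0.3,-0.18,-0.03,0.12,0,0.07,0],[0.3,-0.37,-0.06,0.28,0,0.14,0],[0.3,-0.55,-0.09,0.45,0,0.21,0],[0.3,-0.74,-0.11,0.63,0,0.3,0],[0.3,-0.74,-0.11,0.63,0,0.3,0],[0.3,-0.74,-0.11,0.63,0,0.3,0]],
  ],
)

```text
time: 21.5
tool_pos: [0.4182, -0.1657, 0.1942]
ee_rot: [-3.121, -1.252, 1.028]
wrist_force: [0.7, -0.6, -1.5]
width: 0.0497
```

```bash
python3 - <<'E'
from h import *
st();tgt([.51,.0,.05],60,76,L=.1992)
p,im,d=snap("scene","s19"); crop(im,150,80,390,260,3.3,"s19b")
snap("wrist","w19")
E
```

```text
t 21.50 pos [ 0.4182 -0.1657  0.1942] rpy [-3.1213 -1.252   1.0279] F [ 0.7 -0.6 -1.5] w 0.0497 q [-0.823  0.18   1.956  1.141  1.641 -0.623]
t 21.5 now grasp [ 0.5124 -0.0017  0.1318] rpy [-178.84  -71.74   58.89] F [ 0.7 -0.6 -1.5] w 0.0497
  need d [-0.924 -0.027  0.264] r [-0.0011  0.0473 -0.0039] ang 4.3
```

View pics/s19b.png

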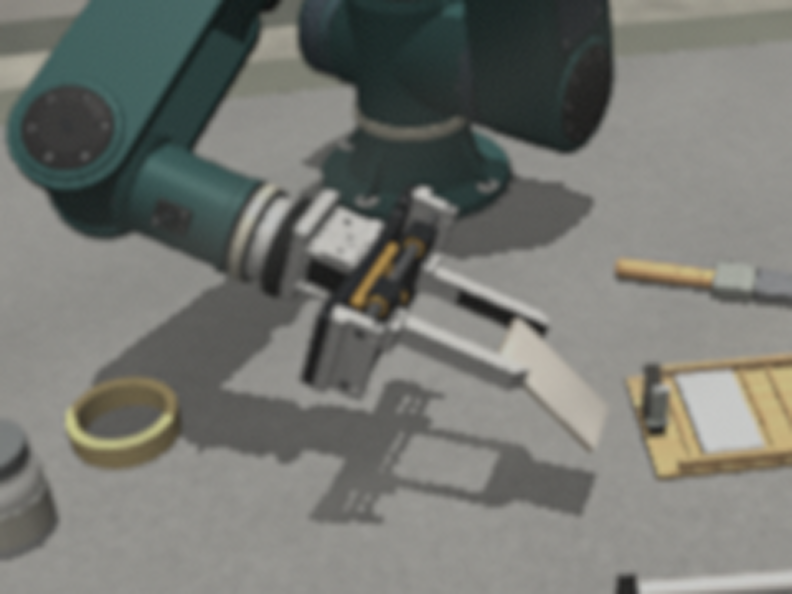

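View pics/w19.png

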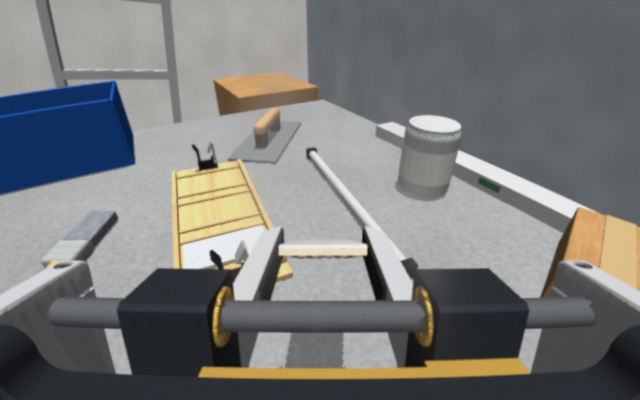

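move_arm(
  increments=[
    [[0.3,-0.19,0,0.06,0,0,0],[0.3,-0.38,0,0.12,0,0,0],[0.3,-0.52,0,0.17,0,0,0],[0.3,-0.57,0,0.19,0,0,0],[0.3,-0.57,0,0.19,0,0,0]],
  ],
)

```text
time: 22.02
tool_pos: [0.4187, -0.1657, 0.1364]
ee_rot: [3.135, -1.253, 1.053]
wrist_force: [-0.1, 1.1, -0.7]
width: 0.0502
```

```bash
python3 - <<'E'
from h import *
st();tgt([.51,.0,.03],60,76,L=.1992)
p,im,d=snap("scene","s20"); crop(im,200,120,360,240,5,"s20b")
P=cloud(p,d)
for (u,v) in ((305,176),(310,182),(315,190),(320,198),(325,205),(328,210)): print(u,v,im[v,u],np.round(P[v,u]*1000))
E
```

```text
t 22.02 pos [ 0.4187 -0.1657  0.1364] rpy [ 3.1353 -1.2528  1.0528] F [-0.1  1.1 -0.7] w 0.0502 q [-0.822  0.295  1.974  1.139  1.583 -0.751]
t 22.0 now grasp [ 0.5134 -0.0019  0.0741] rpy [179.64 -71.78  60.32] F [-0.1  1.1 -0.7] w 0.0502
  need d [-0.566 -0.039  0.142] r [0.0005 0.0469 0.0011] ang 4.2
305 176 [148 147 142] [287.  39.   0.]
310 182 [148 147 142] [319.  46.  -1.]
315 190 [150 149 144] [363.  50.   1.]
320 198 [148 147 142] [402.  54.   1.]
325 205 [151 149 144] [435.  59.   1.]
328 210 [148 146 142] [454.  62.  -2.]
```

View pics/s20b.png

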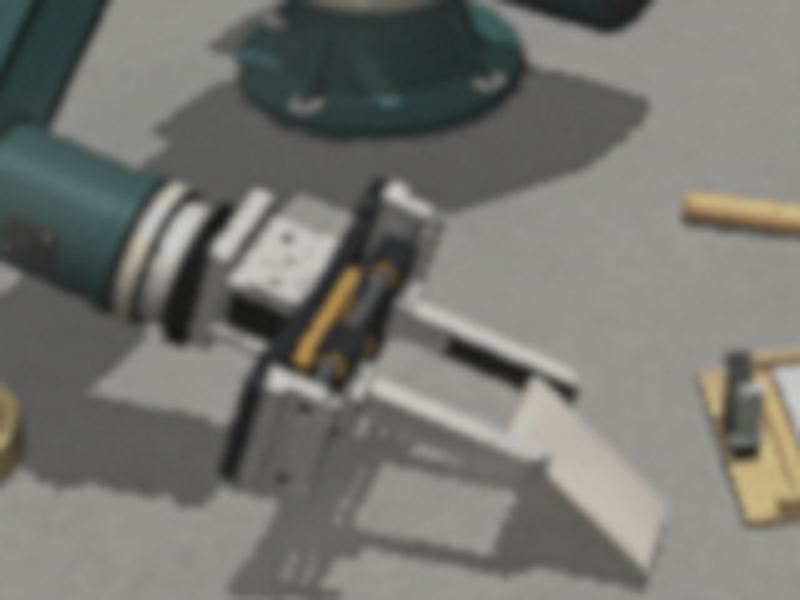

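```bash
python3 - <<'E'
from h import *
p,im,d=load("s20");P=cloud(p,d)
for c in ((545,385),(560,420),(575,450),(600,480),(620,510),(635,530),(640,550),(640,565),(655,510)):
    u,v=int(c[0]/5+200),int(c[1]/5+120); print(c,np.round(P[v,u]*1000))
E
```

```text
(545, 385) [488.  -1.  83.]
(560, 420) [507.   1.  76.]
(575, 450) [518.   6.  64.]
(600, 480) [528.  17.  51.]
(620, 510) [541.  23.  40.]
(635, 530) [546.  30.  30.]
(640, 550) [555.  30.  24.]
(640, 565) [562.  28.  21.]
(655, 510) [529.  46.  24.]
```

move_arm(
  increments=[
    [[0.3,-0.06,0,0.02,0,0,0],[0.3,-0.12,0,0.04,0,0,0],[0.3,-0.17,0,0.06,0,0,0],[0.3,-0.19,0,0.06,0,0,0],[0.3,-0.19,0,0.06,0,0,0]],
  ],
)

```text
time: 22.48
tool_pos: [0.4186, -0.1666, 0.1172]
ee_rot: [3.131, -1.261, 1.054]
wrist_force: [-0.9, -2.9, 6.4]
width: 0.0493
```

```bash
python3 - <<'E'
from h import *
st();tgt([.51,.0,.03],60,76,L=.1992)
E
```

```text
t 22.48 pos [ 0.4186 -0.1666  0.1172] rpy [ 3.1308 -1.2612  1.0545] F [-0.9 -2.9  6.4] w 0.0493 q [-0.825  0.339  1.976  1.145  1.57  -0.794]
t 22.5 now grasp [ 0.5142 -0.0027  0.0565] rpy [179.38 -72.26  60.42] F [-0.9 -2.9  6.4] w 0.0493
  need d [-0.382 -0.043  0.087] r [0.0024 0.0415 0.0015] ang 3.7
```

move_arm(
  increments=[
    [[0.3,-0.06,0,-0.01,0,0,0],[0.3,-0.12,0,-0.03,0,0,0],[0.3,-0.18,0,-0.04,0,0,0],[0.3,-0.23,0,-0.05,0,0,0],[0.3,-0.23,0,-0.05,0,0,0]],
  ],
)

```text
time: 22.9
tool_pos: [0.4124, -0.1773, 0.0961]
ee_rot: [3.134, -1.259, 1.051]
wrist_force: [-0.4, -3.2, 5.1]
width: 0.0498
```

```bash
python3 - <<'E'
from h import *
st();tgt([.51,.0,.03],60,76,L=.1992)
p,im,d=snap("scene","s21"); crop(im,200,120,360,240,5,"s21b")
E
```

```text
t 22.90 pos [ 0.4124 -0.1773  0.0961] rpy [ 3.1338 -1.259   1.0506] F [-0.4 -3.2  5.1] w 0.0498 q [-0.851  0.389  1.971  1.126  1.566 -0.841]
t 22.9 now grasp [ 0.508  -0.0135  0.035 ] rpy [179.55 -72.14  60.19] F [-0.4 -3.2  5.1] w 0.0498
  need d [-0.142 -0.042  0.141] r [0.0029 0.0429 0.0008] ang 3.9
```

View pics/s21b.png

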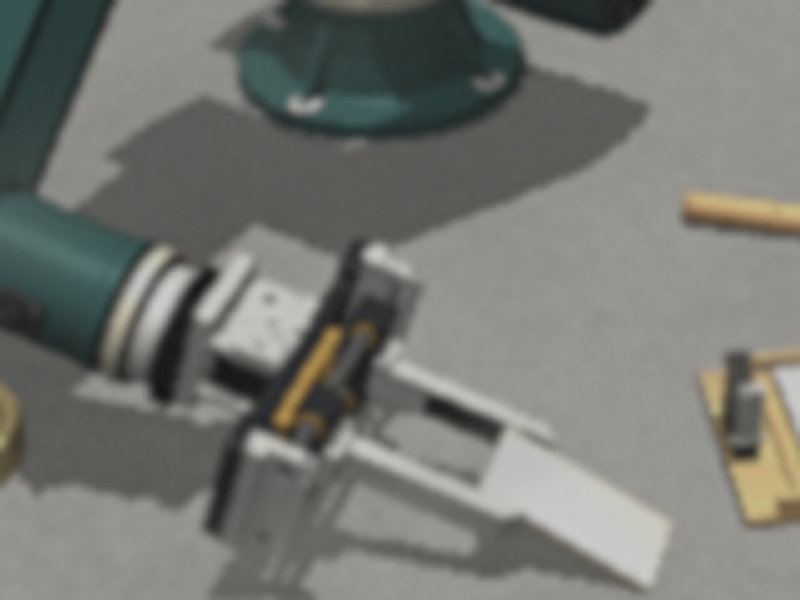

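move_arm(
  increments=[
    [[0.3,-0.05,0,0,0,0,0],[0.3,-0.1,0,-0.01,0,0,0],[0.3,-0.14,0,-0.01,0,0,0],[0.3,-0.14,0,-0.01,0,0,0],[0.3,-0.14,0,-0.01,0,0,0]],
  ],
)

```text
time: 23.37
tool_pos: [0.4095, -0.181, 0.0823]
ee_rot: [3.139, -1.256, 1.047]
wrist_force: [1.2, -2.3, 3.5]
width: 0.0493
```

```bash
python3 - <<'E'
from h import *
st();tgt([.51,.0,.03],60,76,L=.1992)
p,im,d=snap("scene","s22"); crop(im,200,120,360,240,5,"s22b")
E
```

```text
t 23.37 pos [ 0.4095 -0.181   0.0823] rpy [ 3.1389 -1.2558  1.0466] F [ 1.2 -2.3  3.5] w 0.0493 q [-0.861  0.42   1.969  1.116  1.558 -0.869]
t 23.4 now grasp [ 0.5048 -0.0173  0.0206] rpy [179.84 -71.95  59.96] F [ 1.2 -2.3  3.5] w 0.0493
  need d [ 0.004 -0.036  0.143] r [ 0.0021  0.045  -0.    ] ang 4.1
```

View pics/s22b.png

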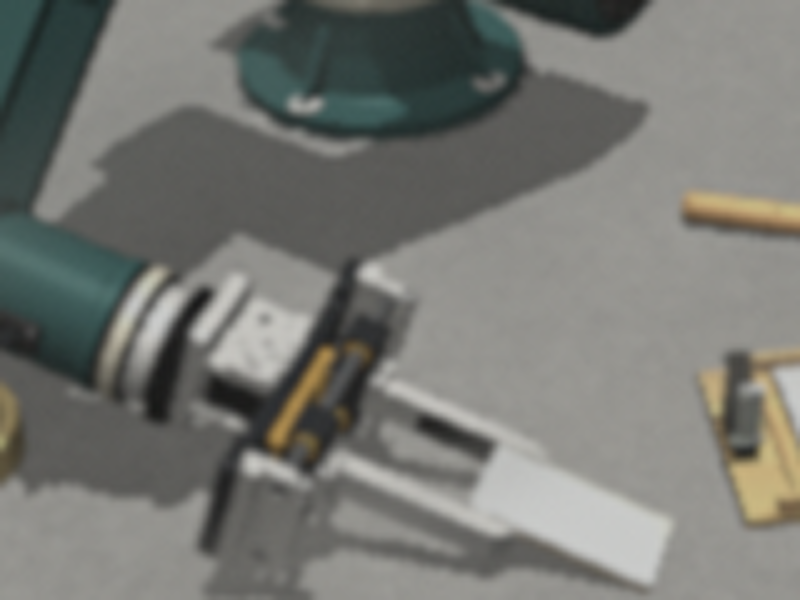

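move_arm(
  increments=[
    [[0.6,-0.04,0,0,0,0,0],[0.7,-0.04,0,0,0,0,0],[0.7,-0.02,0,0,0,0,0],[0.7,0.1,0,-0.05,0,0,0],[0.7,0.3,0,-0.15,0,0,0],[0.7,0.6,0,-0.3,0,0,0],[0.7,0.9,0,-0.35,0,0,0],[0.7,0.9,0,-0.35,0,0,0]],
  ],
)

```text
time: 24.08
tool_pos: [0.4076, -0.1856, 0.1832]
ee_rot: [3.113, -1.254, 1.074]
wrist_force: [-0.4, 0.2, 0.3]
width: 0.0657
```

```bash
python3 - <<'E'
from h import *
p,im,d=snap("top","t23"); crop(im,200,90,400,250,4,"t23b")
st();tgt([.50,-.05,.2],60,40,L=.1992)
E
```

```text
t 24.13 pos [ 0.4069 -0.1852  0.1808] rpy [ 3.1233 -1.2526  1.0641] F [-0.2 -0.4 -0.5] w 0.0655 q [-0.871  0.213  1.953  1.114  1.662 -0.677]
t 24.1 now grasp [ 0.5019 -0.0216  0.1185] rpy [178.95 -71.77  60.97] F [-0.2 -0.4 -0.5] w 0.0655
  need d [ 1.742  0.139 -0.199] r [ 0.0024 -0.353   0.0029] ang 31.8
```

View pics/t23b.png

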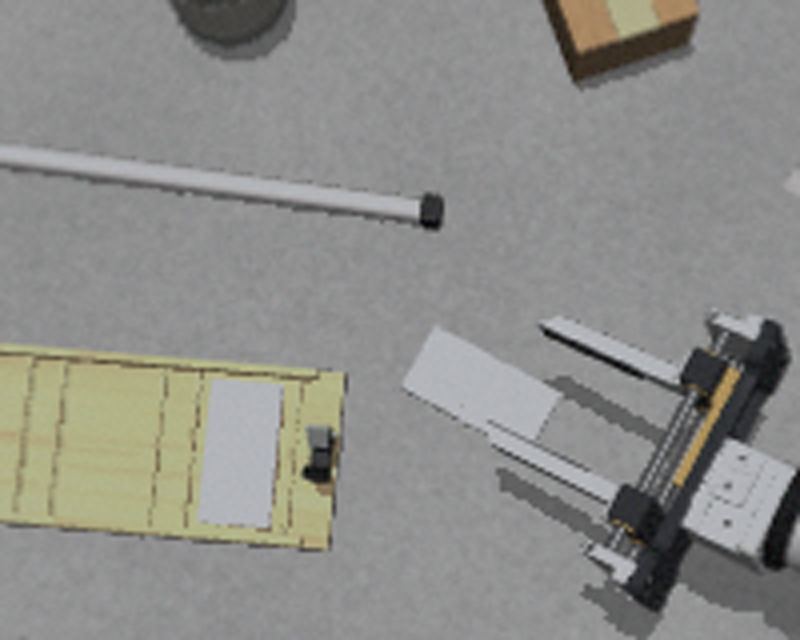

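```bash
python3 - <<'E'
from h import *
p,im,d=load("t23")
P=onz(p,[(x/4+200-.375,y/4+90-.375) for x,y in [(437,326),(403,384),(536,442),(565,395)]],.006)
print(np.round(P*1000,1).tolist()); 
e=P[1]-P[2];f=P[0]-P[3];print(np.degrees(np.arctan2(e[1],e[0])),np.degrees(np.arctan2(f[1],f[0])), (P[0]+P[1])/2, P.mean(0), np.linalg.norm(e),np.linalg.norm(P[0]-P[1]))
E
```

```text
[[561.4, 29.5, 6.0], [521.1, 54.2, 6.0], [477.8, -36.8, 6.0], [510.0, -58.0, 6.0]]
64.5172822859043 59.57779197239848 [0.54126828 0.04184256 0.006     ] [ 0.51758085 -0.00277891  0.006     ] 0.10075305109620829 0.04727427659354393
```

move_arm(
  increments=[
    [[0.8,0.2,0,-0.02,0,-0.07,0],[0.8,0.4,0,-0.05,0,-0.14,0],[0.8,0.6,0.05,-0.08,0,-0.21,0],[0.8,0.8,0.05,-0.1,0,-0.28,0],[0.8,1,0.1,-0.1,0,-0.353,0],[0.8,1,0.1,-0.1,0,-0.353,0]],
  ],
)

```text
time: 24.63
tool_pos: [0.4276, -0.171, 0.2805]
ee_rot: [3.13, -0.697, 1.056]
wrist_force: [0.4, 0.2, 2.1]
width: 0.0751
```

```bash
python3 - <<'E'
from h import *
st();tgt([.52,.02,.10],60,0,L=.1992)
E
```

```text
t 24.63 pos [ 0.4276 -0.171   0.2805] rpy [ 3.1298 -0.6967  1.056 ] F [0.4 0.2 2.1] w 0.0751 q [-0.717 -0.032  1.817  0.684  1.522 -0.292]
t 24.6 now grasp [ 0.4925 -0.061   0.1278] rpy [179.32 -39.92  60.5 ] F [0.4 0.2 2.1] w 0.0751
  need d [ 1.744 -0.15   1.214] r [ 0.0053 -0.4436  0.0027] ang 39.9
```

move_arm(
  increments=[
    [[0.8,0.2,0,0,0,-0.07,0],[0.8,0.4,0,0,0,-0.14,0],[0.8,0.6,0,0,0,-0.21,0],[0.8,0.8,0,0,0,-0.28,0],[0.8,1,0,0,0,-0.35,0],[0.8,1,-0.1,0.1,0,-0.4436,0],[0.8,1,-0.1,0.2,0,-0.4436,0],[0.8,1,-0.1,0.2,0,-0.4436,0]],
  ],
)

```text
time: 25.3
tool_pos: [0.4617, -0.0875, 0.3211]
ee_rot: [-3.132, -0.005, 1.049]
wrist_force: [-1.0, -0.6, -0.1]
width: 0.0756
```

```bash
python3 - <<'E'
from h import *
st();tgt([.516,-.001,.10],60,0,L=.1992)
E
```

```text
t 25.30 pos [ 0.4617 -0.0875  0.3211] rpy [-3.1322 -0.0047  1.0495] F [-1.  -0.6 -0.1] w 0.0756 q [-0.31  -0.057  1.684  0.007  1.523  0.211]
t 25.3 now grasp [ 0.4606 -0.0858  0.1219] rpy [-179.46   -0.27   60.13] F [-1.  -0.6 -0.1] w 0.0756
  need d [1.02  0.042 0.223] r [-0.006  -0.003   0.0015] ang 0.6
```

move_arm(
  increments=[
    [[0.8,0.4,0.04,0,0,0,0],[0.8,0.8,0.04,0.1,0,0,0],[0.8,1,0.04,0.22,0,0,0],[0.8,1,0.04,0.22,0,0,0],[0.8,1,0.04,0.22,0,0,0]],
  ],
)

```text
time: 25.72
tool_pos: [0.5153, -0.0049, 0.3009]
ee_rot: [-3.135, -0.003, 1.047]
wrist_force: [-0.1, -0.1, 0.5]
width: 0.0752
```

```bash
python3 - <<'E'
from h import *
p,im,d=snap("wrist","w25")
st();tgt([.516,-.001,.003],60,0,L=.1992)
E
```

```text
t 25.77 pos [ 0.5153 -0.0055  0.3021] rpy [-3.1370e+00 -3.0000e-03  1.0451e+00] F [ 1.  -0.3 -0.1] w 0.0748 q [-0.122  0.055  1.611  0.005  1.479  0.403]
t 25.8 now grasp [ 0.5148 -0.0046  0.1029] rpy [-1.7974e+02 -1.7000e-01  5.9880e+01] F [ 1.  -0.3 -0.1] w 0.0748
  need d [ 0.04  -0.012  0.999] r [-0.0029 -0.0019 -0.0013] ang 0.3
```

View pics/w25.png

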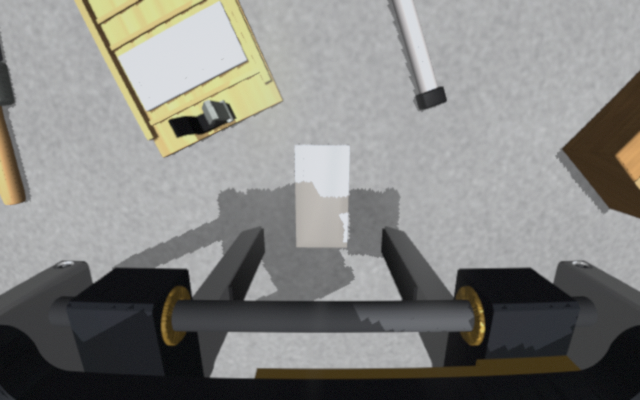

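```bash
python3 - <<'E'
from h import *
p,im,d=load("w25")
P=onz(p,[(296,145),(349,146),(350,247),(296,246)],.006); print(np.round(P*1000,1).tolist(),P.mean(0))
e=P[0]+P[1]-P[2]-P[3]; print(np.degrees(np.arctan2(e[1],e[0])))
m=P.mean(0); tgt([m[0],m[1],.003],60,0,L=.1992)
E
```

```text
[[520.8, 56.0, 6.0], [562.0, 31.1, 6.0], [515.2, -56.1, 6.0], [469.3, -28.5, 6.0]] [0.51683666 0.00062355 0.006     ]
60.207628733516714
t 25.8 now grasp [ 0.5148 -0.0046  0.1029] rpy [-1.7974e+02 -1.7000e-01  5.9880e+01] F [ 1.  -0.3 -0.1] w 0.0748
  need d [ 0.058 -0.013  1.   ] r [-0.0029 -0.0019 -0.0013] ang 0.3
```

move_arm(
  increments=[
    [[0.8,0.05,-0.01,0.35,0,0,0],[0.75,0.05,-0.01,0.7,0,0,0],[0.75,0.05,-0.01,0.9,0,0,0],[0.75,0.05,-0.01,0.98,0,0,0],[0.75,0.05,-0.01,0.99,0,0,0],[0.75,0.05,-0.01,0.99,0,0,0],[0.3,0.05,-0.01,0.99,0,0,0],[0.3,0.05,-0.01,0.99,0,0,0]],
  ],
)

```text
time: 26.43
tool_pos: [0.5184, 0.0001, 0.2075]
ee_rot: [3.138, -0.006, 1.045]
wrist_force: [-0.5, 0.4, -0.7]
width: 0.0606
```

move_arm(
  increments=[
    [[0.3,0,0,0,0,0,0],[0.3,0,0,0,0,0,0],[0.3,0,0,0,0,0,0],[0.3,0,0,0,0,0,0]],
  ],
)

```text
time: 26.77
tool_pos: [0.5179, 0.0006, 0.2066]
ee_rot: [3.14, -0.005, 1.046]
wrist_force: [-2.1, 0.7, 5.7]
width: 0.0491
```

move_arm(
  increments=[
    [[0.3,0,0,-0.2,0,0,0],[0.3,0,0,-0.5,0,0,0],[0.3,0,0,-0.9,0,0,0],[0.3,0,0,-0.95,0,0,0],[0.3,0,0,-0.95,0,0,0]],
  ],
)

```text
time: 27.18
tool_pos: [0.5184, 0.0002, 0.3037]
ee_rot: [3.134, -0.007, 1.046]
wrist_force: [-0.8, 0.6, -1.4]
width: 0.0489
```

```bash
python3 - <<'E'
from h import *
st();tgt([.4863,.260,.10],-6.2,0,L=.1992)
E
```

```text
t 27.18 pos [5.184e-01 2.000e-04 3.037e-01] rpy [ 3.1342 -0.007   1.0458] F [-0.8  0.6 -1.4] w 0.0489 q [-0.11   0.056  1.606  0.003  1.47   0.415]
t 27.2 now grasp [0.5204 0.0007 0.1045] rpy [179.58  -0.4   59.92] F [-0.8  0.6 -1.4] w 0.0489
  need d [ 2.087 -1.581  0.048] r [ 0.0016 -0.0067  0.7346] ang 66.1
```

move_arm(
  increments=[
    [[0.3,0.3,-0.2,0,0,0,0],[0.3,0.6,-0.4,0,0,0,0],[0.3,0.9,-0.65,0,0,0,0.05],[0.3,1,-0.75,0,0,0,0.13],[0.3,1,-0.75,0,0,0,0.2],[0.3,1,-0.75,0,0,0,0.28],[0.3,1,-0.75,0,0,0,0.35],[0.3,1,-0.75,0,0,0,0.35]],
  ],
)

```text
time: 27.85
tool_pos: [0.502, 0.1246, 0.2978]
ee_rot: [-3.138, 0.001, 0.495]
wrist_force: [1.0, -0.3, -1.8]
width: 0.0489
```

```bash
python3 - <<'E'
from h import *
st();tgt([.4863,.260,.10],-6.2,0,L=.1992)
E
```

```text
t 27.85 pos [0.502  0.1246 0.2978] rpy [-3.1381e+00  1.1000e-03  4.9470e-01] F [ 1.  -0.3 -1.8] w 0.0489 q [0.133 0.061 1.612 0.003 1.47  1.209]
t 27.9 now grasp [0.5014 0.1251 0.0986] rpy [-1.798e+02  6.000e-02  2.835e+01] F [ 1.  -0.3 -1.8] w 0.0489
  need d [ 0.505 -1.266 -0.011] r [-0.0019  0.0013  0.3838] ang 34.5
```

move_arm(
  increments=[
    [[0.3,0.1,-0.25,0,0,0,0.07],[0.3,0.2,-0.5,0,0,0,0.14],[0.3,0.3,-0.75,0,0,0,0.21],[0.3,0.4,-1,0,0,0,0.28],[0.3,0.4,-1,0,0,0,0.35],[0.3,0.4,-1,0,0,0,0.384],[0.3,0.4,-1,0,0,0,0.384]],
  ],
)

```text
time: 28.43
tool_pos: [0.4898, 0.2317, 0.2988]
ee_rot: [-3.14, 0.001, -0.104]
wrist_force: [0.1, 0.1, -1.7]
width: 0.0488
```

```bash
python3 - <<'E'
from h import *
st();tgt([.4863,.260,.05],-6.2,0,L=.1992)
E
```

```text
t 28.43 pos [0.4898 0.2317 0.2988] rpy [-3.1396e+00  1.5000e-03 -1.0450e-01] F [ 0.1  0.1 -1.7] w 0.0488 q [3.370e-01 1.140e-01 1.553e+00 2.000e-03 1.475e+00 2.012e+00]
t 28.4 now grasp [0.4895 0.2321 0.0996] rpy [-1.7989e+02  8.0000e-02 -5.9900e+00] F [ 0.1  0.1 -1.7] w 0.0488
  need d [-0.063 -0.277  0.497] r [-0.0012  0.0009  0.0024] ang 0.3
```

move_arm(
  increments=[
    [[0.3,-0.06,-0.2,0.05,0,0,0.002],[0.3,-0.06,-0.28,0.25,0,0,0.002],[0.3,-0.06,-0.28,0.45,0,0,0.002],[0.3,-0.06,-0.28,0.5,0,0,0.002],[0.3,-0.06,-0.28,0.5,0,0,0.002]],
  ],
)

```text
time: 28.85
tool_pos: [0.4864, 0.2593, 0.2477]
ee_rot: [-3.141, 0.004, -0.109]
wrist_force: [0.4, 0.1, -0.7]
width: 0.0485
```

```bash
python3 - <<'E'
from h import *
p,im,d=snap("wrist","w28"); crop(im,200,100,440,300,3.3,"w28c")
st();tgt([.4863,.260,.0155],-6.2,0,L=.1992)
E
```

```text
t 28.90 pos [0.4871 0.2594 0.2496] rpy [-3.1398e+00  1.4000e-03 -1.0950e-01] F [ 0.1 -1.2 -1. ] w 0.0487 q [3.860e-01 1.730e-01 1.589e+00 2.000e-03 1.380e+00 2.066e+00]
t 28.9 now grasp [0.4868 0.2598 0.0504] rpy [-1.799e+02  8.000e-02 -6.270e+00] F [ 0.1 -1.2 -1. ] w 0.0487
  need d [-0.008 -0.004  0.349] r [-0.0012  0.0009 -0.0008] ang 0.1
```

View pics/w28c.png

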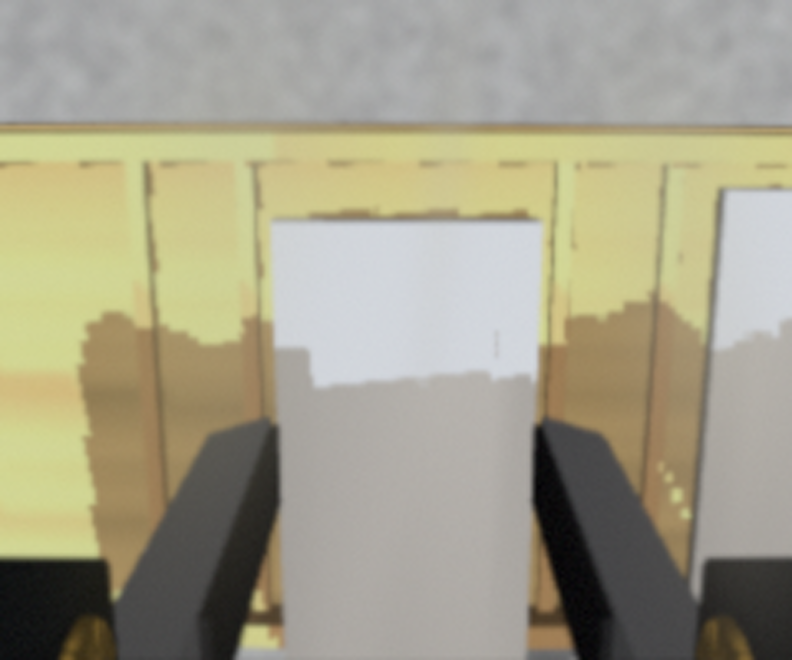

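```bash
python3 - <<'E'
from h import *
p,im,d=load("w28"); P=cloud(p,d)
c=np.array([.4863,.260]);yv=np.array([np.sin(np.radians(6.2)),np.cos(np.radians(6.2))]);xv=np.array([yv[1],-yv[0]])
def tf(P): 
    q=P[...,:2]-c; return np.round(1000*np.stack([q@xv,q@yv,P[...,2]],-1),1)
print(tf(P[134:200:3,322]).tolist())
print(tf(P[158,240:400:4]).tolist())
print(tf(P[180,270:380:5]).tolist())
zt=np.median(P[180:230,300:345,2]); print(zt)
f=lambda l:[(x/3.3+200-.35,y/3.3+100-.35) for x,y in l]
print(tf(onz(p,f([(272,221),(543,221)]),zt-.004)),tf(onz(p,f([(260,163),(552,163)]),.018)),tf(onz(p,f([(262,190),(552,190)]),.011)))
E
```

```text
[[64.8, 1.2, -0.2], [63.1, 1.2, 8.1], [61.7, 1.1, 19.6], [59.6, 1.2, 18.4], [57.5, 1.2, 18.0], [54.5, 1.2, 8.6], [52.3, 1.2, 7.9], [50.2, 1.2, 9.1], [48.0, 1.2, 9.0], [45.9, 1.2, 9.5], [43.6, 1.2, 8.5], [47.4, 1.1, 47.5], [45.8, 1.1, 49.4], [44.1, 1.1, 49.5], [42.1, 1.1, 48.7], [40.7, 1.1, 51.0], [38.7, 1.1, 50.4], [37.2, 1.1, 52.1], [35.1, 1.1, 51.0], [33.3, 1.1, 51.2], [31.5, 1.1, 51.2], [29.7, 1.1, 51.6]]
[[48.6, 60.5, 11.6], [48.2, 58.3, 9.2], [48.2, 55.5, 8.6], [48.2, 52.5, 8.7], [48.1, 49.6, 8.5], [48.2, 46.5, 9.2], [48.0, 43.8, 8.0], [48.1, 40.8, 8.5], [48.4, 37.4, 10.9], [48.3, 34.5, 10.8], [48.1, 31.9, 8.9], [48.1, 28.9, 9.2], [48.0, 26.1, 8.7], [48.0, 23.2, 8.2], [47.8, 20.3, 7.1], [48.0, 17.3, 8.2], [48.1, 14.3, 9.3], [48.0, 11.4, 8.4], [48.1, 8.5, 9.5], [48.0, 5.6, 8.9], [47.9, 2.7, 7.6], [48.1, -0.3, 9.3], [48.0, -3.2, 8.5], [48.1, -6.1, 9.2], [47.9, -9.0, 8.3], [47.9, -12.0, 7.7], [48.0, -14.9, 8.6], [48.1, -17.7, 9.6], [47.9, -20.8, 8.1], [47.9, -23.7, 8.2], [47.9, -26.7, 7.7], [48.0, -29.5, 8.8], [48.4, -31.9, 12.1], [48.4, -34.9, 11.7], [47.9, -38.5, 7.8], [48.1, -41.1, 9.2], [48.2, -43.9, 10.1], [48.0, -47.1, 8.9], [48.1, -50.0, 9.0], [48.0, -53.1, 8.4]]
[[31.5, 40.2, 7.4], [32.2, 35.9, 11.0], [31.6, 32.6, 8.1], [39.8, 23.5, 49.3], [39.8, 20.5, 49.6], [40.0, 17.3, 50.8], [40.1, 14.3, 51.0], [39.9, 11.3, 50.2], [40.3, 8.2, 52.1], [40.1, 5.3, 51.0], [40.2, 2.3, 51.6], [40.1, -0.7, 51.0], [39.9, -3.7, 50.3], [39.8, -6.8, 49.7], [39.7, -9.8, 49.5], [39.9, -12.8, 50.5], [40.0, -15.7, 50.9], [39.7, -18.9, 49.2], [39.6, -22.0, 48.8], [31.6, -30.8, 8.7], [32.3, -34.0, 12.2], [31.6, -38.2, 8.8]]
0.05135569319617901
[[ 47.6  25.3  47.4]
 [ 47.6 -24.5  47.4]] [[ 55.5  31.4  18. ]
 [ 55.4 -30.1  18. ]] [[ 48.9  32.3  11. ]
 [ 48.8 -31.3  11. ]]
```

move_arm(
  increments=[
    [[0.3,0.025,-0.005,0.1,0,0,0],[0.3,0.025,-0.005,0.2,0,0,0],[0.3,0.025,-0.005,0.28,0,0,0],[0.3,0.025,-0.005,0.32,0,0,0],[0.3,0.025,-0.005,0.33,0,0,0],[0.3,0.025,-0.005,0.33,0,0,0]],
  ],
)

```text
time: 29.4
tool_pos: [0.4899, 0.2602, 0.2175]
ee_rot: [-3.139, -0.001, -0.111]
wrist_force: [0.3, -0.6, -1.2]
width: 0.049
```

```bash
python3 - <<'E'
from h import *
p,im,d=snap("wrist","w29"); crop(im,200,100,440,300,3.3,"w29c")
st()
E
```

```text
t 29.45 pos [0.4901 0.2603 0.218 ] rpy [-3.1381e+00 -1.5000e-03 -1.1050e-01] F [-0.1  0.6 -0.5] w 0.0491 q [3.850e-01 2.080e-01 1.615e+00 2.000e-03 1.315e+00 2.066e+00]
```

View pics/w29c.png

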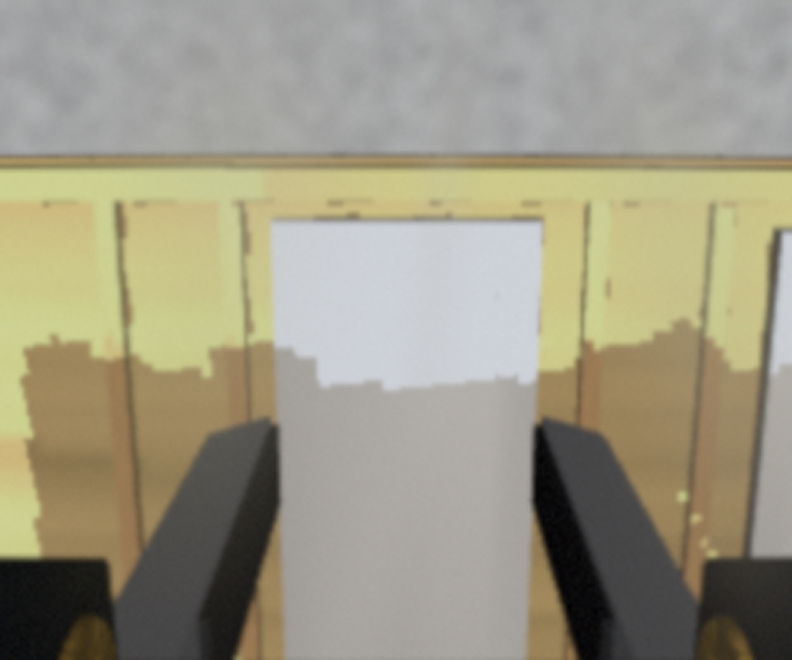

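move_arm(
  increments=[
    [[0.3,0,0.015,0,0,0,0],[0.3,0,0.015,0.01,0,0,0],[0.3,0,0.015,0.01,0,0,0],[0.57,0,0.015,0.01,0,0,0],[0.58,0,0.015,0.01,0,0,0],[0.6,0,0.015,-0.1,0,0,0],[0.6,0,0.015,-0.4,0,0,0],[0.6,0,0.015,-0.7,0,0,0]],
  ],
)

```text
time: 30.12
tool_pos: [0.4892, 0.2584, 0.2882]
ee_rot: [-3.14, 0.001, -0.11]
wrist_force: [1.2, -0.1, 0.7]
width: 0.0566
```

move_arm(
  increments=[
    [[0.6,0.4,0,-0.3,0,0,0],[0.6,0.8,0.3,-0.5,0,0,0],[0.6,1,0.6,-0.5,0,0,0],[0.6,1,0.6,-0.5,0,0,0],[0.6,1,0.6,-0.5,0,0,0]],
  ],
)

```text
time: 30.53
tool_pos: [0.5841, 0.1853, 0.3398]
ee_rot: [-3.138, -0.005, -0.115]
wrist_force: [0.4, 1.1, -0.3]
width: 0.0565
```

```bash
python3 - <<'E'
from h import *
p,im,d=snap("top","t30"); crop(im,150,90,350,250,4,"t30b")
p,im,d=snap("scene","s30"); crop(im,300,160,500,280,4,"s30b")
st()
E
```

```text
t 30.63 pos [0.5821 0.1878 0.338 ] rpy [-3.1373e+00 -6.0000e-04 -1.1140e-01] F [-0.  -0.5 -0.3] w 0.0568 q [0.218 0.244 1.323 0.004 1.573 1.901]
```

View pics/t30b.png

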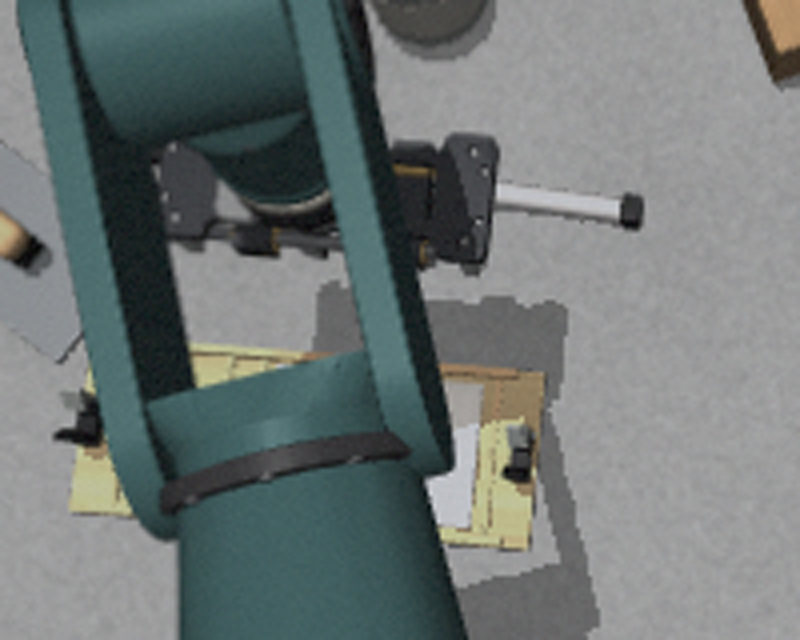

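View pics/s30b.png

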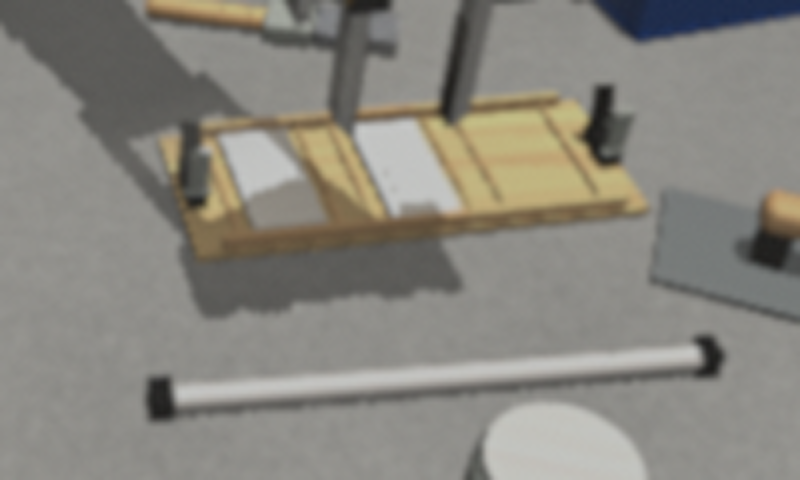

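```bash
python3 - <<'E'
from h import *
p,im,d=load("s30"); f=lambda l:[(x/4+300-.4,y/4+160-.4) for x,y in l]
P=onz(p,f([(160,398),(709,356)]),.010); print(np.round(P*1000),P.mean(0)); e=P[1]-P[0]; print(np.degrees(np.arctan2(e[1],e[0])))
tgt([.669,.198,.07],-9.65,0,L=.1992)
E
```

```text
[[641.  33.  10.]
 [698. 368.  10.]] [0.6695911  0.20058873 0.01      ]
80.314739328634
t 30.6 now grasp [0.5823 0.1886 0.1388] rpy [-1.7975e+02 -3.0000e-02 -6.3800e+00] F [-0.  -0.5 -0.3] w 0.0568
  need d [ 0.852 -0.195  0.69 ] r [-0.0027 -0.0003  0.0363] ang 3.3
```

move_arm(
  increments=[
    [[0.6,0.4,-0.2,0.1,0,0,0.036],[0.6,0.85,-0.2,0.3,0,0,0.036],[0.6,0.85,-0.2,0.6,0,0,0.036],[0.6,0.85,-0.2,0.69,0,0,0.036],[0.6,0.85,-0.2,0.69,0,0,0.036]],
  ],
)

```text
time: 31.05
tool_pos: [0.6671, 0.1998, 0.2631]
ee_rot: [3.142, 0.01, -0.165]
wrist_force: [-0.7, 0.1, -1.2]
width: 0.0567
```

```bash
python3 - <<'E'
from h import *
p,im,d=snap("wrist","w31")
tgt([.669,.199,.003],-9.65,0,L=.1992)
E
```

```text
t 31.1 now grasp [0.6664 0.2003 0.0672] rpy [-179.9     0.31   -9.47] F [ 0.4 -0.7  0.1] w 0.0563
  need d [0.021 0.006 0.642] r [-0.0011  0.0035  0.002 ] ang 0.4
```

View pics/w31.png

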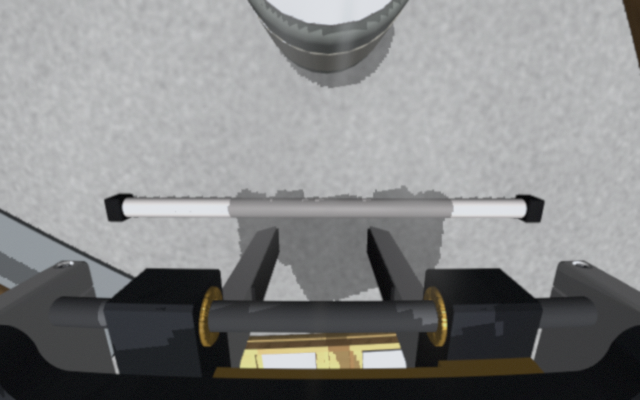

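```bash
python3 - <<'E'
from h import *
p,im,d=load("w31")
print(onz(p,[(330,75)],0), onz(p,[(116,208),(534,208)],.012), onz(p,[(116,208),(534,208)],.012).mean(0))
P=onz(p,[(230,207),(450,209)],.010);e=P[0]-P[1];print(np.degrees(np.arctan2(e[1],e[0])),P)
P=onz(p,[(113,205),(538,208)],.010);e=P[0]-P[1];print(np.degrees(np.arctan2(e[1],e[0])),P.mean(0))
E
```

```text
[[ 7.71403544e-01  1.78103751e-01 -2.77555756e-17]] [[0.69986447 0.36912325 0.012     ]
 [0.64273071 0.02795421 0.012     ]] [0.67129759 0.19853873 0.012     ]
79.94005730344144 [[0.68449028 0.27488425 0.01      ]
 [0.65306003 0.09771851 0.01      ]]
80.07087231692354 [0.67185797 0.19771894 0.01      ]
```

move_arm(
  increments=[
    [[0.6,0,0,-0.3,0,0,-0.08],[0.6,0,0,-0.3,0,0,-0.16],[0.6,0,0,-0.3,0,0,-0.24],[0.6,0,0,-0.3,0,0,-0.32],[0.6,0,0,-0.3,0,0,-0.4],[0.6,0,0,-0.3,0,0,-0.48],[0.6,0,0,-0.3,0,0,-0.56],[0.6,0,0,-0.3,0,0,-0.62]],
  ],
)

```text
time: 31.77
tool_pos: [0.6679, 0.1995, 0.303]
ee_rot: [3.141, -0.007, 0.814]
wrist_force: [-0.7, 0.8, 0.9]
width: 0.0565
```

move_arm(
  increments=[
    [[0.5,0,0,0,0,0,-0.08],[0.5,0,0,0,0,0,-0.16],[0.5,0,0,0,0,0,-0.24],[0.5,0,0,0,0,0,-0.32],[0.5,0,0,0,0,0,-0.38],[0.5,0,0,0,0,0,-0.38],[0.5,0,0,0,0,0,-0.38]],
  ],
)

```text
time: 32.35
tool_pos: [0.6682, 0.1992, 0.302]
ee_rot: [3.137, -0.005, 1.402]
wrist_force: [-0.1, 0.5, -0.5]
width: 0.0469
```

```bash
python3 - <<'E'
from h import *
p,im,d=snap("wrist","w32")
tgt([.6695,.199,.003],80.3,0,L=.1992)
E
```

```text
t 32.4 now grasp [0.6693 0.1999 0.1023] rpy [179.78  -0.28  80.34] F [ 0.2  0.1 -0.4] w 0.0473
  need d [-0.003  0.007  0.993] r [ 0.0024 -0.0031  0.0005] ang 0.4
```

View pics/w32.png

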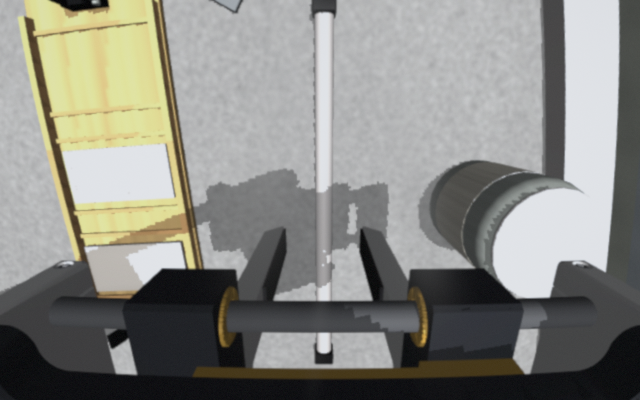

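```bash
python3 - <<'E'
from h import *
for n in ("t1","s30"):
    p,im,d=load(n); P=cloud(p,d).reshape(-1,3)
    m=(P[:,2]>.03)&(P[:,2]<.2)&(P[:,0]>.74)&(P[:,0]<1.0)&(P[:,1]>.1)&(P[:,1]<.35); Q=P[m]
    for z0 in (.03,.06,.09,.105,.12):
        k=(Q[:,2]>z0)&(Q[:,2]<z0+.015); 
        if k.sum(): print(n,z0,k.sum(),np.round(Q[k].min(0),3),np.round(Q[k].max(0),3))
E
```

```text
t1 0.03 78 [0.771 0.12  0.03 ] [0.936 0.345 0.045]
t1 0.06 81 [0.768 0.13  0.06 ] [0.82  0.211 0.075]
t1 0.09 159 [0.77  0.132 0.09 ] [0.844 0.212 0.105]
t1 0.105 654 [0.774 0.133 0.105] [0.853 0.209 0.116]
s30 0.03 204 [0.787 0.13  0.03 ] [0.858 0.199 0.045]
s30 0.06 221 [0.786 0.13  0.06 ] [0.857 0.203 0.075]
s30 0.09 388 [0.776 0.131 0.09 ] [0.856 0.208 0.105]
s30 0.105 1031 [0.774 0.135 0.105] [0.852 0.212 0.114]
```

move_arm(
  increments=[
    [[0.5,-0.01,0,0.35,0,0,0],[0.5,-0.01,0,0.7,0,0,0],[0.5,-0.01,0,0.9,0,0,0],[0.5,-0.01,0,0.98,0,0,0],[0.5,-0.01,0,0.985,0,0,0],[0.5,-0.01,0,0.985,0,0,0]],
  ],
)

```text
time: 32.9
tool_pos: [0.6691, 0.198, 0.2017]
ee_rot: [3.139, -0.004, 1.403]
wrist_force: [0.2, -0.6, -0.1]
width: 0.0469
```

move_arm(
  increments=[
    [[0,0,0,0,0,0,0],[0,0,0,0,0,0,0],[0,0,0,0,0,0,0],[0,0,0,0,0,0,0],[0,0,0,0,0,0,0],[0,0,0,0,0,0,0],[0,0,0,0,0,0,0]],
  ],
)

```text
time: 33.48
tool_pos: [0.6693, 0.1977, 0.2009]
ee_rot: [3.14, -0.004, 1.404]
wrist_force: [0.2, 0.1, 0.5]
width: 0.015
```

```bash
python3 - <<'E'
from h import *
st()
tgt([.6695,.199,.003],80.3,0,L=.1992)
E
```

```text
t 33.48 pos [0.6693 0.1977 0.2009] rpy [ 3.1397 -0.0038  1.4035] F [0.2 0.1 0.5] w 0.0150 q [0.205 0.518 1.237 0.003 1.384 0.372]
t 33.5 now grasp [0.6698 0.1984 0.0017] rpy [179.89  -0.22  80.42] F [0.2 0.1 0.5] w 0.0150
  need d [ 0.013 -0.    -0.013] r [ 0.0012 -0.0024  0.0013] ang 0.3
```

move_arm(
  increments=[
    [[0,0,0,-0.15,0,0,0],[0,0,0,-0.4,0,0,0],[0,0,0,-0.7,0,0,0],[0,0,0,-1,0,0,0],[0,0,0,-1,0,0,0],[0,0,0,-1,0,0,0]],
  ],
)

```text
time: 33.98
tool_pos: [0.6693, 0.1975, 0.3033]
ee_rot: [3.136, -0.005, 1.404]
wrist_force: [0.0, 0.8, -2.7]
width: 0.0153
```

```bash
python3 - <<'E'
from h import *
st()
tgt([.486,.2595,.10],83.8,0,L=.1992)
p,im,d=snap("scene","s33"); crop(im,300,120,500,270,4,"s33b")
E
```

```text
t 33.98 pos [0.6693 0.1975 0.3033] rpy [ 3.1356 -0.0054  1.4037] F [ 0.   0.8 -2.7] w 0.0153 q [0.205 0.449 1.125 0.003 1.56  0.372]
t 34.0 now grasp [0.6707 0.1984 0.1041] rpy [179.65  -0.31  80.43] F [ 0.   0.8 -2.7] w 0.0153
  need d [ 0.306 -1.911  0.031] r [ 0.0039 -0.0034 -0.0375] ang 3.4
```

View pics/s33b.png

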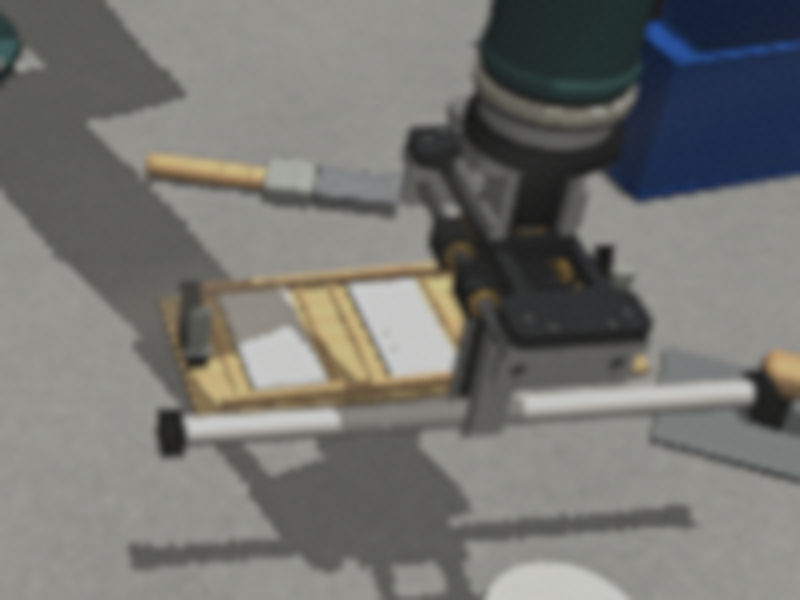

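move_arm(
  increments=[
    [[0,0.05,-0.25,0,0,0,-0.01],[0,0.1,-0.5,0,0,0,-0.02],[0,0.15,-0.75,0,0,0,-0.037],[0,0.15,-0.95,0,0,0,-0.037],[0,0.15,-0.95,0,0,0,-0.037]],
  ],
)

```text
time: 34.45
tool_pos: [0.574, 0.229, 0.2968]
ee_rot: [-3.134, -0.001, 1.464]
wrist_force: [-0.2, -0.9, -2.0]
width: 0.0151
```

move_arm(
  increments=[
    [[0,0.05,-0.25,0,0,0,0],[0,0.1,-0.5,0,0,0,0],[0,0.15,-0.75,0,0,0,0],[0,0.15,-0.95,0,0,0,0],[0,0.15,-0.95,0,0,0,0]],
  ],
)

```text
time: 34.87
tool_pos: [0.482, 0.2536, 0.2978]
ee_rot: [-3.137, -0.001, 1.464]
wrist_force: [-0.2, -0.2, -2.6]
width: 0.0151
```

```bash
python3 - <<'E'
from h import *
st()
tgt([.486,.2595,.10],83.8,0,L=.1992)
p,im,d=snap("scene","s34"); crop(im,320,130,500,270,4.4,"s34b")
p,im,d=snap("wrist","w34")
E
```

```text
t 34.87 pos [0.482  0.2536 0.2978] rpy [-3.1368e+00 -1.1000e-03  1.4639e+00] F [-0.2 -0.2 -2.6] w 0.0151 q [0.379 0.122 1.547 0.003 1.477 0.486]
t 34.9 now grasp [0.4811 0.2539 0.0986] rpy [-1.7973e+02 -6.0000e-02  8.3870e+01] F [-0.2 -0.2 -2.6] w 0.0151
  need d [ 0.063  0.033 -0.014] r [-0.003  -0.0007  0.0008] ang 0.3
```

View pics/s34b.png

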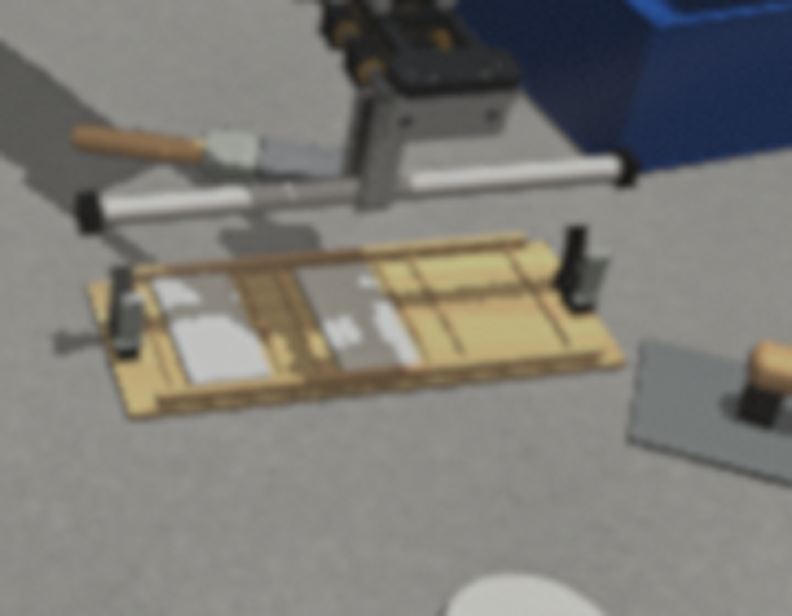

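View pics/w34.png

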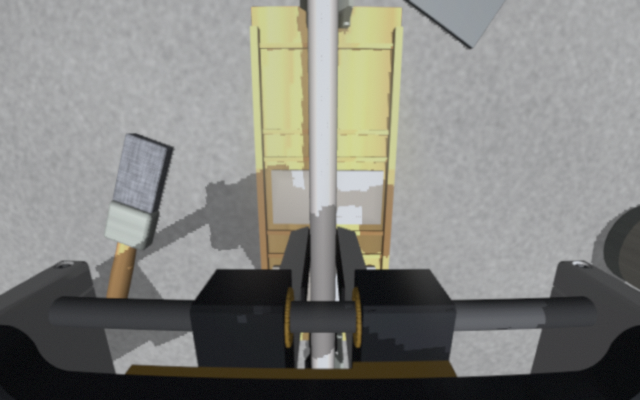

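```bash
python3 - <<'E'
from h import *
tgt([.4866,.2608,.062],83.75,0,L=.1992)
E
```

```text
t 35.0 now grasp [0.4848 0.2535 0.0996] rpy [-1.7999e+02 -1.1000e-01  8.3780e+01] F [ 0.8 -0.5 -1.4] w 0.0149
  need d [0.078 0.01  0.376] r [-0.0001 -0.0012  0.0004] ang 0.1
```

move_arm(
  increments=[
    [[0,0.06,0.01,0.1,0,0,0],[0,0.078,0.01,0.25,0,0,0],[0,0.078,0.01,0.35,0,0,0],[0,0.078,0.01,0.375,0,0,0],[0,0.078,0.01,0.375,0,0,0]],
  ],
)

```text
time: 35.38
tool_pos: [0.4871, 0.2607, 0.2607]
ee_rot: [-3.14, -0.001, 1.461]
wrist_force: [0.4, 0.1, -2.3]
width: 0.0149
```

```bash
python3 - <<'E'
from h import *
p,im,d=snap("scene","s35"); crop(im,320,130,500,270,4.4,"s35b"); P=cloud(p,d)
tgt([.4866,.2608,.062],83.75,0,L=.1992)
p,im,d=snap("top","t35"); crop(im,150,170,300,240,5.3,"t35b")
E
```

```text
t 35.4 now grasp [0.4873 0.2613 0.0628] rpy [-1.800e+02 -1.400e-01  8.372e+01] F [-0.3  0.2 -0.6] w 0.0150
  need d [-0.001 -0.007  0.008] r [-0.     -0.0016 -0.0003] ang 0.1
```

View pics/s35b.png

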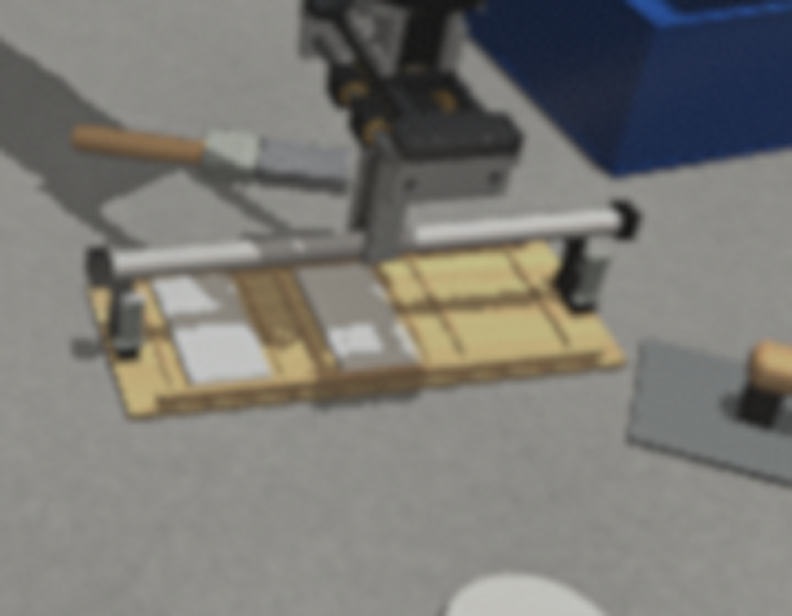

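View pics/t35b.png

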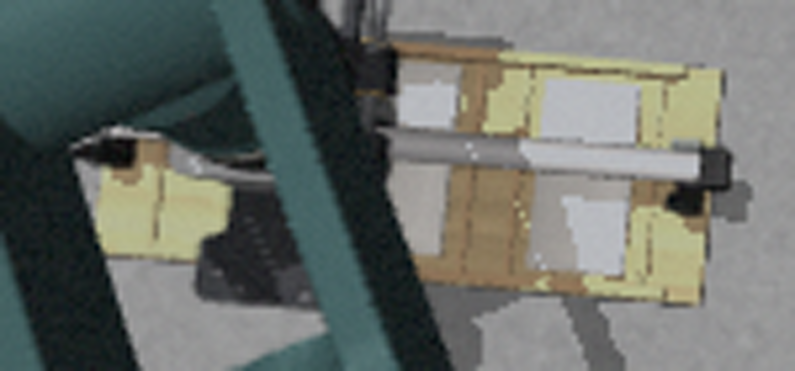

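```bash
python3 - <<'E'
from h import *
c=np.array([.4866,.2608]);a=np.radians(6.25);yv=np.array([np.sin(a),np.cos(a)]);xv=np.array([yv[1],-yv[0]])
p,im,d=load("s35"); P=cloud(p,d)
q=(P[...,:2]-c); T=np.stack([q@xv,q@yv,P[...,2]],-1)*1000
crop(im,328,170,368,220,12,"s35r"); crop(im,430,165,480,205,12,"s35l")
m=(T[...,2]>30)&(abs(T[...,0])<40)&(abs(abs(T[...,1])-155)<40)
dark=im.max(-1)<70
for s in (1,-1):
    k=m&(T[...,1]*s>0)
    b=k&(T[...,2]>58)          # bar/plug
    print(s,"plug dark",np.percentile(T[b&dark],[2,50,98],axis=0).round(1).tolist())
    print(s,"bar bright",np.percentile(T[b&(im.max(-1)>130)],[2,50,98],axis=0).round(1).tolist())
    cl=k&(T[...,2]<52)
    print(s,"clip",cl.sum(),np.percentile(T[cl],[3,50,97],axis=0).round(1).tolist())
E
```

```text
1 plug dark [[-5.5, 162.6, 65.3], [8.7, 168.3, 78.4], [11.2, 173.2, 81.1]]
1 bar bright [[-3.2, 116.0, 58.9], [4.5, 139.0, 76.3], [14.9, 160.4, 79.0]]
1 clip 69 [[-12.4, 142.9, 31.7], [10.5, 148.0, 42.7], [19.6, 157.3, 51.2]]
-1 plug dark [[-2.6, -175.3, 67.7], [9.1, -170.5, 78.3], [11.7, -163.9, 80.3]]
-1 bar bright [[-4.9, -159.1, 64.3], [4.3, -138.4, 76.5], [12.3, -116.1, 79.0]]
-1 clip 59 [[-12.6, -157.3, 31.1], [15.5, -151.4, 42.2], [18.1, -143.6, 51.0]]
```

View pics/s35r.png

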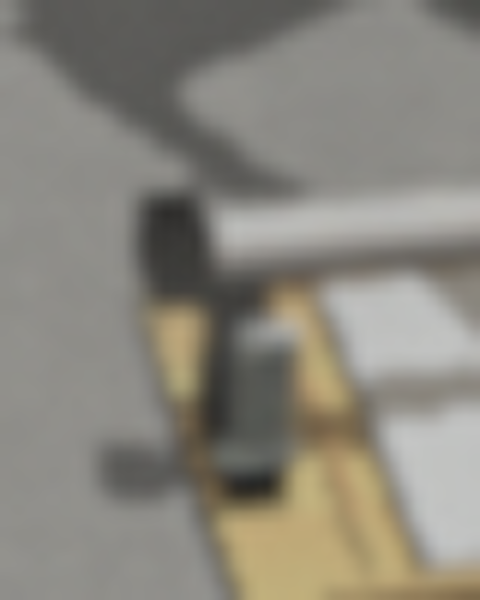

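View pics/s35l.png

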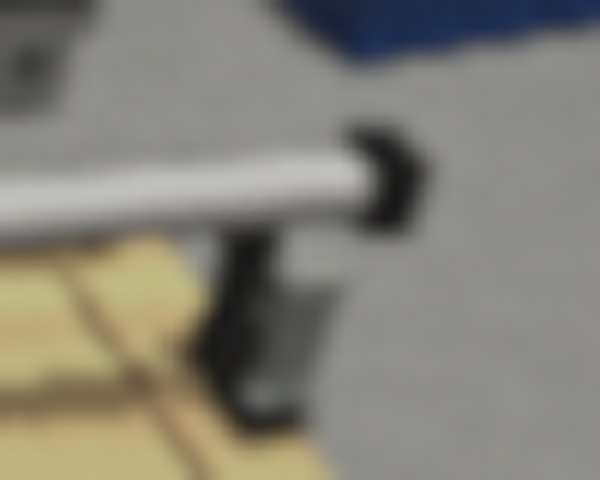

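move_arm(
  increments=[
    [[0,0,-0.005,0.05,0,0,0],[0,0,-0.005,0.1,0,0,0],[0,0,-0.005,0.15,0,0,0],[0,0,-0.005,0.19,0,0,0],[0,0,-0.005,0.22,0,0,0],[0,0,-0.005,0.22,0,0,0]],
  ],
)

```text
time: 35.98
tool_pos: [0.486, 0.2611, 0.24]
ee_rot: [-3.141, -0.003, 1.462]
wrist_force: [-0.9, -0.5, -1.8]
width: 0.0152
```

```bash
python3 - <<'E'
from h import *
p,im,d=snap("scene","s36"); crop(im,328,170,368,220,10,"s36r"); crop(im,430,165,480,205,10,"s36l")
tgt([.4866,.2608,.0367],83.75,0,L=.1992)
E
```

```text
t 36.0 now grasp [0.4864 0.2617 0.0413] rpy [ 1.7997e+02 -1.7000e-01  8.3760e+01] F [ 0.7  0.4 -1.7] w 0.0149
  need d [-0.003  0.004  0.046] r [ 0.0003 -0.0019  0.0001] ang 0.2
```

View pics/s36r.png

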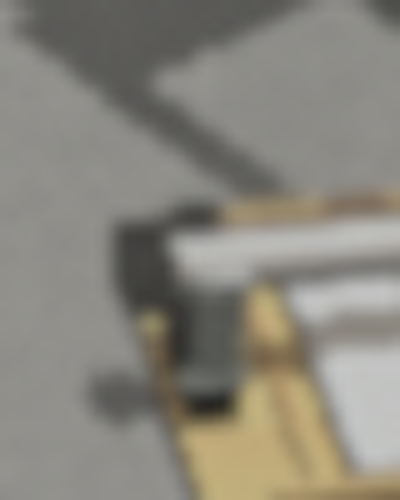

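View pics/s36l.png

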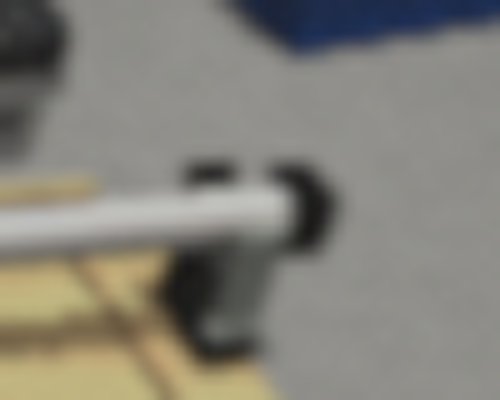

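move_arm(
  increments=[
    [[0,0,0,0.02,0,0,0],[0,0,0,0.04,0,0,0],[0,0,0,0.05,0,0,0],[0,0,0,0.05,0,0,0]],
  ],
)

```text
time: 36.37
tool_pos: [0.4853, 0.2617, 0.2371]
ee_rot: [-3.139, -0.004, 1.462]
wrist_force: [-6.4, 0.2, 5.8]
width: 0.0153
```

```bash
python3 - <<'E'
from h import *
tgt([.4866,.2608,.0367],83.75,0,L=.1992)
E
```

```text
t 36.4 now grasp [0.485  0.2626 0.0379] rpy [-179.87   -0.25   83.77] F [-6.4  0.2  5.8] w 0.0153
  need d [-0.007  0.014  0.012] r [-0.0014 -0.0027  0.0003] ang 0.3
```

move_arm(
  increments=[
    [[0.2,0,0,0,0,0,0],[0.35,0,0,0,0,0,0],[0.4,0,0,0,0,0,0],[0.4,0,0,0,0,0,0],[0.4,0,0,-0.15,0,0,0],[0.4,0,0,-0.4,0,0,0],[0.4,0,0,-0.7,0,0,0],[0.4,0,0,-0.7,0,0,0]],
  ],
)

```text
time: 37.03
tool_pos: [0.4881, 0.2614, 0.3128]
ee_rot: [3.129, -0.009, 1.462]
wrist_force: [0.3, 0.6, 0.9]
width: 0.0376
```

```bash
python3 - <<'E'
from h import *
c=np.array([.4866,.2608]);a=np.radians(6.25);yv=np.array([np.sin(a),np.cos(a)]);xv=np.array([yv[1],-yv[0]])
p,im,d=snap("scene","s37"); crop(im,320,130,500,270,4.4,"s37b"); P=cloud(p,d)
q=(P[...,:2]-c); T=np.stack([q@xv,q@yv,P[...,2]],-1)*1000
for y0 in range(-140,141,28):
    m=(abs(T[...,1]-y0)<4)&(T[...,2]>30)&(abs(T[...,0])<14)&(im.min(-1)>120); print(y0,m.sum(),np.round(np.percentile(T[m],90,axis=0),1) if m.sum() else "")
for s in(1,-1): tgt([*(c+yv*.125*s),.075],83.75,0,L=.1992)
E
```

```text
-140 12 [   4.6 -137.1   55.7]
-112 14 [   4.6 -108.7   53.7]
-84 12 [  4.1 -80.9  54. ]
-56 2 [  2.3 -52.5  54.2]
-28 0 
0 0 
28 12 [ 6.2 30.5 55.5]
56 11 [ 5.  58.2 54.6]
84 13 [ 5.9 87.1 54.6]
112 12 [  6.6 115.6  54.7]
140 9 [  6.  142.5  54.8]
t 37.1 now grasp [0.4898 0.2625 0.1111] rpy [179.43  -0.44  83.74] F [ 0.9  0.1 -0.3] w 0.0378
  need d [ 1.242 -0.014  0.37 ] r [ 0.0063 -0.0049 -0.0001] ang 0.7
t 37.1 now grasp [0.4898 0.2625 0.1111] rpy [179.43  -0.44  83.74] F [ 0.9  0.1 -0.3] w 0.0378
  need d [-1.258 -0.013  0.351] r [ 0.0063 -0.0049 -0.0001] ang 0.7
```

View pics/s37b.png

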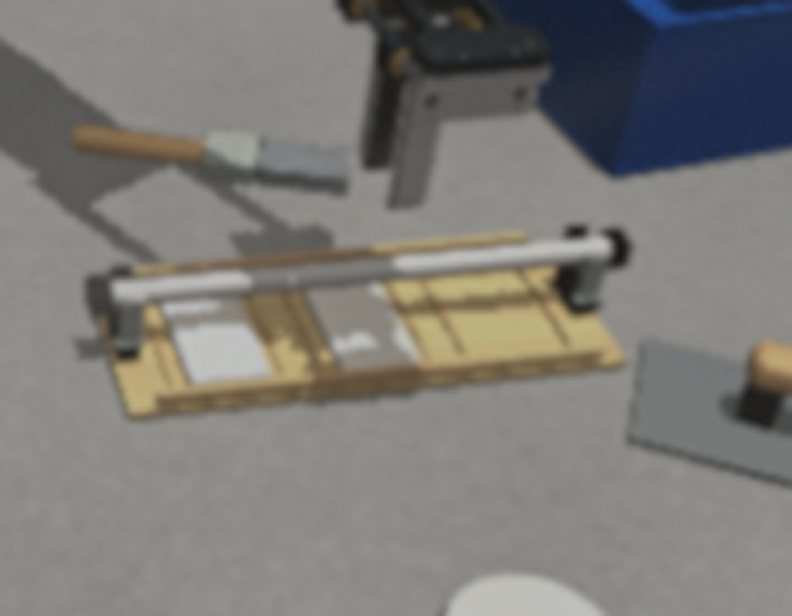

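move_arm(
  increments=[
    [[0,0.4,-0.01,0,0,0,0],[0,0.8,-0.01,0,0,0,0],[0,1,-0.01,0.1,0,0,0],[0,1,-0.01,0.15,0,0,0],[0,1,-0.01,0.15,0,0,0]],
  ],
)

```text
time: 37.5
tool_pos: [0.4956, 0.3608, 0.2878]
ee_rot: [-3.139, 0.001, 1.463]
wrist_force: [-0.6, 0.0, 0.0]
width: 0.0078
```

move_arm(
  increments=[
    [[0,0.25,0,0.1,0,0,0],[0,0.25,0,0.2,0,0,0],[0,0.25,0,0.2,0,0,0],[0,0.25,0,0.2,0,0,0]],
  ],
)

```text
time: 37.83
tool_pos: [0.4988, 0.384, 0.2701]
ee_rot: [-3.141, -0.001, 1.461]
wrist_force: [0.1, 0.2, 1.3]
width: 0.0004
```

```bash
python3 - <<'E'
from h import *
c=np.array([.4866,.2608]);a=np.radians(6.25);yv=np.array([np.sin(a),np.cos(a)])
tgt([*(c+yv*.126),.038],83.75,0,L=.1992)
E
```

```text
t 37.8 now grasp [0.4987 0.3841 0.0709] rpy [-1.7996e+02 -4.0000e-02  8.3700e+01] F [0.1 0.2 1.3] w 0.0004
  need d [0.022 0.013 0.329] r [-0.0004 -0.0005 -0.0006] ang 0.1
```

move_arm(
  increments=[
    [[0,0.02,0.01,0.1,0,0,0],[0,0.02,0.01,0.15,0,0,0],[0,0.02,0.01,0.18,0,0,0],[0,0.02,0.01,0.21,0,0,0],[0,0.02,0.01,0.24,0,0,0],[0,0.02,0.01,0.26,0,0,0]],
  ],
)

```text
time: 38.33
tool_pos: [0.5007, 0.387, 0.2465]
ee_rot: [3.138, -0.004, 1.461]
wrist_force: [0.4, -0.2, 0.8]
width: 0.0005
```

```bash
python3 - <<'E'
from h import *
c=np.array([.4866,.2608]);a=np.radians(6.25);yv=np.array([np.sin(a),np.cos(a)])
tgt([*(c+yv*.126),.038],83.75,0,L=.1992)
p,im,d=snap("scene","s38"); crop(im,320,130,500,270,4.4,"s38b")
E
```

```text
t 38.3 now grasp [0.5016 0.3878 0.0473] rpy [179.78  -0.25  83.73] F [ 0.4 -0.2  0.8] w 0.0005
  need d [-0.01  -0.003  0.093] r [ 0.0024 -0.0028 -0.0003] ang 0.3
```

View pics/s38b.png

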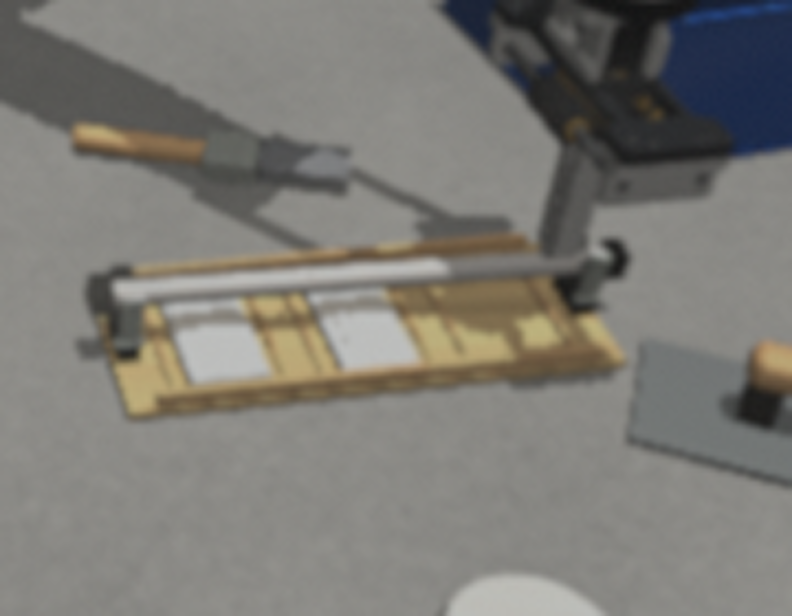

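move_arm(
  increments=[
    [[0,0,0,0.03,0,0,0],[0,0,0,0.06,0,0,0],[0,0,0,0.08,0,0,0],[0,0,0,0.1,0,0,0],[0,0,0,0.11,0,0,0],[0,0,0,0.11,0,0,0]],
  ],
)

```text
time: 38.88
tool_pos: [0.501, 0.3872, 0.2384]
ee_rot: [3.136, -0.005, 1.462]
wrist_force: [-2.3, -3.9, 14.1]
width: 0.0004
```

```bash
python3 - <<'E'
from h import *
c=np.array([.4866,.2608]);a=np.radians(6.25);yv=np.array([np.sin(a),np.cos(a)])
tgt([*(c+yv*.126),.038],83.75,0,L=.1992)
E
```

```text
t 38.9 now grasp [0.5023 0.388  0.0392] rpy [179.67  -0.26  83.75] F [-2.3 -3.9 14.1] w 0.0004
  need d [-0.013 -0.006  0.012] r [ 0.0037 -0.0029  0.    ] ang 0.4
```

move_arm(
  increments=[
    [[0,0,0,-0.1,0,0,0],[0,0,0,-0.3,0,0,0],[0,-0.2,0,-0.45,0,0,0],[0,-0.6,0,-0.45,0,0,0],[0,-1,0,-0.45,0,0,0],[0,-1,0,-0.45,0,0,0]],
  ],
)

```text
time: 39.38
tool_pos: [0.4883, 0.2831, 0.2781]
ee_rot: [-3.141, 0.001, 1.458]
wrist_force: [-0.2, -0.1, -0.9]
width: 0.0004
```

move_arm(
  increments=[
    [[0,-0.4,0,0,0,0,0],[0,-0.8,0,0,0,0,0],[0,-1,0,0,0,0,0],[0,-1,0,0,0,0,0]],
  ],
)

```text
time: 39.72
tool_pos: [0.478, 0.1856, 0.2782]
ee_rot: [3.141, -0.002, 1.458]
wrist_force: [0.7, 0.5, -0.6]
width: 0.0008
```

```bash
python3 - <<'E'
from h import *
c=np.array([.4866,.2608]);a=np.radians(6.25);yv=np.array([np.sin(a),np.cos(a)]);xv=np.array([yv[1],-yv[0]])
tgt([*(c-yv*.126),.065],83.75,0,L=.1992)
p,im,d=snap("scene","s39"); crop(im,320,130,500,270,4.4,"s39b"); P=cloud(p,d)
q=(P[...,:2]-c); T=np.stack([q@xv,q@yv,P[...,2]],-1)*1000
for y0 in range(-140,141,28):
    m=(abs(T[...,1]-y0)<4)&(T[...,2]>25)&(abs(T[...,0])<14)&(im.min(-1)>120); print(y0,m.sum(),np.round(np.percentile(T[m],90,axis=0),1) if m.sum() else "")
E
```

```text
t 39.7 now grasp [0.478 0.186 0.079] rpy [ 1.7998e+02 -1.0000e-01  8.3520e+01] F [ 0.7  0.5 -0.6] w 0.0008
  need d [-0.504  0.006  0.139] r [ 0.0002 -0.0011 -0.0025] ang 0.2
-140 7 [   4.1 -138.2   53.1]
-112 2 [   2.1 -110.9   53.8]
-84 0 
-56 2 [  3.7 -52.3  48.3]
-28 12 [  5.  -24.8  47.1]
0 13 [ 7.2  2.3 47.3]
28 13 [ 5.4 30.9 45.7]
56 10 [ 7.  58.3 43.4]
84 10 [ 6.8 87.5 41.8]
112 12 [  7.  114.7  40.4]
140 11 [  5.1 142.4  39.4]
```

View pics/s39b.png

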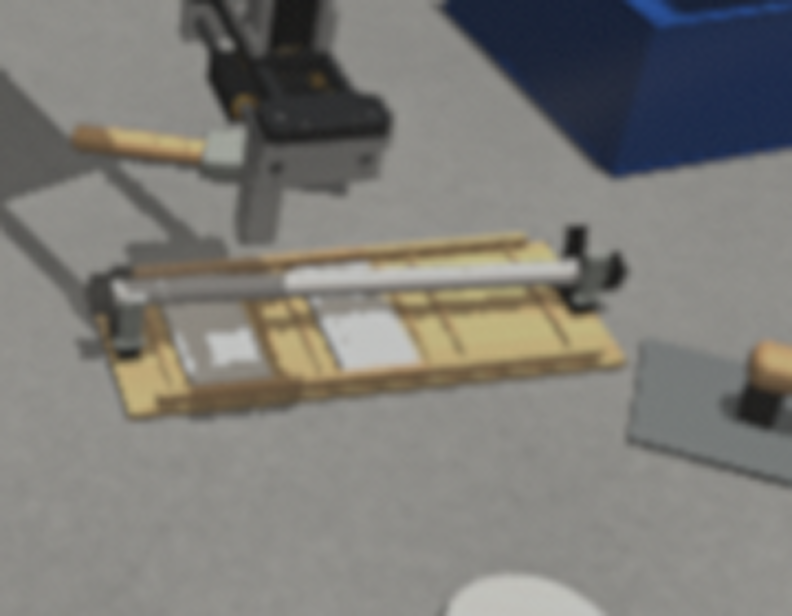

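move_arm(
  increments=[
    [[0,-0.25,0,0,0,0,0],[0,-0.5,0,0.05,0,0,0],[0,-0.5,0,0.12,0,0,0],[0,-0.5,0,0.18,0,0,0],[0,-0.5,0,0.22,0,0,0],[0,-0.5,0,0.26,0,0,0],[0,-0.5,0,0.3,0,0,0],[0,-0.5,0,0.32,0,0,0]],
  ],
)

```text
time: 40.43
tool_pos: [0.4744, 0.1398, 0.248]
ee_rot: [3.134, -0.004, 1.463]
wrist_force: [2.8, -0.8, 5.1]
width: 0.0005
```

move_arm(
  increments=[
    [[0,0,0,0.02,0,0,0],[0,0,0,0.04,0,0,0],[0,0,0,0.06,0,0,0],[0,0,0,0.08,0,0,0],[0,0,0,0.09,0,0,0]],
  ],
)

```text
time: 40.85
tool_pos: [0.4727, 0.1392, 0.2372]
ee_rot: [-3.141, -0.004, 1.462]
wrist_force: [-1.1, -0.1, 7.0]
width: 0.0004
```

```bash
python3 - <<'E'
from h import *
c=np.array([.4866,.2608]);a=np.radians(6.25);yv=np.array([np.sin(a),np.cos(a)]);xv=np.array([yv[1],-yv[0]])
tgt([*(c-yv*.126),.036],83.75,0,L=.1992)
p,im,d=snap("scene","s40"); crop(im,320,130,500,270,4.4,"s40b")
E
```

```text
t 40.9 now grasp [0.4727 0.1399 0.038 ] rpy [-179.98   -0.21   83.77] F [-1.1 -0.1  7. ] w 0.0004
  need d [-0.036  0.006  0.02 ] r [-0.0002 -0.0023  0.0002] ang 0.2
```

View pics/s40b.png

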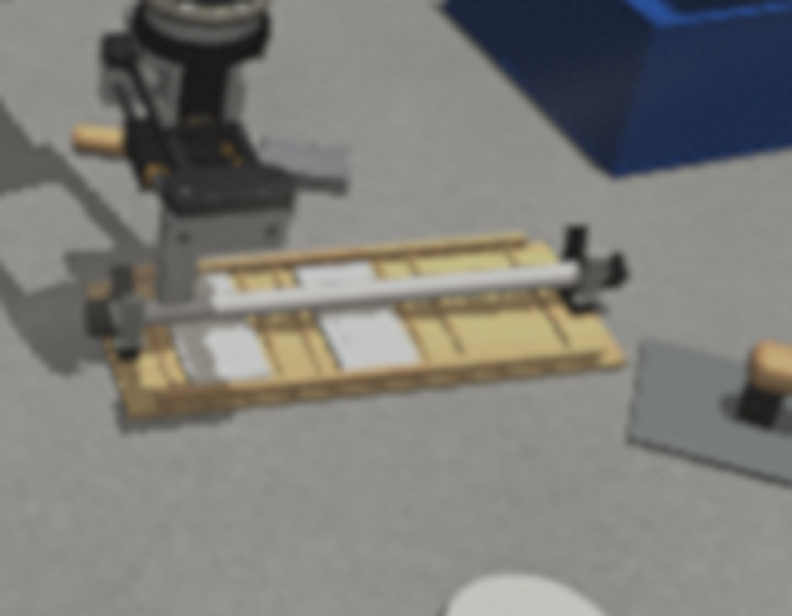

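move_arm(
  increments=[
    [[0,0,0,0.01,0,0,0],[0,0,0,0.02,0,0,0],[0,0,0,0.02,0,0,0]],
  ],
)

```text
time: 41.15
tool_pos: [0.4735, 0.139, 0.2372]
ee_rot: [3.138, -0.004, 1.462]
wrist_force: [-0.3, -1.6, 8.9]
width: 0.0006
```

move_arm(
  increments=[
    [[0,0,0,-0.2,0,0,0],[0,0,0,-0.5,0,0,0],[0,0.3,0,-0.6,0,0,0],[0,0.7,0,-0.6,0,0,0],[0,1,0,-0.6,0,0,0],[0,1,0,-0.6,0,0,0]],
  ],
)

```text
time: 41.65
tool_pos: [0.4835, 0.242, 0.2954]
ee_rot: [3.141, -0.006, 1.466]
wrist_force: [-0.4, -0.2, -1.2]
width: 0.0003
```

move_arm(
  increments=[
    [[0,0.4,0,0,0,0,0],[0,0.8,0,0,0,0,0],[0,1,0,0,0,0,0],[0,1,0,0,0,0,0]],
  ],
)

```text
time: 41.98
tool_pos: [0.4942, 0.3403, 0.2947]
ee_rot: [-3.141, -0.003, 1.466]
wrist_force: [-0.2, -0.6, -0.0]
width: 0.0008
```

```bash
python3 - <<'E'
from h import *
c=np.array([.4866,.2608]);a=np.radians(6.25);yv=np.array([np.sin(a),np.cos(a)]);xv=np.array([yv[1],-yv[0]])
tgt([*(c+yv*.126),.036],83.75,0,L=.1992)
p,im,d=snap("scene","s41"); crop(im,320,130,500,270,4.4,"s41b"); P=cloud(p,d)
q=(P[...,:2]-c); T=np.stack([q@xv,q@yv,P[...,2]],-1)*1000
for y0 in range(-140,141,28):
    m=(abs(T[...,1]-y0)<4)&(T[...,2]>25)&(abs(T[...,0])<14)&(im.min(-1)>120); print(y0,m.sum(),np.round(np.percentile(T[m],90,axis=0),1) if m.sum() else "")
E
```

```text
t 42.0 now grasp [0.4941 0.341  0.0955] rpy [-179.95   -0.2    83.98] F [-0.2 -0.6 -0. ] w 0.0008
  need d [0.459 0.014 0.597] r [-0.0006 -0.0022  0.0025] ang 0.3
-140 3 [   3.4 -136.1   36. ]
-112 13 [   5.3 -109.6   38.7]
-84 11 [  5.8 -81.3  38.3]
-56 11 [  6.1 -53.4  37.4]
-28 11 [  5.1 -24.8  38.4]
0 12 [ 5.9  2.6 37.8]
28 4 [ 2.1 31.1 39.1]
56 0 
84 2 [ 4.1 82.5 36. ]
112 12 [  7.4 115.4  38.1]
140 9 [  6.7 141.8  38.4]
```

View pics/s41b.png

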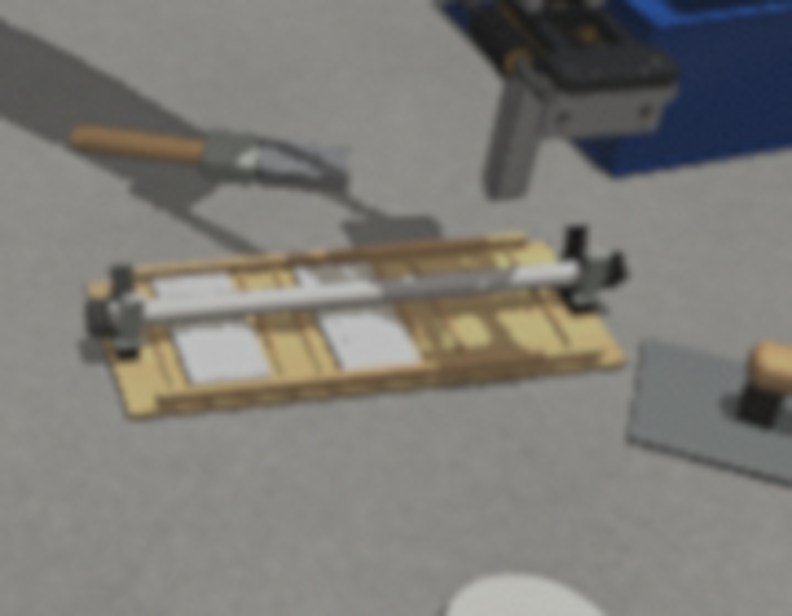

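move_arm(
  increments=[
    [[0,0.45,0.01,0.1,0,0,0],[0,0.45,0.01,0.3,0,0,0],[0,0.45,0.01,0.45,0,0,0],[0,0.45,0.01,0.52,0,0,0],[0,0.45,0.01,0.56,0,0,0],[0,0.45,0.01,0.58,0,0,0],[0,0.45,0.01,0.59,0,0,0]],
  ],
)

```text
time: 42.62
tool_pos: [0.501, 0.3814, 0.238]
ee_rot: [3.14, -0.004, 1.461]
wrist_force: [0.1, -0.4, 0.0]
width: 0.0006
```

move_arm(
  increments=[
    [[0,0,0,0,0,0,0],[0,0,0,-0.3,0,0,0],[0,0,0,-0.7,0,0,0],[0,0,0,-1,0,0,0],[0,0,0,-1,0,0,0]],
  ],
)

```text
time: 43.03
tool_pos: [0.5016, 0.3824, 0.3482]
ee_rot: [3.126, -0.014, 1.462]
wrist_force: [0.7, 0.6, 1.4]
width: 0.0004
```

move_arm(
  increments=[
    [[0,-0.4,-0.4,-1,0,0,0],[0,-0.7,-0.8,-1,0,0,0],[0,-1,-1,-1,0,0,0],[0,-1,-1,-1,0,0,0],[0,-1,-1,-1,0,0,0]],
  ],
)

```text
time: 43.45
tool_pos: [0.387, 0.2909, 0.442]
ee_rot: [3.134, -0.007, 1.462]
wrist_force: [1.0, 0.8, 0.0]
width: 0.0006
```

move_arm(
  increments=[
    [[0,-1,0,0,0,0,0],[0,-1,0,0,0,0,0],[0,-1,0,0,0,0,0],[0,-1,0,0,0,0,0]],
  ],
)

```text
time: 43.78
tool_pos: [0.3783, 0.191, 0.438]
ee_rot: [3.137, -0.004, 1.458]
wrist_force: [0.5, 0.8, -0.4]
width: -0.0
```

move_arm(
  increments=[
    [[0,-1,0,0,0,0,0],[0,-1,0,0,0,0,0],[0,-1,0,0,0,0,0],[0,-1,0,0,0,0,0]],
  ],
)

```text
time: 44.12
tool_pos: [0.368, 0.0925, 0.4369]
ee_rot: [3.138, -0.003, 1.458]
wrist_force: [0.7, 0.1, -0.2]
width: 0.0002
```

move_arm(
  increments=[
    [[0,-1,0,0,0,0,0],[0,-1,0,0,0,0,0],[0,-1,0,0,0,0,0],[0,-1,0,0,0,0,0]],
  ],
)

```text
time: 44.45
tool_pos: [0.3577, -0.0064, 0.4362]
ee_rot: [3.139, -0.003, 1.458]
wrist_force: [1.2, 0.4, 0.7]
width: 0.0008
```

```bash
python3 - <<'E'
from h import *
c=np.array([.4866,.2608]);a=np.radians(6.25);yv=np.array([np.sin(a),np.cos(a)]);xv=np.array([yv[1],-yv[0]])
st()
p,im,d=snap("top","t42"); crop(im,150,160,300,240,5.3,"t42b"); cv2.imwrite("pics/t42f.png",im[:,:,::-1])
p,im,d=snap("scene","s42"); crop(im,320,130,500,270,4.4,"s42b"); P=cloud(p,d)
q=(P[...,:2]-c); T=np.stack([q@xv,q@yv,P[...,2]],-1)*1000
for y0 in range(-140,141,28):
    m=(abs(T[...,1]-y0)<4)&(T[...,2]>25)&(abs(T[...,0])<14)&(im.min(-1)>120); print(y0,m.sum(),np.round(np.percentile(T[m],90,axis=0),1) if m.sum() else "")
for s in ((-94,30),(-94,-30),(0,30),(0,-30)):
    m=(abs(T[...,1]-s[0])<15)&(abs(T[...,0]-s[1])<8); print("tile",s,m.sum(),np.round(np.percentile(T[m][:,2],[10,50,90]),1))
E
```

```text
t 44.45 pos [ 0.3577 -0.0064  0.4362] rpy [ 3.1389 -0.0033  1.458 ] F [1.2 0.4 0.7] w 0.0008 q [-0.178 -0.357  1.701  0.004  1.795 -0.065]
-140 3 [   3.6 -136.2   37.3]
-112 12 [   4.5 -109.    37.7]
-84 11 [  5.6 -81.6  37.8]
-56 12 [  6.1 -53.   38.3]
-28 13 [  7.3 -24.8  38.3]
0 12 [ 6.8  2.4 38.3]
28 7 [ 6.2 30.2 38.8]
56 11 [ 5.4 59.2 38.6]
84 10 [ 7.4 86.4 37.8]
112 11 [  6.3 113.9  37.1]
140 10 [  6.8 143.4  38.1]
tile (-94, 30) 42 [16.6 17.7 19.4]
tile (-94, -30) 24 [16.9 18.2 19.6]
tile (0, 30) 41 [16.3 17.7 19.3]
tile (0, -30) 24 [17.1 18.5 19.3]
```

View pics/t42b.png

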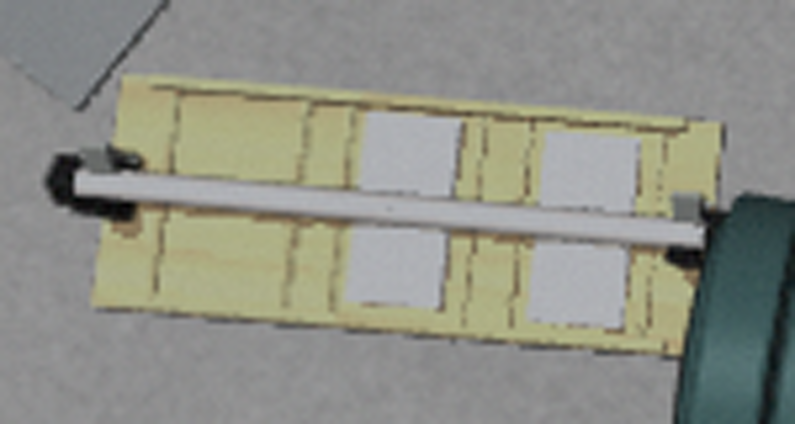

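View pics/s42b.png

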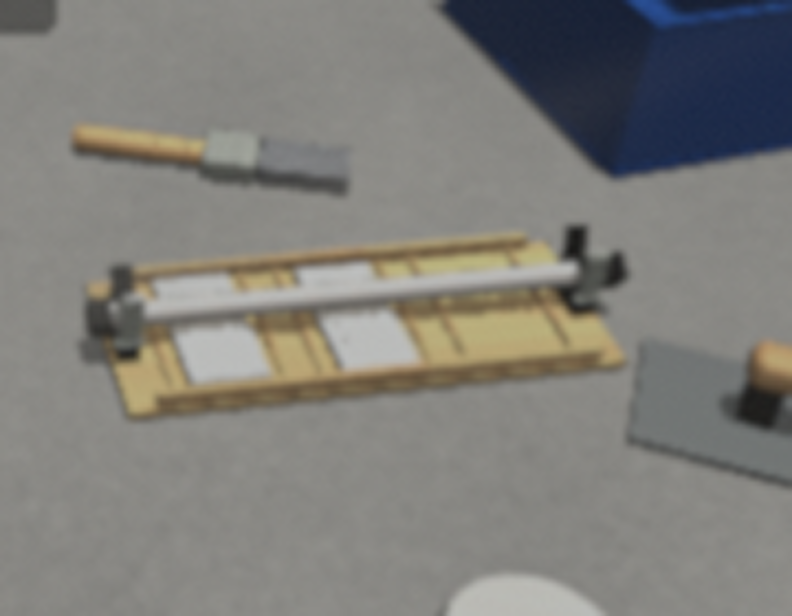

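View pics/t42f.png

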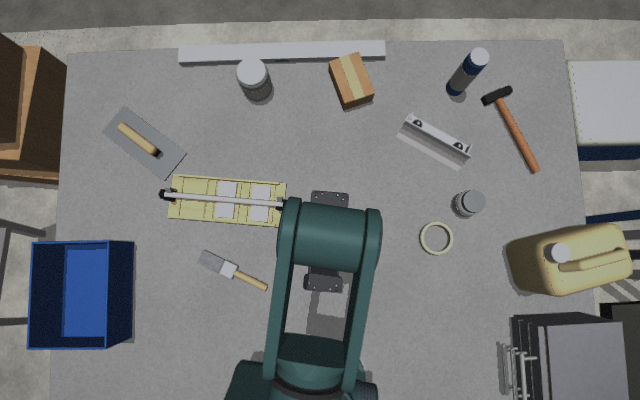

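```bash
python3 - <<'E'
from h import *
print(robot.close_job()); 
E
```

```text
the job is handed in; nothing more can be done
None
```

The job is done and handed in at about 44 s of the 210 s: both tiles are in the tray with the glazed face up, and the keeper bar is seated in both clips.

**Tiles:** Only two tiles were on the bench. The glazed-up one went straight into bay 0. The other lay on its face, so I pushed it up the fence until it stood at about 63°. I then gripped it by the top edges, swung it over and lowered it flat, and put it into bay 1.

**Bar:** I laid it in the clip mouths and pressed it home with closed fingers, left end first, then right. The force readings near the end of each press were 14 N on the left and 9 N on the right.

**Last checks:**
- **Bar height:** the bar's top reads 37 to 39 mm above the bench along its whole length. The seated value is 38 mm.
- **Tiles:** their tops read about 18 mm, so they lie flat. They sit between the beads and the lips, glazed faces up.
- **Other objects:** the other things on the bench look unmoved in the top picture, and the arm was clear of everything.

**Less certain:**
- A second check press on the left end stopped just short of the bar and read 0 N, so it confirmed nothing. The left end rests on the first press and the height reading.
- The jaw angles could only be judged from the pictures.
- In the last top picture the arm hid the bar's right end, though the scene camera showed it seated.

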